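# Replace old valve handles with newly cast ones

### The job

Take the upper half off the casting mould and lay it on the bench. For every new coloured handle in the mould, take the old grey handle off the valve whose ring has that colour and put it in the white tray, then lift the new one out and push it fully home on that valve's square stem, turned so that it stands straight across the hose nozzle when the valve is shut, and leave the valve shut. Last, put the upper half back on the mould, flush and over both dowels, without disturbing the other things on the bench.

Things in the scene. Friction and masses are not known exactly. Their poses are not given: they have to be found in the camera images.
- mould: Lower half of a two-part mould, fixed tan block 290 (x) x 116 x 38 mm, origin at the centre of its underside. Top face: three cavities, centres x -76, 0, 76 mm, y 0, each 37 (x) x 87 x 28 mm deep, with a 12 mm square core pin 12 mm tall on the floor. At x +-132 mm stand round dowels 12 mm thick, tips 18 mm above the top face, the upper 10 mm conical.
- cover: Upper half of the mould, loose, about 0.45 kg, brown shell open below, 208 x 116 x 38 mm, a 14 mm thick lug at each end (290 mm along x overall) with a 16 mm square hole at x +-132 mm for a dowel. Origin at the centre of its underside. Black grip rib on top: 110 mm along x, 18 wide, z 38 to 68 mm. Starts seated on the mould, 38 mm up; fits either way round.
- handle_green: Green cast resin handle, 90 g: oblong skirt 84 (x) x 34 x 28 mm high, on it a grip rib 84 mm along x, 16 wide, z 28 to 50 mm. Origin at the centre of its underside, from which a square bore 17.5 mm wide, sides along x and y, goes 24 mm up. Starts bore down in a cavity, skirt flush with the mould's top, only the rib out, its x along the mould's y. None if absent.
- handle_yellow: Yellow cast resin handle, 90 g: oblong skirt 84 (x) x 34 x 28 mm high, on it a grip rib 84 mm along x, 16 wide, z 28 to 50 mm. Origin at the centre of its underside, from which a square bore 17.5 mm wide, sides along x and y, goes 24 mm up. Starts bore down in a cavity, skirt flush with the mould's top, only the rib out, its x along the mould's y. None if absent.
- handle_blue: Blue cast resin handle, 90 g: oblong skirt 84 (x) x 34 x 28 mm high, on it a grip rib 84 mm along x, 16 wide, z 28 to 50 mm. Origin at the centre of its underside, from which a square bore 17.5 mm wide, sides along x and y, goes 24 mm up. Starts bore down in a cavity, skirt flush with the mould's top, only the rib out, its x along the mould's y. None if absent.
- valve_green: Bench valve, fixed, with a green ring: foot 60 mm across, white body, barbed hose nozzle along its -x to 63 mm from the axis at z 48 mm. Origin at the bench, on the stem's axis. The ring (54 mm across) has its flat top at z 68 mm, where a handle fully home rests; the brass square stem, 16 mm wide, stands from there to z 90 mm, the last 6 mm tapering to 10 mm.
- green_stem (a point): Foot of the green valve's square stem, on its axis, 68 mm above the bench; turns with it, x and y square to its faces. Shut (a stop): its x along the valve's x. Opens anticlockwise from above, 90 degrees to a stop; starts 25 to 65 degrees open, turns at 0.1 N m and stays put. A handle fitted the right way has its long x along this point's y, either way round; the bore has 0.1 rad of play.
- valve_yellow: Bench valve, fixed, with a yellow ring: foot 60 mm across, white body, barbed hose nozzle along its -x to 63 mm from the axis at z 48 mm. Origin at the bench, on the stem's axis. The ring (54 mm across) has its flat top at z 68 mm, where a handle fully home rests; the brass square stem, 16 mm wide, stands from there to z 90 mm, the last 6 mm tapering to 10 mm.
- yellow_stem (a point): Foot of the yellow valve's square stem, on its axis, 68 mm above the bench; turns with it, x and y square to its faces. Shut (a stop): its x along the valve's x. Opens anticlockwise from above, 90 degrees to a stop; starts 25 to 65 degrees open, turns at 0.1 N m and stays put. A handle fitted the right way has its long x along this point's y, either way round; the bore has 0.1 rad of play.
- valve_blue: Bench valve, fixed, with a blue ring: foot 60 mm across, white body, barbed hose nozzle along its -x to 63 mm from the axis at z 48 mm. Origin at the bench, on the stem's axis. The ring (54 mm across) has its flat top at z 68 mm, where a handle fully home rests; the brass square stem, 16 mm wide, stands from there to z 90 mm, the last 6 mm tapering to 10 mm.
- blue_stem (a point): Foot of the blue valve's square stem, on its axis, 68 mm above the bench; turns with it, x and y square to its faces. Shut (a stop): its x along the valve's x. Opens anticlockwise from above, 90 degrees to a stop; starts 25 to 65 degrees open, turns at 0.1 N m and stays put. A handle fitted the right way has its long x along this point's y, either way round; the bore has 0.1 rad of play.
- old_green: The old handle on the green-ringed valve: light grey, worn, of the same shape, sizes, origin and axes as the new cast handles. Starts fully home on that valve's stem, its long x axis along the stem's y.
- old_yellow: The old handle on the yellow-ringed valve: light grey, worn, of the same shape, sizes, origin and axes as the new cast handles. Starts fully home on that valve's stem, its long x axis along the stem's y.
- old_blue: The old handle on the blue-ringed valve: light grey, worn, of the same shape, sizes, origin and axes as the new cast handles. Starts fully home on that valve's stem, its long x axis along the stem's y.
- tray: White open tray for the old handles, fixed, 170 (x) x 130 x 35 mm, walls and floor 4 mm thick; origin at the centre of its underside.
- spray: White spray bottle with red head, 74 mm across, 190 mm tall; a bystander, origin at the centre of its underside.
- resin_a: Amber bottle, 68 mm across, 150 mm tall; a bystander, origin at the centre of its underside.
- resin_b: White jar, blue cap, 60 mm across, 110 mm tall; a bystander, origin at the centre of its underside.
- mix_cup: Clear mixing cup, 72 mm across, 80 mm tall; a bystander, origin at the centre of its underside.
- calculator: Orange calculator, 130 x 80 x 15 mm; a bystander, origin at the centre of its underside.
- foil_box: Blue carton, 240 x 50 x 50 mm; a bystander, origin at the centre of its underside.
- tube_rack: Green tube rack, 200 x 100 mm, 75 mm tall; a bystander, origin at the centre of its underside.
- spatula: Spatula lying on the bench, 170 mm long; a bystander, origin at the centre of its underside.
Things that resemble listed ones, but are neither listed nor needed, are in the scene too. Leave any red look-alike of the valve_green alone. What is shaped like the old_green but orange is not meant.

How it is judged:
By the outcome, as a careful person would: the job done as asked, in the order asked, and still so for the second after the job is handed in, with the robot touching nothing.
Of handle_green, handle_yellow, handle_blue only 2 to 3 are there at a start; the rules pass over those that are not, and their reading is None.
At some moment in a run one of cover may be knocked a few centimetres aside while the robot is not near it.
Once in a run the grip may slacken for a moment while it holds something.
It also fails if it takes over 210 s, if anything falls off the work surface, if the arm or the gripper's body presses on something with over 40 N, if the wrist force passes 120 N, or if a joint passes its speed limit or range.

### The arm

A 6-joint arm with a two-finger parallel gripper is mounted at the origin on the work surface. World frame = base frame: x ahead of the robot, y to its left, z up, the work surface at z = 0. Lengths are in m, angles in rad, forces in N, time in s.
With the tool pointing down it reaches from about 0.425 to 0.925 m from the base axis. Payload 12.5 kg.
Tool frame: the origin (TCP) lies at the very end of the fingers, on their centre line; the grasp point (between the pads) lies 19 mm behind it; z points along the fingers, y is the direction in which the jaws open and shut (so a half turn about z gives the same grasp; the last joint's range is limited). The gripper opens to 85 mm and grips with 20 to 120 N. Pads are 22 mm wide; open, the fingers measure 114 mm over their backs; the gripper's body (76 mm by 85 mm) begins 54 mm behind the grasp point. The pads swing forward as they close: fully open they stand 13 mm farther back than shut.
Start: joints at [-1.456, 0.491, 1.559, -0, 1.092, -0.106], TCP at [0.137, -0.61, 0.231] pointing down, gripper open.
Joint ranges: [-3.1, 3.1], [-0.84, 2.19], [0.05, 2.79], [-1.13, 4.28], [0.06, 2.93], [-2.69, 2.69]. Speed limits (rad/s): [2.22, 2.22, 2.79, 3.14, 3.14, 3.14].

### API

Orientations are given as [roll, pitch, yaw] about the fixed x, y, z axes, in that order (R = Rz(yaw) Ry(pitch) Rx(roll)).
In Python, from workcell import observe, get_image, camera_model, bot gives the robot as it stands.
- The arm moves only by the tool send_rows, never from a script. Its argument "motion" is a list of rows, each an object of numbers: "x", "y", "z": the shift along the tool's x, y, z in m; "rx", "ry", "rz": the turn, a rotation vector about the tool's x, y, z in rad; "claw": the closure, from 0 (fully open) to 1 (shut). In form: [{"x": .., "y": .., "z": .., "rx": .., "ry": .., "rz": .., "claw": ..}, ...]. A call has 1 to 12 rows; each row shifts and turns the commanded pose from where the row before left it, along the tool's axes as they then stand; what a row does not reach is not made up. A row lasts 1/10 s, in which the tool goes at most 50 mm and 8.59 degrees, less where a joint would pass 70% of its speed; a pose out of reach is approached as far as the arm can. A call is refused whole if a number of a shift passes 0.05 or a number of a turn 0.15, either way. A call with a gripper value outside its range is refused whole. The fingers move at their own pace and stop on an object; "grip_force" is the grip in N (left out, the last holds). Time passes only in rows, so rows that do not move let the fingers close. It gives the time, the measured TCP pose, the force and the opening at its end, in the units of the state.
- observe(): the state, without advancing time (a new reading comes with each control period).
- get_image(name): name is "scene" or "top" or "wrist"; returns the picture (400x640x3 uint8, red, green, blue); there is no depth.
- camera_model(name): a dict with "K" (3x3 intrinsics, pixels), "k1" (the pictures are not rectified: a ray, as slopes to the right and down, at radius r is drawn at 1 + k1 r^2 times it, then the intrinsics apply), "T" (4x4, takes a point from camera to world coordinates). Camera axes: x right, y down, z forward; pixel columns grow to the right and rows downward; lengths in m; the calibration is good to about 2 mm. A picture is of the moment at which its call begins: read the wrist's pose just before it. camera_model takes no time and is no camera call; for the wrist camera it gives the pose at the moment of the call.
- bot.job_done(): hands the job in, once; it reports no verdict.
The state is a dict: "time": time; "qpos": joint angles; "qd": joint speeds; "joint_efforts": joint torques, N m; "eef_pos": TCP position; "ee_rot": TCP orientation; "contact_force": force on the tool from outside, world axes, zero at the start; "torque": the same for the moment, N m; "grip_width": finger opening in m.
Only numpy, scipy, OpenCV 4.12 (cv2) and the standard library are available. Lean on these libraries where they do the work, as an engineer would, in place of code of your own. Each camera call takes 0.05 s, during which the arm holds its last target.

## Working session

There is one attempt and no reset: what is moved stays moved. The work goes in short steps, Python scripts to look and compute and a tool call to move; the robot and the scene stay as the last step left them, time stands still between calls to the robot, and variables do not carry over. Pictures are saved under pics/ and viewed, and the job is handed in when it is done.

Besides the shell and the picture viewer there is one more tool, called as name([rows], argument=value, ...), one row to a line, values as JSON. send_rows: Moves the arm, as the interface text tells. Its arguments: {"type":"object","properties":{"motion":{"type":"array","items":{"type":"object","properties":{"x":{"type":"number"},"y":{"type":"number"},"z":{"type":"number"},"rx":{"type":"number"},"ry":{"type":"number"},"rz":{"type":"number"},"claw":{"type":"number"}}}},"grip_force":{"type":"number"}},"required":["motion"]}

```bash
ls; mkdir -p pics
cat > h.py <<'E'
import numpy as np, cv2
from workcell import observe, get_image, camera_model, bot
from scipy.spatial.transform import Rotation as R
def snap(n,f):
    m=camera_model(n); im=get_image(n); cv2.imwrite('pics/'+f+'.png',im[:,:,::-1]); 
    np.savez('pics/'+f+'.npz',im=im,K=m['K'],k1=m['k1'],T=m['T']); return im,m
def load(f):
    d=np.load('pics/'+f+'.npz'); return d['im'],dict(K=d['K'],k1=float(d['k1']),T=d['T'])
def ray(m,u,v):
    K=np.array(m['K']);k=m['k1']
    xd=(u-K[0,2])/K[0,0]; yd=(v-K[1,2])/K[1,1]; x,y=xd,yd
    for _ in range(30):
        s=1+k*(x*x+y*y); x,y=xd/s,yd/s
    T=np.array(m['T']); d=T[:3,:3]@np.array([x,y,1]); return T[:3,3],d
def at(m,u,v,z):
    o,d=ray(m,u,v); return o+d*(z-o[2])/d[2]
def proj(m,p):
    T=np.array(m['T']);K=np.array(m['K']); q=T[:3,:3].T@(np.array(p)-T[:3,3]); x,y=q[0]/q[2],q[1]/q[2]
    s=1+m['k1']*(x*x+y*y); return np.array([K[0,0]*x*s+K[0,2],K[1,1]*y*s+K[1,2]])
E
python3 - <<'E'
from h import *
print(observe())
for n in ['scene','top','wrist']:
    im,m=snap(n,n+'0'); print(n,m)
E
```

```text
pics
{'time': 0.0, 'qpos': array([-1.45561482e+00,  4.91531356e-01,  1.55948647e+00,  2.26794054e-05,
        1.09168310e+00, -1.05601018e-01]), 'qd': array([-0.0001636 ,  0.0013359 ,  0.00022298,  0.0017186 , -0.00063989,
        0.00070542]), 'joint_efforts': array([-3.60290804e-03, -6.18458891e+01, -2.61599225e+01, -2.06647201e-04,
        3.98321004e-03,  1.16382488e-06]), 'eef_pos': array([ 0.13686968, -0.60958381,  0.23073251]), 'ee_rot': array([-3.14049268e+00, -1.36818970e-04,  2.20771987e-01]), 'contact_force': array([-0.23665163, -0.055101  , -1.23537548]), 'torque': array([ 0.02663415,  0.0428095 , -0.02768697]), 'grip_width': 0.08524953737205683}
scene {'K': array([[425.73055386,   0.        , 320.69861201],
       [  0.        , 425.73055386, 200.13625271],
       [  0.        ,   0.        ,   1.        ]]), 'k1': -0.05458747826326331, 'T': array([[ 0.28566825,  0.77804001, -0.55950638,  1.16946285],
       [ 0.95819762, -0.24154576,  0.15333939, -0.16784014],
       [-0.01584222, -0.57992187, -0.81451804,  1.032606  ],
       [ 0.        ,  0.        ,  0.        ,  1.
[... 201 characters left out ...]
79, 'T': array([[-0.09103149, -0.97471304,  0.20407784,  0.21855783],
       [-0.99583755,  0.09003784, -0.0141687 ,  0.008374  ],
       [-0.00456431, -0.20451818, -0.97885212,  1.52507216],
       [ 0.        ,  0.        ,  0.        ,  1.        ]])}
wrist {'K': array([[350.35617347,   0.        , 319.78214648],
       [  0.        , 350.35617347, 202.86260304],
       [  0.        ,   0.        ,   1.        ]]), 'k1': -0.02750116879992156, 'T': array([[ 0.21858502, -0.93607827, -0.27564117,  0.20717818],
       [-0.97581736, -0.20998329, -0.06072483, -0.59484904],
       [-0.00103684,  0.28224897, -0.95934063,  0.37306485],
       [ 0.        ,  0.        ,  0.        ,  1.        ]])}
```

View pics/scene0.png

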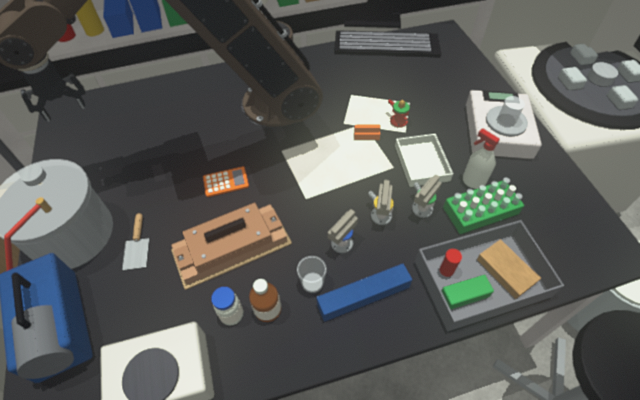

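View pics/top0.png

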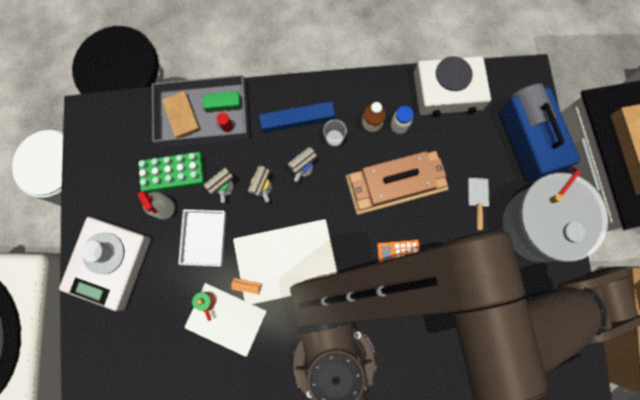

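View pics/wrist0.png

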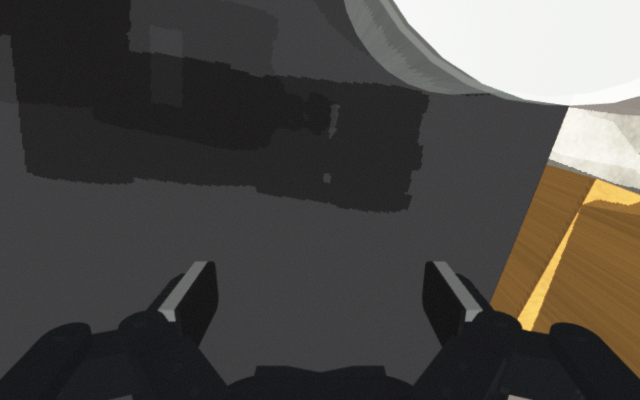

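Run:
```python
from h import *
a,m=load('top0'); b,mb=load('scene0')
c=a[120:230,130:460,::-1]; cv2.imwrite('pics/c1.png',cv2.resize(c,None,fx=2.4,fy=2.4,interpolation=cv2.INTER_CUBIC))
c=b[80:300,160:520,::-1]; cv2.imwrite('pics/c2.png',cv2.resize(c,None,fx=2.2,fy=2.2,interpolation=cv2.INTER_CUBIC))
for n,u,v,z in [('green',219,183,.118),('yellow',260,180,.118),('blue',302,163,.118),('red',203,300,.118),('mould',399,177,.1),('tray',203,238,.03),('calc',398,250,.015),('cup',335,132,.08),('foil',297,116,.05),('spat',479,200,.01),('spray',155,203,.19),('rack',170,170,.075),('amber',373,115,.15),('jar',402,118,.11)]:
    print(n,at(m,u,v,z).round(3))
```

```text
green [0.561 0.293 0.118]
yellow [0.559 0.17  0.118]
blue [0.599 0.041 0.118]
red [0.222 0.357 0.118]
mould [ 0.534 -0.248  0.1  ]
tray [0.412 0.37  0.03 ]
calc [ 0.321 -0.232  0.015]
cup [ 0.7  -0.07  0.08]
foil [0.775 0.045 0.05 ]
spat [ 0.455 -0.512  0.01 ]
spray [0.502 0.464 0.19 ]
rack [0.627 0.454 0.075]
amber [ 0.72  -0.185  0.15 ]
jar [ 0.717 -0.279  0.11 ]
```

View pics/c1.png

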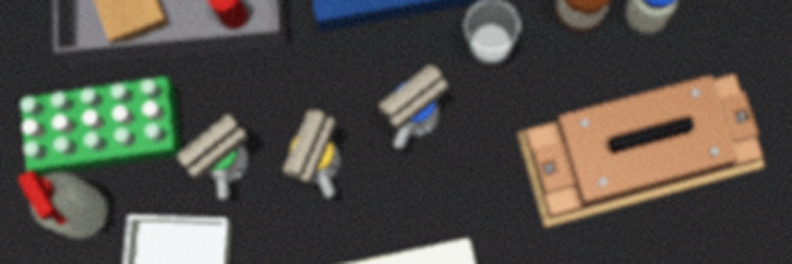

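View pics/c2.png

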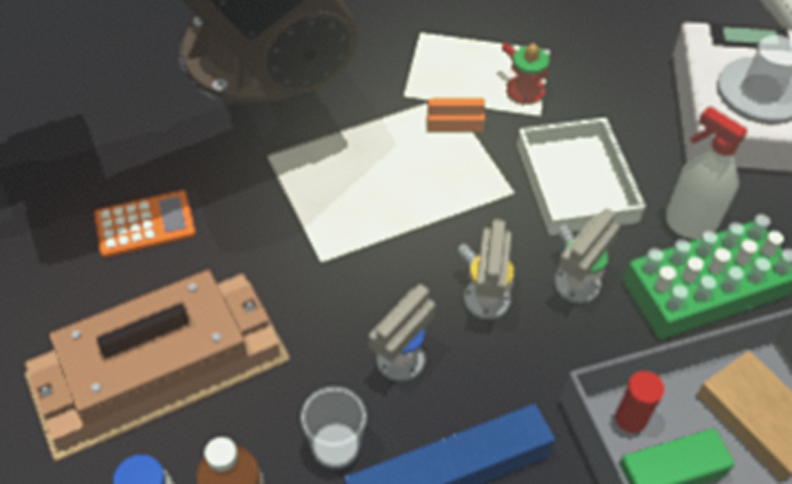

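```bash
cat >> h.py <<'E'
def plan(tgt,yaw=None,n=None,vmax=.045,wmax=.145,o=None,split=False):
    """print constant rows to go; rotate simultaneously, per-row values"""
    if o is None: o=observe()
    p=np.array(o['eef_pos']); r=R.from_euler('xyz',o['ee_rot'])
    psi=o['ee_rot'][2]; 
    if yaw is None: yaw=psi
    rt=R.from_euler('xyz',[np.pi,0,yaw])
    rv=(r.inv()*rt).as_rotvec(); d=np.array(tgt)-p
    if n is None: n=int(max(np.ceil(np.linalg.norm(d)/vmax),np.ceil(np.linalg.norm(rv)/wmax),1))
    print('n',n,'from',p.round(4),np.array(o['ee_rot']).round(4),'dist',np.round(d,4),'rv',rv.round(4))
    step=R.from_rotvec(rv/n); cur=r
    rows=[]
    for i in range(n):
        l=cur.inv().apply(d/n); rows.append(','.join('"%s":%g'%(k,round(v,4)) for k,v in zip(['x','y','z','rx','ry','rz'],list(l)+list(rv/n)) if abs(v)>5e-5)); cur=cur*step
    for x in rows: print('{'+x+'},')
def st():
    o=observe(); print('t',round(o['time'],2),'p',o['eef_pos'].round(4),'r',o['ee_rot'].round(4),'F',o['contact_force'].round(1),'T',o['torque'].round(2),'g',round(o['grip_width'],4)); return o
E
python3 - <<'E'
from h import *
a,m=load('top0')
# c1 px -> image
f=lambda x,y,z:at(m,130+x/2.4,120+y/2.4,z)
l=f(548,168,.052); r=f(742,117,.052); print(l,r, np.hypot(*(r-l)[:2]), np.arctan2(*(r-l)[1::-1]))
l=f(612,146,.106); r=f(690,124,.106); print(l,r,(l+r)/2, np.hypot(*(r-l)[:2]), np.arctan2(*(r-l)[1::-1]))
for q in [(547,225),(763,164),(520,130)]: print(f(*q,.038))
plan([.49,-.25,.36],1.34)
E
```

```text
[ 0.51453801 -0.12513719  0.052     ] [ 0.55907531 -0.38649614  0.052     ] 0.2651265177767042 -1.402011011679365
[ 0.52431635 -0.20322189  0.106     ] [ 0.54354963 -0.30485118  0.106     ] [ 0.53393299 -0.25403654  0.106     ] 0.10343322778616233 -1.3837590008038605
[ 0.44251236 -0.11712949  0.038     ]
[ 0.496637  -0.4090115  0.038    ]
[ 0.57155778 -0.09512524  0.038     ]
n 12 from [ 0.1369 -0.6097  0.2309] [-3.1408 -0.      0.2209] dist [0.3531 0.3597 0.1291] rv [-7.0000e-04 -5.0000e-04 -1.1191e+00]
{"x":0.0353,"y":-0.0228,"z":-0.0107,"rx":-0.0001,"rz":-0.0933},
{"x":0.0372,"y":-0.0194,"z":-0.0107,"rx":-0.0001,"rz":-0.0933},
{"x":0.0389,"y":-0.0159,"z":-0.0107,"rx":-0.0001,"rz":-0.0933},
{"x":0.0402,"y":-0.0122,"z":-0.0107,"rx":-0.0001,"rz":-0.0933},
{"x":0.0412,"y":-0.0084,"z":-0.0108,"rx":-0.0001,"rz":-0.0933},
{"x":0.0418,"y":-0.0045,"z":-0.0108,"rx":-0.0001,"rz":-0.0933},
{"x":0.042,"y":-0.0006,"z":-0.0108,"rx":-0.0001,"rz":-0.0933},
{"x":0.0419,"y":0.0033,"z":-0.0108,"rx":-0.0001,"rz":-0.0933},
{"x":0.0414,"y":0.0072,"z":-0.0108,"rx":-0.0001,"rz":-0.0933},
{"x":0.0405,"y":0.011,"z":-0.0108,"rx":-0.0001,"rz":-0.0933},
{"x":0.0393,"y":0.0148,"z":-0.0108,"rx":-0.0001,"rz":-0.0933},
{"x":0.0378,"y":0.0184,"z":-0.0108,"rx":-0.0001,"rz":-0.0933},
```

Run:
```python
from h import *
plan([.52,-.27,.34],1.75,n=12)
```

```text
n 12 from [ 0.1369 -0.6097  0.2309] [-3.1408 -0.      0.2209] dist [0.3831 0.3397 0.1091] rv [-6.0000e-04 -7.0000e-04 -1.5291e+00]
{"x":0.0374,"y":-0.0206,"z":-0.0091,"rx":-0.0001,"ry":-0.0001,"rz":-0.1274},
{"x":0.0397,"y":-0.0157,"z":-0.0091,"rx":-0.0001,"ry":-0.0001,"rz":-0.1274},
{"x":0.0413,"y":-0.0105,"z":-0.0091,"rx":-0.0001,"ry":-0.0001,"rz":-0.1274},
{"x":0.0423,"y":-0.0052,"z":-0.0091,"rx":-0.0001,"ry":-0.0001,"rz":-0.1274},
{"x":0.0427,"y":0.0002,"z":-0.0091,"rx":-0.0001,"ry":-0.0001,"rz":-0.1274},
{"x":0.0423,"y":0.0056,"z":-0.0091,"rx":-0.0001,"ry":-0.0001,"rz":-0.1274},
{"x":0.0412,"y":0.011,"z":-0.0091,"rx":-0.0001,"ry":-0.0001,"rz":-0.1274},
{"x":0.0395,"y":0.0161,"z":-0.0091,"rx":-0.0001,"ry":-0.0001,"rz":-0.1274},
{"x":0.0371,"y":0.021,"z":-0.0091,"rx":-0.0001,"ry":-0.0001,"rz":-0.1274},
{"x":0.0342,"y":0.0256,"z":-0.0091,"rx":-0.0001,"ry":-0.0001,"rz":-0.1274},
{"x":0.0306,"y":0.0297,"z":-0.0091,"rx":-0.0001,"ry":-0.0001,"rz":-0.1274},
{"x":0.0266,"y":0.0333,"z":-0.0091,"rx":-0.0001,"ry":-0.0001,"rz":-0.1274},
```

send_rows([
  {"x":0.037,"y":-0.021,"z":-0.009,"rz":-0.127},
  {"x":0.04,"y":-0.016,"z":-0.009,"rz":-0.127},
  {"x":0.041,"y":-0.0105,"z":-0.009,"rz":-0.127},
  {"x":0.042,"y":-0.005,"z":-0.009,"rz":-0.127},
  {"x":0.043,"z":-0.009,"rz":-0.127},
  {"x":0.042,"y":0.0055,"z":-0.009,"rz":-0.127},
  {"x":0.041,"y":0.011,"z":-0.009,"rz":-0.127},
  {"x":0.0395,"y":0.016,"z":-0.009,"rz":-0.127},
  {"x":0.037,"y":0.021,"z":-0.009,"rz":-0.127},
  {"x":0.034,"y":0.0255,"z":-0.009,"rz":-0.127},
  {"x":0.0305,"y":0.03,"z":-0.009,"rz":-0.127},
  {"x":0.0265,"y":0.033,"z":-0.009,"rz":-0.127},
])

```text
invalid input at $.motion[0]: expected keys x, y, z, rx, ry, rz, claw
```

send_rows([
  {"rz":0},
])

```text
invalid input at $.motion[0]: expected keys x, y, z, rx, ry, rz, claw
```

Run:
```python
from h import *
st(); snap('wrist','w1'); snap('top','t1')
```

```text
t 0.15 p [ 0.1369 -0.6097  0.2309] r [-3.1408 -0.      0.2209] F [0.4 0.4 0.8] T [-0.06 -0.02 -0.02] g 0.0858
```

View pics/w1.png

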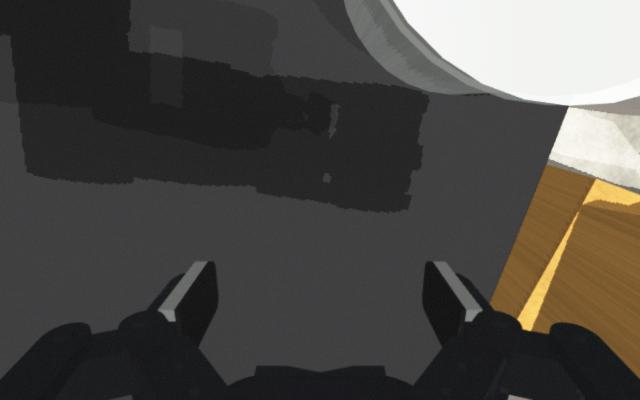

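View pics/t1.png

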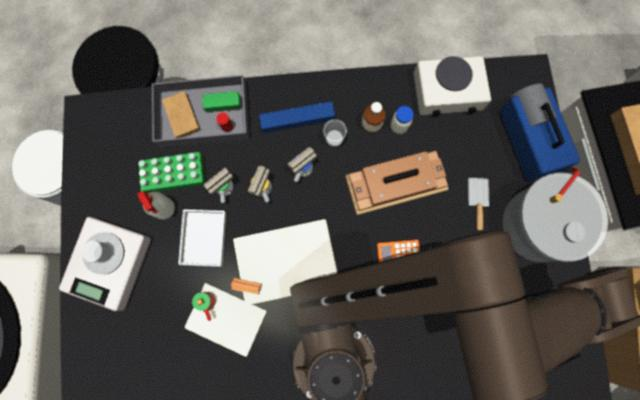

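send_rows([
  {"x":0.037,"y":-0.021,"z":-0.009,"rx":0,"ry":0,"rz":-0.127,"claw":0},
  {"x":0.04,"y":-0.016,"z":-0.009,"rx":0,"ry":0,"rz":-0.127,"claw":0},
  {"x":0.041,"y":-0.0105,"z":-0.009,"rx":0,"ry":0,"rz":-0.127,"claw":0},
  {"x":0.042,"y":-0.005,"z":-0.009,"rx":0,"ry":0,"rz":-0.127,"claw":0},
  {"x":0.043,"y":0,"z":-0.009,"rx":0,"ry":0,"rz":-0.127,"claw":0},
  {"x":0.042,"y":0.0055,"z":-0.009,"rx":0,"ry":0,"rz":-0.127,"claw":0},
  {"x":0.041,"y":0.011,"z":-0.009,"rx":0,"ry":0,"rz":-0.127,"claw":0},
  {"x":0.0395,"y":0.016,"z":-0.009,"rx":0,"ry":0,"rz":-0.127,"claw":0},
  {"x":0.037,"y":0.021,"z":-0.009,"rx":0,"ry":0,"rz":-0.127,"claw":0},
  {"x":0.034,"y":0.0255,"z":-0.009,"rx":0,"ry":0,"rz":-0.127,"claw":0},
  {"x":0.0305,"y":0.03,"z":-0.009,"rx":0,"ry":0,"rz":-0.127,"claw":0},
  {"x":0.0265,"y":0.033,"z":-0.009,"rx":0,"ry":0,"rz":-0.127,"claw":0},
])

```text
time: 1.45
eef_pos: [0.5207, -0.27, 0.3397]
ee_rot: [3.142, 0.0, 1.75]
contact_force: [0.4, -1.0, 0.5]
grip_width: 0.0855
```

send_rows([
  {"x":0,"y":0,"z":0,"rx":0,"ry":0,"rz":0,"claw":0},
  {"x":0,"y":0,"z":0,"rx":0,"ry":0,"rz":0,"claw":0},
])

```text
time: 1.65
eef_pos: [0.5199, -0.2707, 0.3391]
ee_rot: [-3.141, 0.0, 1.746]
contact_force: [-0.6, -1.0, -0.5]
grip_width: 0.0856
```

Run:
```python
from h import *
st(); snap('wrist','w1'); snap('top','t1')
```

```text
t 1.65 p [ 0.5199 -0.2707  0.3391] r [-3.1412  0.      1.7459] F [-0.6 -1.  -0.5] T [ 0.02  0.05 -0.03] g 0.0856
```

View pics/w1.png

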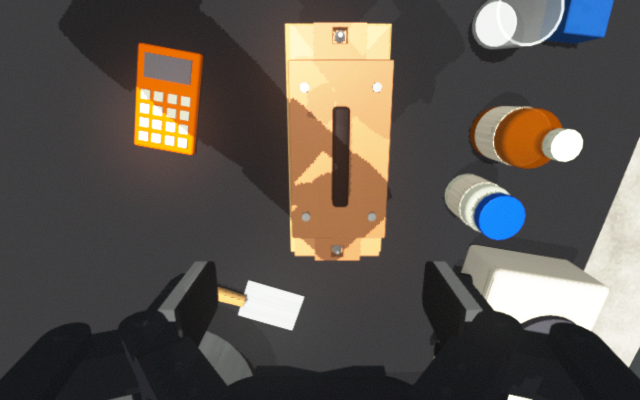

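View pics/t1.png

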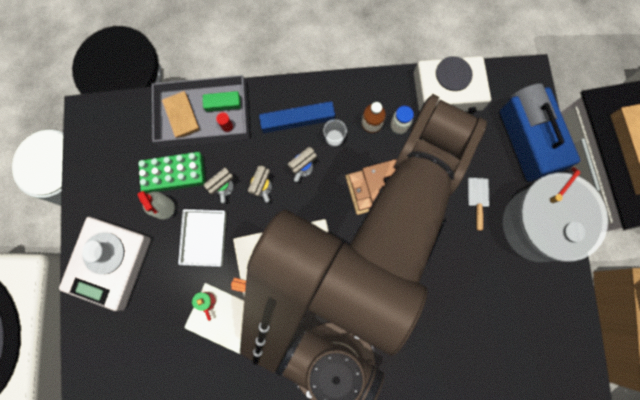

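Run:
```python
from h import *
a,m=load('w1')
b=cv2.resize(a[10:280,260:420,::-1],None,fx=2.2,fy=2.2,interpolation=cv2.INTER_CUBIC); b=cv2.resize(a[10:270,270:410,::-1],(420,780-200+0),interpolation=cv2.INTER_CUBIC); cv2.imwrite('pics/c3.png',b)
P=at(m,340.5,36,.056);Q=at(m,336.5,251,.056); print(P,Q,(P+Q)/2,np.linalg.norm(P-Q),np.arctan2(*(P-Q)[1::-1]))
c=[]
for q in [(333,107),(349,107),(333,206),(348,206)]: c.append(at(m,*q,.106))
c=np.array(c);print(c,c.mean(0))
d=c[:2].mean(0)-c[2:].mean(0); print(np.linalg.norm(d),np.arctan2(d[1],d[0]))
```

```text
[ 0.51829528 -0.12890865  0.056     ] [ 0.5624859  -0.38549383  0.056     ] [ 0.54039059 -0.25720124  0.056     ] 0.2603627613397816 1.7413490946101804
[[ 0.52222224 -0.20535341  0.106     ]
 [ 0.53853983 -0.2024592   0.106     ]
 [ 0.54193387 -0.3106678   0.106     ]
 [ 0.55847735 -0.30774702  0.106     ]] [ 0.54029332 -0.25655686  0.106     ]
0.10715100498016081 1.7568837674516984
```

View pics/c3.png

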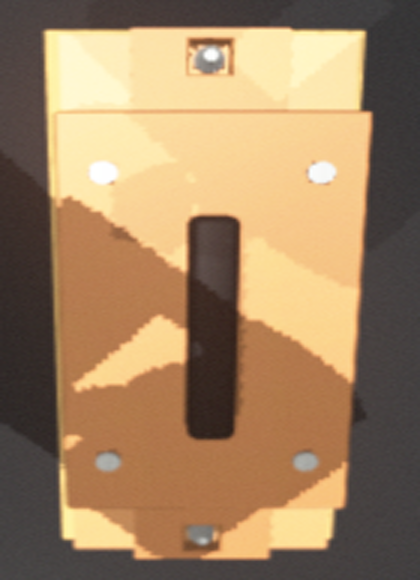

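```bash
cat >> h.py <<'E'
K6=['x','y','z','rx','ry','rz']
E
python3 - <<'E'
import re
s=open('h.py').read()
s=s.replace("""rows.append(','.join('"%s":%g'%(k,round(v,4)) for k,v in zip(['x','y','z','rx','ry','rz'],list(l)+list(rv/n)) if abs(v)>5e-5))""","""rows.append(' '.join('%g'%(round(v,4)+0.) for v in list(l)+list(rv/n)))""")
open('h.py','w').write(s)
E
python3 - <<'E'
from h import *
plan([.5402,-.257,.12],1.745,n=5)
E
```

```text
n 5 from [ 0.5189 -0.2718  0.339 ] [-3.1409e+00 -2.0000e-04  1.7434e+00] dist [ 0.0213  0.0148 -0.219 ] rv [-0.0007 -0.0002 -0.0016]
{0.0022 0.0047 0.0438 -0.0001 0 -0.0003},
{0.0022 0.0047 0.0438 -0.0001 0 -0.0003},
{0.0022 0.0047 0.0438 -0.0001 0 -0.0003},
{0.0022 0.0047 0.0438 -0.0001 0 -0.0003},
{0.0022 0.0047 0.0438 -0.0001 0 -0.0003},
```

send_rows([
  {"x":0.002,"y":0.0045,"z":0.044,"rx":0,"ry":0,"rz":0,"claw":0},
  {"x":0.002,"y":0.0045,"z":0.044,"rx":0,"ry":0,"rz":0,"claw":0},
  {"x":0.002,"y":0.0045,"z":0.044,"rx":0,"ry":0,"rz":0,"claw":0},
  {"x":0.002,"y":0.0045,"z":0.044,"rx":0,"ry":0,"rz":0,"claw":0},
  {"x":0.002,"y":0.0045,"z":0.044,"rx":0,"ry":0,"rz":0,"claw":0},
  {"x":0,"y":0,"z":0,"rx":0,"ry":0,"rz":0,"claw":0},
  {"x":0,"y":0,"z":0,"rx":0,"ry":0,"rz":0,"claw":0},
])

```text
time: 2.45
eef_pos: [0.5396, -0.2586, 0.1199]
ee_rot: [-3.141, -0.0, 1.743]
contact_force: [0.2, -0.3, -0.1]
grip_width: 0.0852
```

Run:
```python
from h import *
for i in range(3): st(); snap('wrist','w2')
st()
```

```text
t 2.45 p [ 0.5396 -0.2586  0.1199] r [-3.1409e+00 -4.0000e-04  1.7433e+00] F [ 0.2 -0.3 -0.1] T [-0.02 -0.02 -0.01] g 0.0852
t 2.5 p [ 0.5402 -0.2589  0.1212] r [3.1403e+00 1.4000e-03 1.7435e+00] F [-0.  -0.7 -0.4] T [-0.02  0.04 -0.04] g 0.0854
t 2.55 p [ 0.5405 -0.2588  0.1217] r [3.1392e+00 2.3000e-03 1.7438e+00] F [-0.6  0.4  0.5] T [ 0.01 -0.03 -0.03] g 0.0852
t 2.6 p [ 0.5405 -0.2587  0.1218] r [3.1389e+00 2.6000e-03 1.7439e+00] F [ 0.1 -0.9  0.2] T [-0.01 -0.01  0.03] g 0.0854
```

View pics/w2.png

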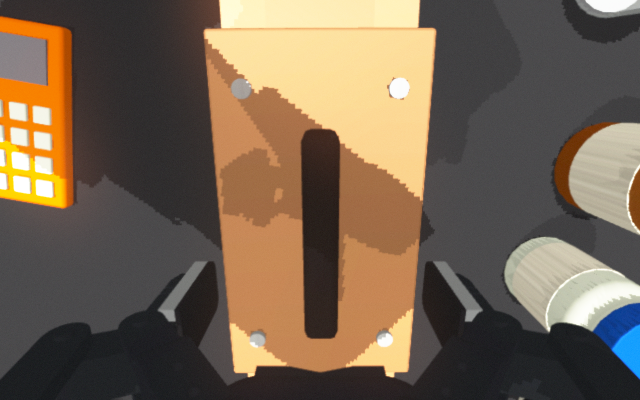

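send_rows([
  {"x":0.001,"y":0,"z":0.02,"rx":0,"ry":0,"rz":0,"claw":0},
  {"x":0,"y":0,"z":0.015,"rx":0,"ry":0,"rz":0,"claw":0.5},
  {"x":0,"y":0,"z":0.006,"rx":0,"ry":0,"rz":0,"claw":1},
  {"x":0,"y":0,"z":0,"rx":0,"ry":0,"rz":0,"claw":1},
  {"x":0,"y":0,"z":0,"rx":0,"ry":0,"rz":0,"claw":1},
  {"x":0,"y":0,"z":0,"rx":0,"ry":0,"rz":0,"claw":1},
  {"x":0,"y":0,"z":0,"rx":0,"ry":0,"rz":0,"claw":1},
  {"x":0,"y":0,"z":0,"rx":0,"ry":0,"rz":0,"claw":1},
], grip_force=80)

```text
time: 3.4
eef_pos: [0.5404, -0.2571, 0.0797]
ee_rot: [3.14, 0.002, 1.745]
contact_force: [0.4, 0.6, 5.8]
grip_width: 0.0166
```

Run:
```python
from h import *
st(); snap('wrist','w3')
st()
```

```text
t 3.4 p [ 0.5404 -0.2571  0.0797] r [3.1399e+00 1.6000e-03 1.7448e+00] F [0.4 0.6 5.8] T [0.09 0.1  0.03] g 0.0166
t 3.45 p [ 0.5404 -0.2571  0.0797] r [3.1398e+00 1.6000e-03 1.7448e+00] F [-1.1  0.3  5.5] T [0.05 0.11 0.03] g 0.0165
```

View pics/w3.png

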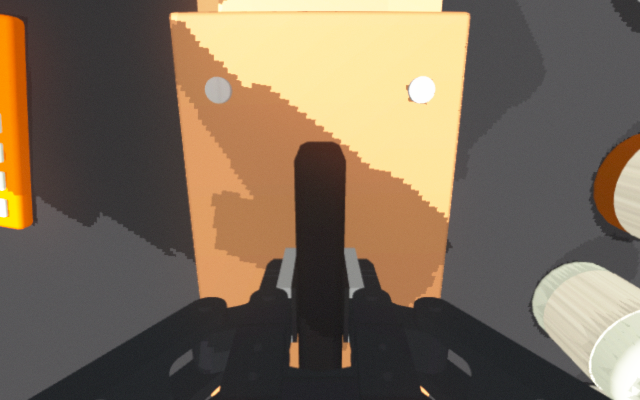

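send_rows([
  {"x":0,"y":0,"z":-0.005,"rx":0,"ry":0,"rz":0,"claw":1},
  {"x":0,"y":0,"z":-0.01,"rx":0,"ry":0,"rz":0,"claw":1},
  {"x":0,"y":0,"z":-0.015,"rx":0,"ry":0,"rz":0,"claw":1},
  {"x":0,"y":0,"z":-0.02,"rx":0,"ry":0,"rz":0,"claw":1},
  {"x":0,"y":0,"z":-0.025,"rx":0,"ry":0,"rz":0,"claw":1},
  {"x":0,"y":0,"z":-0.025,"rx":0,"ry":0,"rz":0,"claw":1},
  {"x":0,"y":0,"z":-0.02,"rx":0,"ry":0,"rz":0,"claw":1},
])

```text
time: 4.15
eef_pos: [0.5397, -0.2567, 0.2004]
ee_rot: [3.141, 0.001, 1.745]
contact_force: [0.8, -0.7, -4.6]
grip_width: 0.0165
```

Run:
```python
from h import *
st(); snap('wrist','w4');st()
a,m=load('top0')
for n,u,v,z in [('paperTR',328,222,0),('paperTL',234,238,0),('paperBR',338,270,0),('yelnoz',267,201,.048),('blnoz',297,179,.048),('grnoz',222,201,.048),('calTL',378,243,.015),('calBR',421,258,.015),('spatend',480,230,.01),('pot',505,232,.1),('mouldcorner',357,213,.038),('trayTR',225,211,.035),('trayBR',222,266,.035)]:
    print(n,at(m,u,v,z).round(3))
```

```text
t 4.15 p [ 0.5397 -0.2567  0.2004] r [3.1410e+00 6.0000e-04 1.7448e+00] F [ 0.8 -0.7 -4.6] T [-0.1  -0.   -0.02] g 0.0165
t 4.2 p [ 0.5407 -0.2572  0.2033] r [3.1378 0.0035 1.7448] F [ 0.5 -0.4 -0.9] T [-0.04 -0.12 -0.01] g 0.0165
paperTR [ 0.431 -0.023  0.   ]
paperTL [0.407 0.278 0.   ]
paperBR [ 0.277 -0.04   0.   ]
yelnoz [0.507 0.161 0.048]
blnoz [0.568 0.062 0.048]
grnoz [0.52  0.301 0.048]
calTL [ 0.348 -0.172  0.015]
calBR [ 0.289 -0.3    0.015]
spatend [ 0.359 -0.5    0.01 ]
pot [ 0.337 -0.545  0.1  ]
mouldcorner [ 0.445 -0.115  0.038]
trayTR [0.49  0.296 0.035]
trayBR [0.32  0.314 0.035]
```

View pics/w4.png

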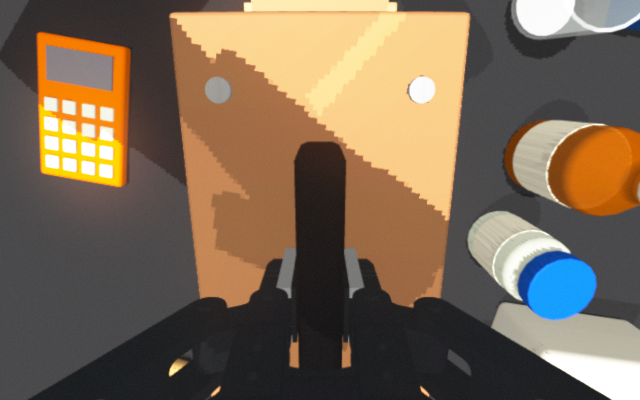

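Run:
```python
from h import *
plan([.23,-.42,.16],0.0,n=13)
```

```text
n 13 from [ 0.5407 -0.2572  0.2033] [3.1378 0.0035 1.7448] dist [-0.3107 -0.1628 -0.0433] rv [ 5.8000e-03 -7.0000e-04  1.7448e+00]
{-0.0082 -0.0257 0.0033 0.0004 -0.0001 0.1342},
{-0.0116 -0.0244 0.0033 0.0004 -0.0001 0.1342},
{-0.0147 -0.0226 0.0033 0.0004 -0.0001 0.1342},
{-0.0176 -0.0204 0.0033 0.0004 -0.0001 0.1342},
{-0.0202 -0.0179 0.0033 0.0004 -0.0001 0.1342},
{-0.0224 -0.015 0.0033 0.0004 -0.0001 0.1342},
{-0.0242 -0.0119 0.0033 0.0004 -0.0001 0.1342},
{-0.0256 -0.0086 0.0033 0.0004 -0.0001 0.1342},
{-0.0265 -0.0051 0.0033 0.0004 -0.0001 0.1342},
{-0.0269 -0.0015 0.0033 0.0004 -0.0001 0.1342},
{-0.0269 0.0022 0.0033 0.0004 -0.0001 0.1342},
{-0.0264 0.0057 0.0033 0.0004 -0.0001 0.1342},
{-0.0254 0.0092 0.0033 0.0004 -0.0001 0.1342},
```

send_rows([
  {"x":-0.008,"y":-0.026,"z":0.003,"rx":0,"ry":0,"rz":0.134,"claw":1},
  {"x":-0.0115,"y":-0.0245,"z":0.003,"rx":0,"ry":0,"rz":0.134,"claw":1},
  {"x":-0.0145,"y":-0.0225,"z":0.003,"rx":0,"ry":0,"rz":0.134,"claw":1},
  {"x":-0.0175,"y":-0.0205,"z":0.003,"rx":0,"ry":0,"rz":0.134,"claw":1},
  {"x":-0.02,"y":-0.018,"z":0.003,"rx":0,"ry":0,"rz":0.134,"claw":1},
  {"x":-0.0225,"y":-0.015,"z":0.003,"rx":0,"ry":0,"rz":0.134,"claw":1},
  {"x":-0.024,"y":-0.012,"z":0.003,"rx":0,"ry":0,"rz":0.134,"claw":1},
  {"x":-0.0255,"y":-0.0085,"z":0.003,"rx":0,"ry":0,"rz":0.134,"claw":1},
  {"x":-0.0265,"y":-0.005,"z":0.003,"rx":0,"ry":0,"rz":0.134,"claw":1},
  {"x":-0.027,"y":-0.0015,"z":0.003,"rx":0,"ry":0,"rz":0.134,"claw":1},
  {"x":-0.027,"y":0.002,"z":0.003,"rx":0,"ry":0,"rz":0.134,"claw":1},
  {"x":-0.0265,"y":0.0055,"z":0.003,"rx":0,"ry":0,"rz":0.134,"claw":1},
])

```text
time: 5.4
eef_pos: [0.2515, -0.4064, 0.1622]
ee_rot: [-3.142, 0.0, 0.131]
contact_force: [0.6, -0.4, -4.8]
grip_width: 0.0167
```

send_rows([
  {"x":-0.0255,"y":0.009,"z":0.003,"rx":0,"ry":0,"rz":0.136,"claw":1},
  {"x":0,"y":0,"z":0,"rx":0,"ry":0,"rz":0,"claw":1},
  {"x":0,"y":0,"z":0,"rx":0,"ry":0,"rz":0,"claw":1},
])

```text
time: 5.7
eef_pos: [0.2281, -0.4186, 0.1593]
ee_rot: [-3.141, 0.0, 0.001]
contact_force: [0.6, -0.3, -5.0]
grip_width: 0.0163
```

Run:
```python
from h import *
st(); snap('wrist','w5');snap('top','t5');st()
```

```text
t 5.7 p [ 0.2281 -0.4186  0.1593] r [-3.1413e+00  0.0000e+00  5.0000e-04] F [ 0.6 -0.3 -5. ] T [ 0.05 -0.01  0.04] g 0.0163
t 5.8 p [ 0.2289 -0.4183  0.1594] r [-3.1416e+00 -1.0000e-04  2.3000e-03] F [ 0.1  0.5 -5. ] T [-0.04 -0.04 -0.03] g 0.0166
```

View pics/w5.png

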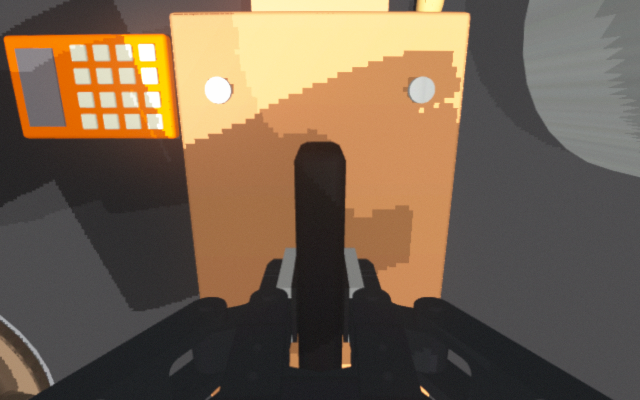

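View pics/t5.png

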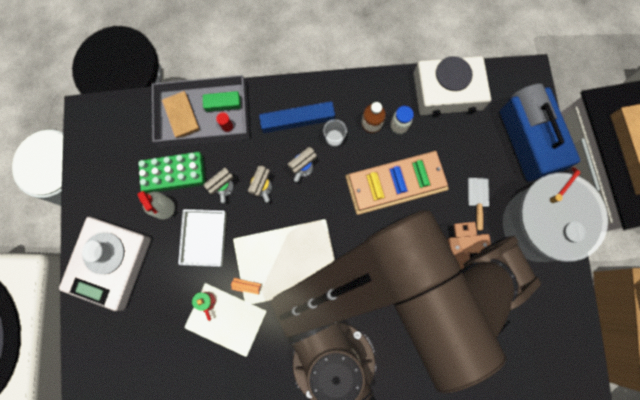

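send_rows([
  {"x":-0.01,"y":0,"z":0.03,"rx":0,"ry":0,"rz":0,"claw":1},
  {"x":-0.01,"y":0,"z":0.035,"rx":0,"ry":0,"rz":0,"claw":1},
  {"x":0,"y":0,"z":0.025,"rx":0,"ry":0,"rz":0,"claw":1},
  {"x":0,"y":0,"z":0.012,"rx":0,"ry":0,"rz":0,"claw":1},
  {"x":0,"y":0,"z":0.008,"rx":0,"ry":0,"rz":0,"claw":1},
  {"x":0,"y":0,"z":0.005,"rx":0,"ry":0,"rz":0,"claw":1},
  {"x":0,"y":0,"z":0.002,"rx":0,"ry":0,"rz":0,"claw":1},
  {"x":0,"y":0,"z":0,"rx":0,"ry":0,"rz":0,"claw":1},
])

```text
time: 6.6
eef_pos: [0.2088, -0.4187, 0.0426]
ee_rot: [3.141, -0.0, 0.001]
contact_force: [-0.1, 0.1, -5.7]
grip_width: 0.0165
```

Run:
```python
from h import *
st()
```

```text
t 6.6 p [ 0.2088 -0.4187  0.0426] r [ 3.1409e+00 -2.0000e-04  1.3000e-03] F [-0.1  0.1 -5.7] T [ 0.    0.03 -0.01] g 0.0165
```

send_rows([
  {"x":0,"y":0,"z":0.0015,"rx":0,"ry":0,"rz":0,"claw":1},
  {"x":0,"y":0,"z":0,"rx":0,"ry":0,"rz":0,"claw":0.6},
  {"x":0,"y":0,"z":0,"rx":0,"ry":0,"rz":0,"claw":0},
  {"x":0,"y":0,"z":0,"rx":0,"ry":0,"rz":0,"claw":0},
  {"x":0,"y":0,"z":-0.01,"rx":0,"ry":0,"rz":0,"claw":0},
  {"x":0,"y":0,"z":-0.04,"rx":0,"ry":0,"rz":0,"claw":0},
  {"x":0,"y":0,"z":-0.045,"rx":0,"ry":0,"rz":0,"claw":0},
  {"x":0,"y":0,"z":-0.045,"rx":0,"ry":0,"rz":0,"claw":0},
  {"x":0,"y":0,"z":-0.045,"rx":0,"ry":0,"rz":0,"claw":0},
  {"x":0,"y":0,"z":-0.045,"rx":0,"ry":0,"rz":0,"claw":0},
  {"x":0,"y":0,"z":0,"rx":0,"ry":0,"rz":0,"claw":0},
])

```text
time: 7.7
eef_pos: [0.209, -0.4199, 0.2769]
ee_rot: [3.132, -0.003, 0.001]
contact_force: [0.6, -0.7, -0.1]
grip_width: 0.0855
```

Run:
```python
from h import *
st(); snap('wrist','w6')
o=dict(observe())
plan([.48,-.20,.33],0.8,n=8)
o['eef_pos']=np.array([.48,-.2,.33]);o['ee_rot']=np.array([np.pi,0,.8])
plan([.50,.14,.33],1.6,n=8,o=o)
```

```text
t 7.7 p [ 0.209  -0.4199  0.2769] r [ 3.1321e+00 -3.1000e-03  1.0000e-03] F [ 0.6 -0.7 -0.1] T [-0.02 -0.01 -0.03] g 0.0855
n 8 from [ 0.2087 -0.419   0.2741] [ 3.1358e+00 -1.9000e-03  9.0000e-04] dist [0.2713 0.219  0.0559] rv [ 6.300e-03  5.000e-04 -7.991e-01]
{0.0339 -0.0273 -0.0071 0.0008 0.0001 -0.0999},
{0.0365 -0.0238 -0.0071 0.0008 0.0001 -0.0999},
{0.0387 -0.02 -0.007 0.0008 0.0001 -0.0999},
{0.0405 -0.0161 -0.007 0.0008 0.0001 -0.0999},
{0.0419 -0.012 -0.007 0.0008 0.0001 -0.0999},
{0.0429 -0.0077 -0.007 0.0008 0.0001 -0.0999},
{0.0434 -0.0034 -0.007 0.0008 0.0001 -0.0999},
{0.0436 0.0009 -0.007 0.0008 0.0001 -0.0999},
n 8 from [ 0.48 -0.2   0.33] [3.1416 0.     0.8   ] dist [0.02 0.34 0.  ] rv [ 0.   0.  -0.8]
{0.0322 -0.0278 0 0 0 -0.1},
{0.0348 -0.0245 0 0 0 -0.1},
{0.0371 -0.0209 0 0 0 -0.1},
{0.039 -0.017 0 0 0 -0.1},
{0.0405 -0.0131 0 0 0 -0.1},
{0.0416 -0.009 0 0 0 -0.1},
{0.0423 -0.0048 0 0 0 -0.1},
{0.0426 -0.0005 0 0 0 -0.1},
```

View pics/w6.png

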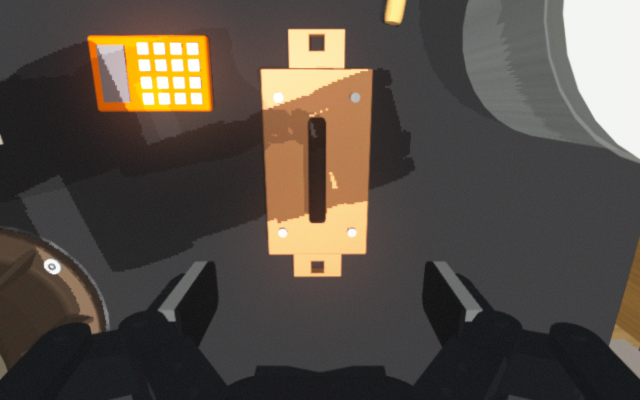

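send_rows([
  {"x":0.034,"y":-0.027,"z":-0.007,"rx":0,"ry":0,"rz":-0.1,"claw":0},
  {"x":0.0365,"y":-0.024,"z":-0.007,"rx":0,"ry":0,"rz":-0.1,"claw":0},
  {"x":0.0385,"y":-0.02,"z":-0.007,"rx":0,"ry":0,"rz":-0.1,"claw":0},
  {"x":0.0405,"y":-0.016,"z":-0.007,"rx":0,"ry":0,"rz":-0.1,"claw":0},
  {"x":0.042,"y":-0.012,"z":-0.007,"rx":0,"ry":0,"rz":-0.1,"claw":0},
  {"x":0.043,"y":-0.0075,"z":-0.007,"rx":0,"ry":0,"rz":-0.1,"claw":0},
  {"x":0.0435,"y":-0.0035,"z":-0.007,"rx":0,"ry":0,"rz":-0.1,"claw":0},
  {"x":0.0435,"y":0.001,"z":-0.007,"rx":0,"ry":0,"rz":-0.1,"claw":0},
])

```text
time: 8.55
eef_pos: [0.4808, -0.1983, 0.3264]
ee_rot: [-3.14, 0.0, 0.805]
contact_force: [0.2, -0.6, 0.1]
grip_width: 0.0855
```

send_rows([
  {"x":0.032,"y":-0.028,"z":0,"rx":0,"ry":0,"rz":-0.1,"claw":0},
  {"x":0.035,"y":-0.0245,"z":0,"rx":0,"ry":0,"rz":-0.1,"claw":0},
  {"x":0.037,"y":-0.021,"z":0,"rx":0,"ry":0,"rz":-0.1,"claw":0},
  {"x":0.039,"y":-0.017,"z":0,"rx":0,"ry":0,"rz":-0.1,"claw":0},
  {"x":0.0405,"y":-0.013,"z":0,"rx":0,"ry":0,"rz":-0.1,"claw":0},
  {"x":0.0415,"y":-0.009,"z":0,"rx":0,"ry":0,"rz":-0.1,"claw":0},
  {"x":0.042,"y":-0.005,"z":0,"rx":0,"ry":0,"rz":-0.1,"claw":0},
  {"x":0.0425,"y":-0.0005,"z":0,"rx":0,"ry":0,"rz":-0.1,"claw":0},
  {"x":0,"y":0,"z":0,"rx":0,"ry":0,"rz":0,"claw":0},
  {"x":0,"y":0,"z":0,"rx":0,"ry":0,"rz":0,"claw":0},
])

```text
time: 9.55
eef_pos: [0.4985, 0.1402, 0.3259]
ee_rot: [-3.14, 0.0, 1.602]
contact_force: [-0.9, -0.0, -0.3]
grip_width: 0.0851
```

Run:
```python
from h import *
st(); a,m=snap('wrist','w7'); snap('top','t7'); st()
```

```text
t 9.55 p [0.4985 0.1402 0.3259] r [-3.1397e+00  5.0000e-04  1.6022e+00] F [-0.9 -0.  -0.3] T [ 0.    0.04 -0.01] g 0.0851
t 9.65 p [0.4988 0.1389 0.3263] r [-3.1405e+00  4.0000e-04  1.5996e+00] F [-0.4 -0.7  0.3] T [-0.02 -0.02  0.05] g 0.0854
```

View pics/w7.png

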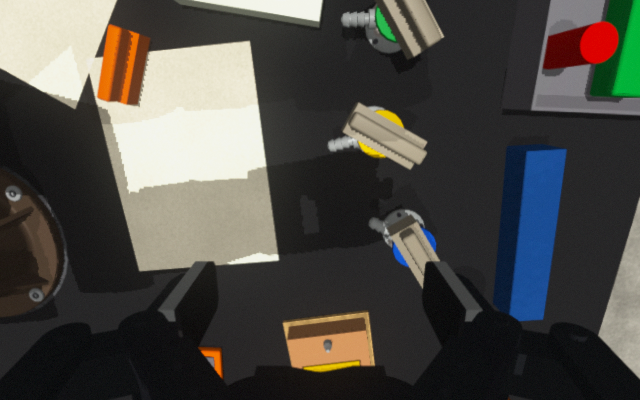

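Run:
```python
from h import *
a,m=load('w7')
b=cv2.resize(a[0:290,320:460,::-1],None,fx=4,fy=4,interpolation=cv2.INTER_CUBIC)
cv2.imwrite('pics/c7a.png',b[:580]); cv2.imwrite('pics/c7b.png',b[600:])
```

```text
(no output)
```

View pics/c7a.png

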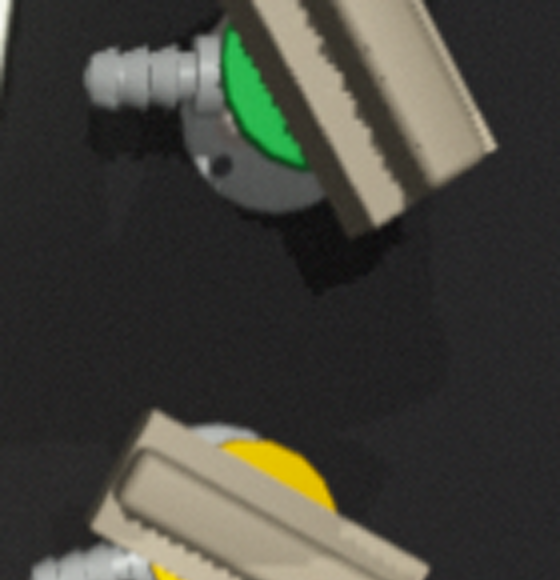

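View pics/c7b.png

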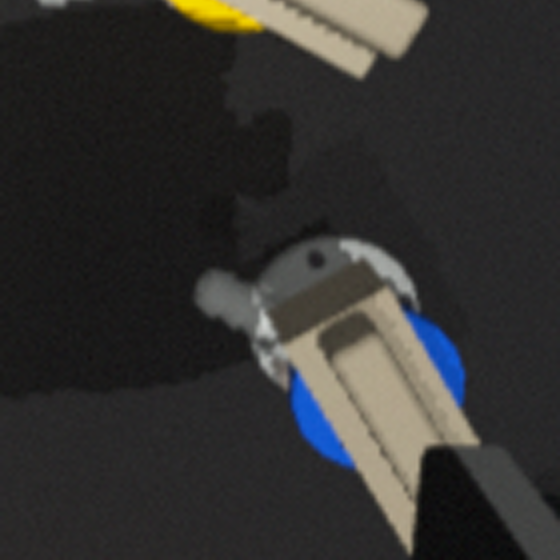

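Run:
```python
from h import *
a,m=load('w7')
f=lambda u,v,z:at(m,u,v,z)
Y=[f(358.7,102,.096),f(342.5,131,.096),f(427.5,142.5,.096),f(410,169.5,.096)]
print(np.array(Y).round(4), np.mean(Y,0))
for i,j in [(0,2),(1,3),(0,1),(2,3)]: d=Y[j]-Y[i]; print(np.hypot(*d[:2]).round(4),np.degrees(np.arctan2(d[1],d[0])))
print('nozzle tips', f(330,144,.048), f(345,19,.048), f(373,222,.048))
# green: edge lines: right skirt edge  (415,0)->(495,150) crop ; left skirt edge top (250,0)->(375,228)
for n,p,q in [('g',(320+425/4,0),(320+495/4,150/4)),('g2',(320+245/4,0),(320+375/4,228/4)),('b',(320+290/4,(600+345)/4),(320+410/4,(600+550)/4)),('b2',(320+385/4,(600+285)/4),(320+478/4,(600+445)/4))]:
    A=f(*p,.096);B=f(*q,.096);d=B-A;print(n,A,B,np.degrees(np.arctan2(d[1],d[0])))
```

```text
[[0.5359 0.2104 0.096 ]
 [0.5207 0.1806 0.096 ]
 [0.6111 0.1716 0.096 ]
 [0.5955 0.1422 0.096 ]] [0.56581157 0.17618981 0.096     ]
0.0846 -27.230045375915637
0.0841 -27.206286976949883
0.0334 -116.98938085477594
0.0334 -117.87377152235663
nozzle tips [0.50966602 0.16093744 0.048     ] [0.52075736 0.29713189 0.048     ] [0.56815837 0.06422648 0.048     ]
g [0.5948067  0.30671642 0.096     ] [0.61559363 0.27426038 0.096     ] -57.36189546125163
g2 [0.55177505 0.30509508 0.096     ] [0.58789925 0.25527974 0.096     ] -54.0518015072618
b [0.58354142 0.06452176 0.096     ] [ 6.25537866e-01 -6.83021115e-05  9.60000000e-02] -56.96808623620067
b2 [0.60870836 0.0834287  0.096     ] [0.64145104 0.03490226 0.096     ] -55.990925293771895
```

Run:
```python
from h import *
plan([.5658,.1762,.19],2.667,n=8)
```

```text
n 8 from [0.4988 0.1389 0.3263] [-3.1405e+00  4.0000e-04  1.5996e+00] dist [ 0.067   0.0373 -0.1363] rv [-1.2000e-03 -2.0000e-04 -1.0674e+00]
{0.0044 0.0085 0.017 -0.0002 0 -0.1334},
{0.0033 0.009 0.017 -0.0002 0 -0.1334},
{0.002 0.0094 0.017 -0.0002 0 -0.1334},
{0.0008 0.0096 0.017 -0.0002 0 -0.1334},
{-0.0005 0.0096 0.017 -0.0002 0 -0.1334},
{-0.0018 0.0094 0.017 -0.0002 0 -0.1334},
{-0.003 0.0091 0.017 -0.0002 0 -0.1334},
{-0.0042 0.0086 0.017 -0.0002 0 -0.1334},
```

send_rows([
  {"x":0.0045,"y":0.0085,"z":0.017,"rx":0,"ry":0,"rz":-0.1335,"claw":0.3},
  {"x":0.0035,"y":0.009,"z":0.017,"rx":0,"ry":0,"rz":-0.1335,"claw":0.45},
  {"x":0.002,"y":0.0095,"z":0.017,"rx":0,"ry":0,"rz":-0.1335,"claw":0.45},
  {"x":0.001,"y":0.0095,"z":0.017,"rx":0,"ry":0,"rz":-0.1335,"claw":0.45},
  {"x":-0.0005,"y":0.0095,"z":0.017,"rx":0,"ry":0,"rz":-0.1335,"claw":0.45},
  {"x":-0.002,"y":0.0095,"z":0.017,"rx":0,"ry":0,"rz":-0.1335,"claw":0.45},
  {"x":-0.003,"y":0.009,"z":0.017,"rx":0,"ry":0,"rz":-0.1335,"claw":0.45},
  {"x":-0.0045,"y":0.0085,"z":0.017,"rx":0,"ry":0,"rz":-0.1335,"claw":0.45},
  {"x":0,"y":0,"z":0,"rx":0,"ry":0,"rz":0,"claw":0.45},
  {"x":0,"y":0,"z":0,"rx":0,"ry":0,"rz":0,"claw":0.45},
])

```text
time: 10.65
eef_pos: [0.5661, 0.176, 0.1909]
ee_rot: [-3.141, -0.001, 2.663]
contact_force: [-0.1, -0.3, -0.4]
grip_width: 0.0467
```

Run:
```python
from h import *
st(); a,m=snap('wrist','w8');  st()
```

```text
t 10.65 p [0.5661 0.176  0.1909] r [-3.1410e+00 -6.0000e-04  2.6633e+00] F [-0.1 -0.3 -0.4] T [ 0.03 -0.02 -0.02] g 0.0467
t 10.7 p [0.5661 0.1762 0.1914] r [3.1415e+00 3.0000e-04 2.6638e+00] F [-0.   0.1 -0.4] T [ 0.01  0.02 -0.03] g 0.0469
```

View pics/w8.png

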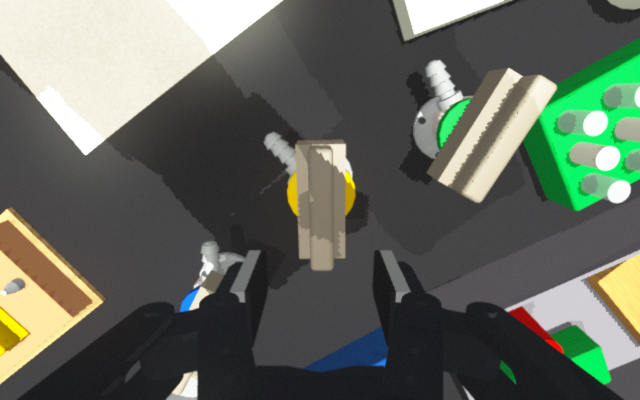

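Run:
```python
from h import *
a,m=load('w8')
A=at(m,322,147,.118);B=at(m,321.5,270,.118);d=A-B
print(A,B,(A+B)/2,np.hypot(*d[:2]),np.arctan2(d[1],d[0]))
C=[at(m,*q,.096) for q in [(299,141),(345,140),(299,257),(346,257)]]
print(np.array(C).round(4),np.mean(C,0)); d=C[0]+C[1]-C[2]-C[3]; print(np.arctan2(d[1],d[0]))
print('noz',at(m,268,135,.048))
print('green corners',[at(m,*q,.096).round(4) for q in [(500,69),(556,81),(430,177),(475,202)]], at(m,434,63,.048))
```

```text
[0.52773197 0.19668485 0.118     ] [0.60142796 0.15822477 0.118     ] [0.56457996 0.17745481 0.118     ] 0.08312806889729304 2.6605987914413367
[[0.5196 0.1836 0.096 ]
 [0.5332 0.2113 0.096 ]
 [0.5944 0.1432 0.096 ]
 [0.6104 0.1741 0.096 ]] [0.56441645 0.17806877 0.096     ]
2.669075992064217
noz [0.50729944 0.15880216 0.048     ]
green corners [array([0.5383, 0.3198, 0.096 ]), array([0.5619, 0.3503, 0.096 ]), array([0.583 , 0.2524, 0.096 ]), array([0.6145, 0.274 , 0.096 ])] [0.51825632 0.29836575 0.048     ]
```

send_rows([
  {"x":0,"y":0,"z":0.04,"rx":0,"ry":0,"rz":0,"claw":0.45},
  {"x":0,"y":0,"z":0.035,"rx":0,"ry":0,"rz":0,"claw":0.45},
  {"x":0,"y":0,"z":0.017,"rx":0,"ry":0,"rz":0,"claw":0.5},
  {"x":0,"y":0,"z":0,"rx":0,"ry":0,"rz":0,"claw":1},
  {"x":0,"y":0,"z":0,"rx":0,"ry":0,"rz":0,"claw":1},
  {"x":0,"y":0,"z":0,"rx":0,"ry":0,"rz":0,"claw":1},
  {"x":0,"y":0,"z":0,"rx":0,"ry":0,"rz":0,"claw":1},
  {"x":0,"y":0,"z":0,"rx":0,"ry":0,"rz":0,"claw":1},
], grip_force=60)

```text
time: 11.5
eef_pos: [0.5666, 0.1771, 0.1001]
ee_rot: [3.141, 0.002, 2.669]
contact_force: [-2.0, -0.8, 6.9]
grip_width: 0.0143
```

Run:
```python
from h import *
st()
```

```text
t 11.5 p [0.5666 0.1771 0.1001] r [3.1405e+00 1.6000e-03 2.6685e+00] F [-2.  -0.8  6.9] T [-0.2   0.21 -0.01] g 0.0143
```

send_rows([
  {"x":0,"y":0,"z":-0.004,"rx":0,"ry":0,"rz":0,"claw":1},
  {"x":0,"y":0,"z":-0.008,"rx":0,"ry":0,"rz":0,"claw":1},
  {"x":0,"y":0,"z":-0.01,"rx":0,"ry":0,"rz":0,"claw":1},
  {"x":0,"y":0,"z":-0.02,"rx":0,"ry":0,"rz":0,"claw":1},
  {"x":0,"y":0,"z":-0.03,"rx":0,"ry":0,"rz":0,"claw":1},
  {"x":0,"y":0,"z":-0.03,"rx":0,"ry":0,"rz":0,"claw":1},
  {"x":0,"y":0,"z":0,"rx":0,"ry":0,"rz":0,"claw":1},
])

```text
time: 12.2
eef_pos: [0.5674, 0.1775, 0.2054]
ee_rot: [3.137, 0.005, 2.669]
contact_force: [0.5, -0.7, -0.0]
grip_width: 0.0146
```

Run:
```python
from h import *
st(); a,m=snap('wrist','w9'); st()
a,m=load('top0')
c=[at(m,*q,.035) for q in [(189,210),(225,211),(180,263),(222,266)]]; print(np.array(c).round(3),np.mean(c,0))
```

```text
t 12.2 p [0.5674 0.1775 0.2054] r [3.1374 0.0053 2.6689] F [ 0.5 -0.7 -0. ] T [-0.02  0.01  0.01] g 0.0146
t 12.25 p [0.5667 0.1773 0.2032] r [3.1391 0.0032 2.6688] F [ 0.1 -0.  -2.5] T [-0.02 -0.07 -0.02] g 0.0147
[[0.503 0.409 0.035]
 [0.49  0.296 0.035]
 [0.34  0.444 0.035]
 [0.32  0.314 0.035]] [0.41299931 0.36563286 0.035     ]
```

View pics/w9.png

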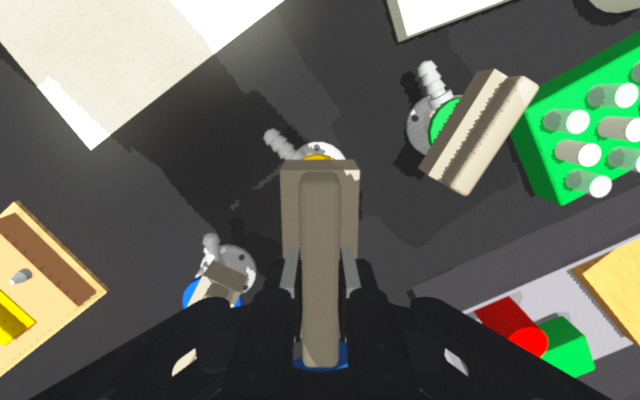

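Run:
```python
from h import *
plan([.40,.35,.24],2.98,n=6)
t,mt=load('top0'); s,ms=load('scene0')
def tri(a,b):
    o1,d1=ray(mt,*a);o2,d2=ray(ms,*b)
    A=np.stack([d1,-d2],1); x=np.linalg.lstsq(A,o2-o1,rcond=None)[0]; return o1+d1*x[0],o2+d2*x[1]
print(tri((147,199),(489,136)))
```

```text
n 6 from [0.5667 0.1773 0.2032] [3.1391 0.0032 2.6688] dist [-0.1667  0.1727  0.0368] rv [ 0.0019  0.0035 -0.3111]
{0.0378 0.013 -0.0062 0.0003 0.0006 -0.0519},
{0.0371 0.0149 -0.0062 0.0003 0.0006 -0.0519},
{0.0363 0.0168 -0.0062 0.0003 0.0006 -0.0519},
{0.0354 0.0187 -0.0062 0.0003 0.0006 -0.0519},
{0.0343 0.0205 -0.0062 0.0003 0.0006 -0.0519},
{0.0332 0.0222 -0.0061 0.0003 0.0006 -0.0519},
(array([0.51702094, 0.48917589, 0.18526778]), array([0.51871549, 0.49315252, 0.18707233]))
```

send_rows([
  {"x":0.038,"y":0.013,"z":-0.006,"rx":0,"ry":0,"rz":-0.052,"claw":1},
  {"x":0.037,"y":0.015,"z":-0.006,"rx":0,"ry":0,"rz":-0.052,"claw":1},
  {"x":0.0365,"y":0.017,"z":-0.006,"rx":0,"ry":0,"rz":-0.052,"claw":1},
  {"x":0.0355,"y":0.0185,"z":-0.006,"rx":0,"ry":0,"rz":-0.052,"claw":1},
  {"x":0.0345,"y":0.0205,"z":-0.006,"rx":0,"ry":0,"rz":-0.052,"claw":1},
  {"x":0.033,"y":0.022,"z":-0.006,"rx":0,"ry":0,"rz":-0.052,"claw":1},
  {"x":0,"y":0,"z":0,"rx":0,"ry":0,"rz":0,"claw":1},
  {"x":0,"y":0,"z":0,"rx":0,"ry":0,"rz":0,"claw":1},
])

```text
time: 13.05
eef_pos: [0.3985, 0.35, 0.2364]
ee_rot: [-3.141, -0.0, 2.982]
contact_force: [0.3, -0.5, -1.0]
grip_width: 0.0145
```

Run:
```python
from h import *
st(); a,m=snap('wrist','w10'); snap('top','t10'); st()
```

```text
t 13.05 p [0.3985 0.35   0.2364] r [-3.1409e+00 -4.0000e-04  2.9823e+00] F [ 0.3 -0.5 -1. ] T [ 0.    0.03 -0.01] g 0.0145
t 13.15 p [0.3995 0.3491 0.2362] r [-3.1408e+00 -5.0000e-04  2.9799e+00] F [ 0.2  1.  -1.8] T [ 0.01 -0.01 -0.01] g 0.0144
```

View pics/w10.png

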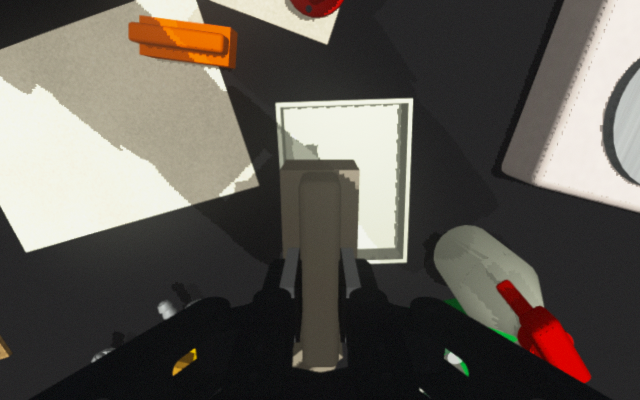

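View pics/t10.png

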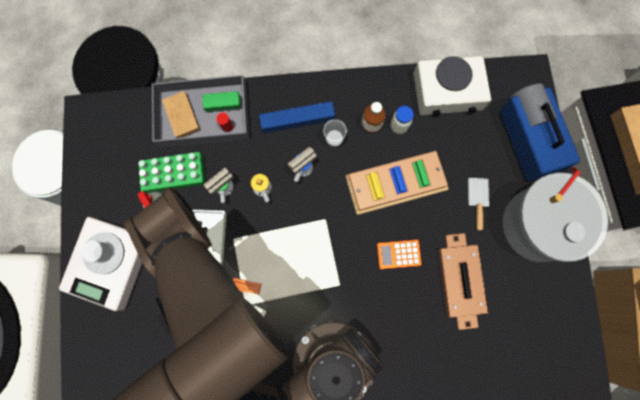

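Run:
```python
from h import *
a,m=load('w10')
A=at(m,276,102,.035);B=at(m,413,98.5,.035);C=at(m,406,262,.035)
print(A,B,C,np.linalg.norm(A-B),np.linalg.norm(B-C)); d=B-C; 
print(np.arctan2(d[1],d[0]), 'centre',(A+C)/2); e=A-B; print(np.arctan2(e[1],e[0]))
th=np.arctan2(d[1],d[0])
ux=np.array([np.cos(th),np.sin(th)]); uy=np.array([-ux[1],ux[0]])
c=((A+C)/2)[:2]
for k in (-39,0,39): print(k,(c+uy*k*1e-3).round(4))
```

```text
[0.32290991 0.31932773 0.035     ] [0.340198   0.44755597 0.035     ] [0.50793289 0.42557925 0.035     ] 0.12938840441709967 0.16916846219649068
3.011314171684367 centre [0.4154214  0.37245349 0.035     ]
-1.7048109892618517
-39 [0.4205 0.4111]
0 [0.4154 0.3725]
39 [0.4104 0.3338]
```

Run:
```python
from h import *
plan([.4104,.3338,.042],3.011,n=7)
```

```text
n 7 from [0.3995 0.3491 0.2362] [-3.1408e+00 -5.0000e-04  2.9799e+00] dist [ 0.0109 -0.0153 -0.1942] rv [-0.0008 -0.0005 -0.0311]
{-0.0019 -0.0019 0.0277 -0.0001 -0.0001 -0.0044},
{-0.0019 -0.0019 0.0277 -0.0001 -0.0001 -0.0044},
{-0.0019 -0.0019 0.0277 -0.0001 -0.0001 -0.0044},
{-0.0019 -0.0019 0.0277 -0.0001 -0.0001 -0.0044},
{-0.0019 -0.0019 0.0277 -0.0001 -0.0001 -0.0044},
{-0.0018 -0.0019 0.0277 -0.0001 -0.0001 -0.0044},
{-0.0018 -0.002 0.0277 -0.0001 -0.0001 -0.0044},
```

send_rows([
  {"x":-0.0065,"y":-0.0065,"z":0.03,"rx":0,"ry":0,"rz":-0.031,"claw":1},
  {"x":-0.0065,"y":-0.0065,"z":0.04,"rx":0,"ry":0,"rz":0,"claw":1},
  {"x":0,"y":0,"z":0.045,"rx":0,"ry":0,"rz":0,"claw":1},
  {"x":0,"y":0,"z":0.04,"rx":0,"ry":0,"rz":0,"claw":1},
  {"x":0,"y":0,"z":0.025,"rx":0,"ry":0,"rz":0,"claw":1},
  {"x":0,"y":0,"z":0.0145,"rx":0,"ry":0,"rz":0,"claw":1},
  {"x":0,"y":0,"z":0,"rx":0,"ry":0,"rz":0,"claw":1},
  {"x":0,"y":0,"z":0,"rx":0,"ry":0,"rz":0,"claw":1},
])

```text
time: 13.95
eef_pos: [0.4108, 0.3343, 0.0422]
ee_rot: [-3.141, -0.0, 3.01]
contact_force: [0.6, -0.5, 0.4]
grip_width: 0.0148
```

send_rows([
  {"x":0,"y":0,"z":0.002,"rx":0,"ry":0,"rz":0,"claw":1},
  {"x":0,"y":0,"z":0,"rx":0,"ry":0,"rz":0,"claw":0.7},
  {"x":0,"y":0,"z":0,"rx":0,"ry":0,"rz":0,"claw":0.7},
  {"x":0,"y":0,"z":0,"rx":0,"ry":0,"rz":0,"claw":0.7},
  {"x":0,"y":0,"z":-0.02,"rx":0,"ry":0,"rz":0,"claw":0.7},
  {"x":0,"y":0,"z":-0.04,"rx":0,"ry":0,"rz":0,"claw":0.6},
  {"x":0,"y":0,"z":-0.045,"rx":0,"ry":0,"rz":0,"claw":0.45},
  {"x":0,"y":0,"z":-0.045,"rx":0,"ry":0,"rz":0,"claw":0.45},
  {"x":0,"y":0,"z":-0.045,"rx":0,"ry":0,"rz":0,"claw":0.45},
])

```text
time: 14.85
eef_pos: [0.4097, 0.3348, 0.2375]
ee_rot: [3.141, 0.0, 3.012]
contact_force: [-0.0, 0.2, 0.7]
grip_width: 0.0467
```

Run:
```python
from h import *
st(); a,m=snap('wrist','w11'); st()
# mould frame
c=np.array([.5402,-.257]); th=1.744; ux=np.array([np.cos(th),np.sin(th)]); print([ (c+ux*k).round(4) for k in (-.076,0,.076)])
t,mt=load('t10'); print([at(mt,*q,.06).round(3) for q in [(376,185),(398,179),(421,172)]])
```

```text
t 14.85 p [0.4097 0.3348 0.2375] r [3.1415e+00 3.0000e-04 3.0120e+00] F [-0.   0.2  0.7] T [ 0.02 -0.03 -0.02] g 0.0467
t 14.9 p [0.4117 0.3361 0.2444] r [3.1352 0.0079 3.0121] F [1.2 0.9 6. ] T [ 0.04 -0.06  0.05] g 0.0473
[array([ 0.5533, -0.3319]), array([ 0.5402, -0.257 ]), array([ 0.5271, -0.1821])]
[array([ 0.524, -0.181,  0.06 ]), array([ 0.536, -0.251,  0.06 ]), array([ 0.552, -0.326,  0.06 ])]
```

View pics/w11.png

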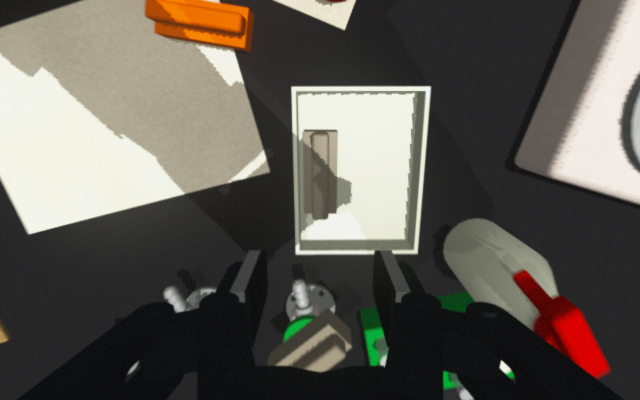

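Run:
```python
from h import *
plan([.52,-.182,.24],3.315,n=12)
```

```text
n 12 from [0.4117 0.3361 0.2444] [3.1352 0.0079 3.0121] dist [ 0.1083 -0.5181 -0.0044] rv [ 0.0052  0.0088 -0.3028]
{-0.0145 -0.0417 0.0002 0.0004 0.0007 -0.0252},
{-0.0135 -0.042 0.0002 0.0004 0.0007 -0.0252},
{-0.0124 -0.0423 0.0002 0.0004 0.0007 -0.0252},
{-0.0113 -0.0426 0.0002 0.0004 0.0007 -0.0252},
{-0.0103 -0.0429 0.0002 0.0004 0.0007 -0.0252},
{-0.0092 -0.0431 0.0003 0.0004 0.0007 -0.0252},
{-0.0081 -0.0434 0.0003 0.0004 0.0007 -0.0252},
{-0.007 -0.0436 0.0003 0.0004 0.0007 -0.0252},
{-0.0059 -0.0437 0.0003 0.0004 0.0007 -0.0252},
{-0.0048 -0.0439 0.0003 0.0004 0.0007 -0.0252},
{-0.0037 -0.044 0.0003 0.0004 0.0007 -0.0252},
{-0.0026 -0.044 0.0003 0.0004 0.0007 -0.0252},
```

send_rows([
  {"x":-0.0145,"y":-0.0415,"z":0,"rx":0,"ry":0,"rz":-0.025,"claw":0.45},
  {"x":-0.0135,"y":-0.042,"z":0,"rx":0,"ry":0,"rz":-0.025,"claw":0.45},
  {"x":-0.0125,"y":-0.0425,"z":0,"rx":0,"ry":0,"rz":-0.025,"claw":0.45},
  {"x":-0.0115,"y":-0.0425,"z":0,"rx":0,"ry":0,"rz":-0.025,"claw":0.45},
  {"x":-0.0105,"y":-0.043,"z":0,"rx":0,"ry":0,"rz":-0.025,"claw":0.45},
  {"x":-0.009,"y":-0.043,"z":0,"rx":0,"ry":0,"rz":-0.025,"claw":0.45},
  {"x":-0.008,"y":-0.0435,"z":0,"rx":0,"ry":0,"rz":-0.025,"claw":0.45},
  {"x":-0.007,"y":-0.0435,"z":0,"rx":0,"ry":0,"rz":-0.025,"claw":0.45},
  {"x":-0.006,"y":-0.0435,"z":0,"rx":0,"ry":0,"rz":-0.025,"claw":0.45},
  {"x":-0.005,"y":-0.044,"z":0,"rx":0,"ry":0,"rz":-0.026,"claw":0.45},
  {"x":-0.0035,"y":-0.044,"z":0,"rx":0,"ry":0,"rz":-0.026,"claw":0.45},
  {"x":-0.0025,"y":-0.044,"z":0,"rx":0,"ry":0,"rz":-0.026,"claw":0.45},
])

```text
time: 16.1
eef_pos: [0.5181, -0.185, 0.2353]
ee_rot: [-3.141, 0.0, -2.967]
contact_force: [1.2, -0.5, 0.0]
grip_width: 0.0471
```

send_rows([
  {"x":0,"y":0,"z":0.03,"rx":0,"ry":0,"rz":0,"claw":0.45},
  {"x":0,"y":0,"z":0.03,"rx":0,"ry":0,"rz":0,"claw":0.45},
  {"x":0,"y":0,"z":0,"rx":0,"ry":0,"rz":0,"claw":0.45},
  {"x":0,"y":0,"z":0,"rx":0,"ry":0,"rz":0,"claw":0.45},
])

```text
time: 16.5
eef_pos: [0.5183, -0.1831, 0.1758]
ee_rot: [3.141, -0.0, -2.968]
contact_force: [0.6, -0.3, 1.2]
grip_width: 0.0466
```

Run:
```python
from h import *
st(); a,m=snap('wrist','w12'); st()
```

```text
t 16.5 p [ 0.5183 -0.1831  0.1758] r [ 3.1415e+00 -3.0000e-04 -2.9682e+00] F [ 0.6 -0.3  1.2] T [ 0.07  0.02 -0.01] g 0.0466
t 16.55 p [ 0.5187 -0.1832  0.1765] r [-3.1407e+00  1.1000e-03 -2.9679e+00] F [ 0.1 -0.2  0.1] T [-0.01 -0.03 -0.03] g 0.0472
```

View pics/w12.png

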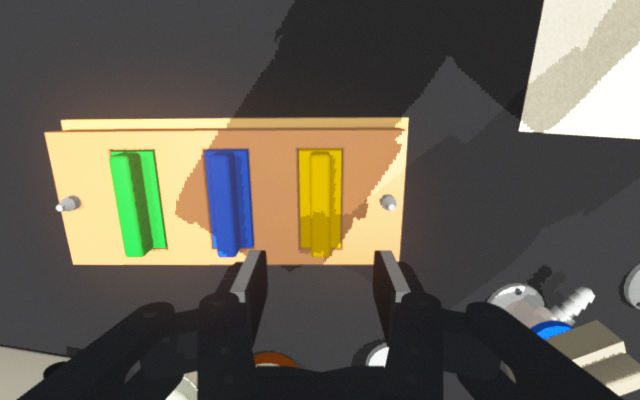

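Run:
```python
from h import *
a,m=load('w12')
for nm,A,B in [('y',(320,151.5),(320,258)),('b',(222,153),(229,257)),('g',(125,154),(136,257))]:
    A=at(m,*A,.060);B=at(m,*B,.060);d=A-B; print(nm,(A+B)/2,np.hypot(*d[:2]),np.arctan2(d[1],d[0]))
C=[at(m,*q,.038) for q in [(298.5,149),(341.5,149),(342,248.5),(301,248.5)]]; print(np.mean(C,0),np.array(C))
D=at(m,61,209,.056),at(m,392,205,.056); print(D,np.linalg.norm(D[0]-D[1]),np.mean(D,0))
```

```text
y [ 0.52592219 -0.18244521  0.06      ] 0.08570272439127685 -2.9684170416801257
b [ 0.53857831 -0.25421604  0.06      ] 0.08388450192711709 -2.9799946236205335
g [ 0.5517452  -0.32731591  0.06      ] 0.08375614758100673 -3.0184204992134775
[ 0.52704157 -0.18157107  0.038     ] [[ 0.48774605 -0.2065149   0.038     ]
 [ 0.48184264 -0.17272772  0.038     ]
 [ 0.56623257 -0.15601785  0.038     ]
 [ 0.57234504 -0.19102381  0.038     ]]
(array([ 0.56417972, -0.384993  ,  0.056     ]), array([ 0.51572629, -0.1270755 ,  0.056     ])) 0.2624293668354902 [ 0.539953   -0.25603425  0.056     ]
```

send_rows([
  {"x":-0.0045,"y":0,"z":0.045,"rx":0,"ry":0,"rz":0,"claw":0.5},
  {"x":-0.004,"y":0,"z":0.045,"rx":0,"ry":0,"rz":0,"claw":0.5},
  {"x":0,"y":0,"z":0.03,"rx":0,"ry":0,"rz":0,"claw":0.5},
  {"x":0,"y":0,"z":0.0145,"rx":0,"ry":0,"rz":0,"claw":0.5},
  {"x":0,"y":0,"z":0,"rx":0,"ry":0,"rz":0,"claw":0.5},
  {"x":0,"y":0,"z":0,"rx":0,"ry":0,"rz":0,"claw":1},
  {"x":0,"y":0,"z":0,"rx":0,"ry":0,"rz":0,"claw":1},
  {"x":0,"y":0,"z":0,"rx":0,"ry":0,"rz":0,"claw":1},
  {"x":0,"y":0,"z":0,"rx":0,"ry":0,"rz":0,"claw":1},
  {"x":0,"y":0,"z":0,"rx":0,"ry":0,"rz":0,"claw":1},
], grip_force=80)

```text
time: 17.55
eef_pos: [0.5274, -0.182, 0.0427]
ee_rot: [-3.14, 0.003, -2.968]
contact_force: [-0.3, 1.6, 6.1]
grip_width: 0.0141
```

Run:
```python
from h import *
st()
```

```text
t 17.55 p [ 0.5274 -0.182   0.0427] r [-3.1397e+00  2.7000e-03 -2.9682e+00] F [-0.3  1.6  6.1] T [ 0.18  0.01 -0.04] g 0.0141
```

send_rows([
  {"x":0,"y":0,"z":-0.004,"rx":0,"ry":0,"rz":0,"claw":1},
  {"x":0,"y":0,"z":-0.008,"rx":0,"ry":0,"rz":0,"claw":1},
  {"x":0,"y":0,"z":-0.012,"rx":0,"ry":0,"rz":0,"claw":1},
  {"x":0,"y":0,"z":-0.016,"rx":0,"ry":0,"rz":0,"claw":1},
  {"x":0,"y":0,"z":-0.03,"rx":0,"ry":0,"rz":0,"claw":1},
  {"x":0,"y":0,"z":-0.04,"rx":0,"ry":0,"rz":0,"claw":1},
  {"x":0,"y":0,"z":-0.04,"rx":0,"ry":0,"rz":0,"claw":1},
  {"x":0,"y":0,"z":0,"rx":0,"ry":0,"rz":0,"claw":1},
])

```text
time: 18.35
eef_pos: [0.5282, -0.1825, 0.1968]
ee_rot: [-3.136, 0.007, -2.968]
contact_force: [1.3, -0.3, -1.6]
grip_width: 0.0144
```

Run:
```python
from h import *
st(); a,m=snap('wrist','w13'); st()
plan([.50,.0,.2],3.0,n=5)
plan([.5658,.1768,.19],2.6685,n=9)
```

```text
t 18.35 p [ 0.5282 -0.1825  0.1968] r [-3.1361  0.0074 -2.9683] F [ 1.3 -0.3 -1.6] T [ 0.   -0.02 -0.01] g 0.0144
t 18.4 p [ 0.5272 -0.182   0.1941] r [-3.1382  0.0046 -2.9684] F [ 0.   0.2 -0.8] T [-0.01  0.03 -0.02] g 0.0144
n 5 from [ 0.5272 -0.182   0.1941] [-3.1382  0.0046 -2.9684] dist [-0.0272  0.182   0.0059] rv [-0.0027  0.0051  0.3148]
{-0.0009 0.0368 -0.0013 -0.0005 0.001 0.063},
{0.0014 0.0368 -0.0013 -0.0005 0.001 0.063},
{0.0037 0.0366 -0.0013 -0.0005 0.001 0.063},
{0.006 0.0363 -0.0012 -0.0005 0.001 0.063},
{0.0083 0.0359 -0.0012 -0.0005 0.001 0.063},
n 9 from [ 0.5272 -0.182   0.1941] [-3.1382  0.0046 -2.9684] dist [ 0.0386  0.3588 -0.0041] rv [-0.0018  0.0056  0.6463]
{-0.0111 0.0385 0.0004 -0.0002 0.0006 0.0718},
{-0.0083 0.0392 0.0004 -0.0002 0.0006 0.0718},
{-0.0055 0.0397 0.0004 -0.0002 0.0006 0.0718},
{-0.0026 0.04 0.0004 -0.0002 0.0006 0.0718},
{0.0003 0.0401 0.0004 -0.0002 0.0006 0.0718},
{0.0032 0.04 0.0004 -0.0002 0.0006 0.0718},
{0.006 0.0396 0.0004 -0.0002 0.0006 0.0718},
{0.0088 0.0391 0.0004 -0.0002 0.0006 0.0718},
{0.0116 0.0384 0.0004 -0.0002 0.0006 0.0718},
```

View pics/w13.png

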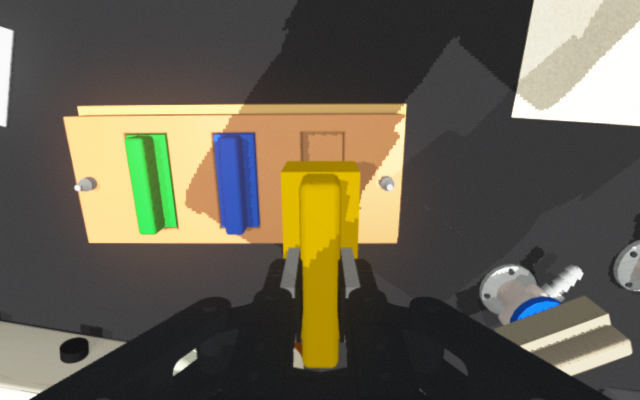

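send_rows([
  {"x":-0.011,"y":0.0385,"z":0,"rx":0,"ry":0,"rz":0.072,"claw":1},
  {"x":-0.0085,"y":0.039,"z":0,"rx":0,"ry":0,"rz":0.072,"claw":1},
  {"x":-0.0055,"y":0.0395,"z":0,"rx":0,"ry":0,"rz":0.072,"claw":1},
  {"x":-0.0025,"y":0.04,"z":0,"rx":0,"ry":0,"rz":0.072,"claw":1},
  {"x":0.0005,"y":0.04,"z":0,"rx":0,"ry":0,"rz":0.072,"claw":1},
  {"x":0.003,"y":0.04,"z":0,"rx":0,"ry":0,"rz":0.072,"claw":1},
  {"x":0.006,"y":0.0395,"z":0,"rx":0,"ry":0,"rz":0.072,"claw":1},
  {"x":0.009,"y":0.039,"z":0,"rx":0,"ry":0,"rz":0.072,"claw":1},
  {"x":0.0115,"y":0.0385,"z":0,"rx":0,"ry":0,"rz":0.072,"claw":1},
  {"x":0,"y":0,"z":0,"rx":0,"ry":0,"rz":0,"claw":1},
  {"x":0,"y":0,"z":0,"rx":0,"ry":0,"rz":0,"claw":1},
])

```text
time: 19.5
eef_pos: [0.5647, 0.177, 0.1899]
ee_rot: [-3.14, -0.001, 2.669]
contact_force: [-1.5, 0.3, -0.7]
grip_width: 0.0141
```

Run:
```python
from h import *
st(); a,m=snap('wrist','w14'); a,m=snap('scene','s14'); st()
cv2.imwrite('pics/c14.png',cv2.resize(a[140:270,300:470,::-1],None,fx=4,fy=4,interpolation=cv2.INTER_CUBIC))
plan([.5658,.1770,.142],2.6685,n=1)
```

```text
t 19.5 p [0.5647 0.177  0.1899] r [-3.1403e+00 -1.3000e-03  2.6692e+00] F [-1.5  0.3 -0.7] T [-0.01 -0.02 -0.01] g 0.0141
t 19.6 p [0.565  0.1756 0.1903] r [-3.1406e+00 -8.0000e-04  2.6670e+00] F [-0.2  0.3 -0.5] T [-0.02 -0.04 -0.  ] g 0.0143
n 1 from [0.565  0.1756 0.1903] [-3.1406e+00 -8.0000e-04  2.6670e+00] dist [ 0.0008  0.0014 -0.0483] rv [-0.001  -0.0008 -0.0015]
{-0.0001 0.0017 0.0483 -0.001 -0.0008 -0.0015},
```

View pics/w14.png

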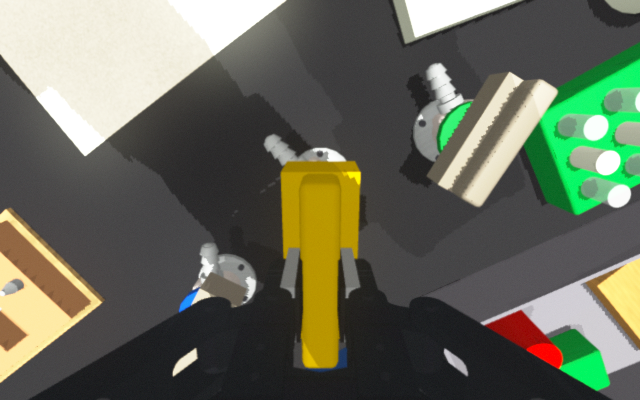

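View pics/c14.png

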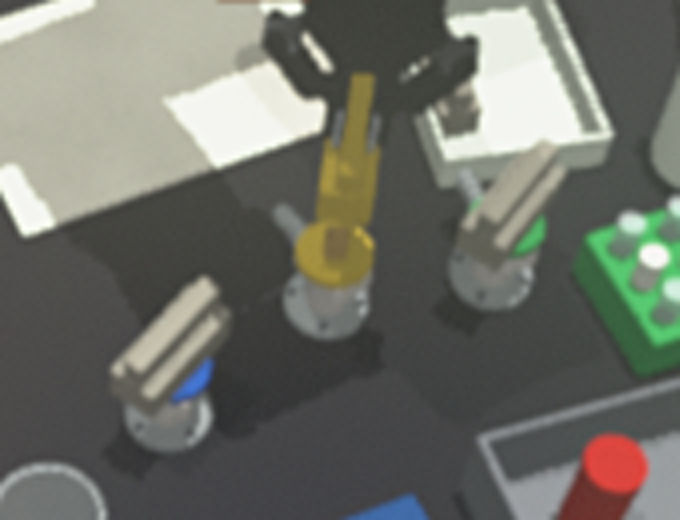

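send_rows([
  {"x":0,"y":0.0015,"z":0.03,"rx":0,"ry":0,"rz":0,"claw":1},
  {"x":0,"y":0,"z":0.025,"rx":0,"ry":0,"rz":0,"claw":1},
  {"x":0,"y":0,"z":0.008,"rx":0,"ry":0,"rz":0,"claw":1},
  {"x":0,"y":0,"z":0.005,"rx":0,"ry":0,"rz":0,"claw":1},
  {"x":0,"y":0,"z":0.004,"rx":0,"ry":0,"rz":0,"claw":1},
  {"x":0,"y":0,"z":0,"rx":0,"ry":0,"rz":0,"claw":1},
])

```text
time: 20.2
eef_pos: [0.5663, 0.1775, 0.1192]
ee_rot: [3.141, 0.0, 2.667]
contact_force: [0.1, -0.3, -0.6]
grip_width: 0.0139
```

Run:
```python
from h import *
st()
```

```text
t 20.2 p [0.5663 0.1775 0.1192] r [3.1413e+00 5.0000e-04 2.6665e+00] F [ 0.1 -0.3 -0.6] T [-0.06 -0.07  0.03] g 0.0139
```

Entering freely; continue down.

send_rows([
  {"x":0,"y":0,"z":0.004,"rx":0,"ry":0,"rz":0,"claw":1},
  {"x":0,"y":0,"z":0.004,"rx":0,"ry":0,"rz":0,"claw":1},
  {"x":0,"y":0,"z":0.004,"rx":0,"ry":0,"rz":0,"claw":1},
  {"x":0,"y":0,"z":0.003,"rx":0,"ry":0,"rz":0,"claw":1},
  {"x":0,"y":0,"z":0.003,"rx":0,"ry":0,"rz":0,"claw":1},
  {"x":0,"y":0,"z":0,"rx":0,"ry":0,"rz":0,"claw":1},
])

```text
time: 20.8
eef_pos: [0.5658, 0.1775, 0.1007]
ee_rot: [-3.141, -0.0, 2.667]
contact_force: [-3.3, -4.0, 3.5]
grip_width: 0.014
```

Run:
```python
from h import *
st()
```

```text
t 20.8 p [0.5658 0.1775 0.1007] r [-3.1409e+00 -4.0000e-04  2.6670e+00] F [-3.3 -4.   3.5] T [-0.93  0.64 -0.01] g 0.014
```

send_rows([
  {"x":0,"y":-0.0005,"z":0.001,"rx":0,"ry":0,"rz":0,"claw":1},
  {"x":0,"y":0,"z":0,"rx":0,"ry":0,"rz":0.05,"claw":1},
  {"x":0,"y":0,"z":0,"rx":0,"ry":0,"rz":0.08,"claw":1},
  {"x":0,"y":0,"z":0,"rx":0,"ry":0,"rz":0.08,"claw":1},
  {"x":0,"y":0,"z":0,"rx":0,"ry":0,"rz":0.08,"claw":1},
  {"x":0,"y":0,"z":0,"rx":0,"ry":0,"rz":0.08,"claw":1},
  {"x":0,"y":0,"z":0,"rx":0,"ry":0,"rz":0.08,"claw":1},
  {"x":0,"y":0,"z":0,"rx":0,"ry":0,"rz":0.08,"claw":1},
  {"x":0,"y":0,"z":0,"rx":0,"ry":0,"rz":0.08,"claw":1},
  {"x":0,"y":0,"z":0,"rx":0,"ry":0,"rz":0,"claw":1},
])

```text
time: 21.8
eef_pos: [0.5655, 0.177, 0.1006]
ee_rot: [-3.141, 0.0, 2.054]
contact_force: [-5.0, -5.8, 13.2]
grip_width: 0.014
```

Run:
```python
from h import *
st(); snap('wrist','w15'); st()
```

```text
t 21.8 p [0.5655 0.177  0.1006] r [-3.1412e+00  3.0000e-04  2.0544e+00] F [-5.  -5.8 13.2] T [-1.19  1.24 -0.08] g 0.014
t 21.85 p [0.5656 0.177  0.1007] r [-3.1413e+00  3.0000e-04  2.0562e+00] F [-6.3 -6.  13.2] T [-1.18  1.32 -0.08] g 0.0139
```

View pics/w15.png

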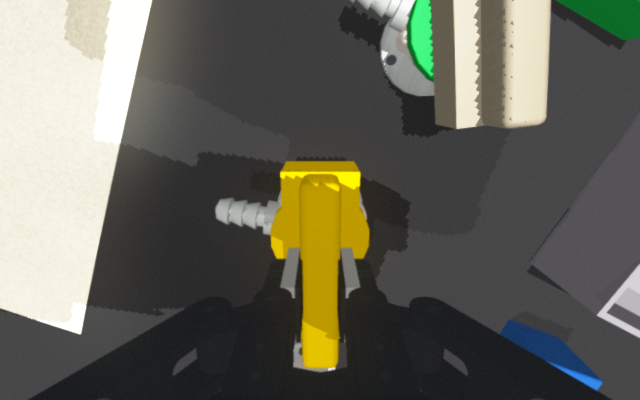

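send_rows([
  {"x":0,"y":-0.0005,"z":-0.0005,"rx":0,"ry":0,"rz":0.04,"claw":1},
  {"x":0,"y":0,"z":0,"rx":0,"ry":0,"rz":0.04,"claw":1},
  {"x":0,"y":0,"z":0,"rx":0,"ry":0,"rz":0.04,"claw":1},
  {"x":0,"y":0,"z":0,"rx":0,"ry":0,"rz":0.04,"claw":1},
  {"x":0,"y":0,"z":0,"rx":0,"ry":0,"rz":0.03,"claw":1},
  {"x":0,"y":0,"z":0,"rx":0,"ry":0,"rz":0,"claw":1},
])

```text
time: 22.45
eef_pos: [0.5654, 0.177, 0.1007]
ee_rot: [3.141, 0.0, 1.866]
contact_force: [-3.9, -4.2, 7.7]
grip_width: 0.0141
```

Run:
```python
from h import *
st(); snap('wrist','w16'); st()
```

```text
t 22.45 p [0.5654 0.177  0.1007] r [3.1414e+00 2.0000e-04 1.8660e+00] F [-3.9 -4.2  7.7] T [-0.84  0.85  0.02] g 0.0141
t 22.5 p [0.5654 0.177  0.1007] r [3.1415e+00 2.0000e-04 1.8666e+00] F [-2.1 -3.4  7.8] T [-0.82  0.82  0.02] g 0.0143
```

View pics/w16.png

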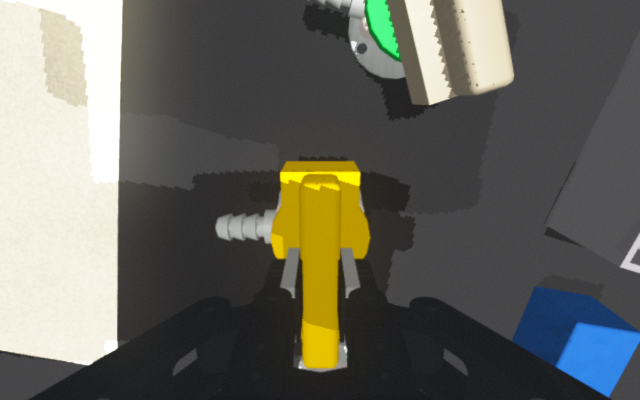

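send_rows([
  {"x":0,"y":0,"z":0,"rx":0,"ry":0,"rz":0.03,"claw":1},
  {"x":0,"y":0,"z":0,"rx":0,"ry":0,"rz":0.03,"claw":1},
  {"x":0,"y":0,"z":0,"rx":0,"ry":0,"rz":0,"claw":1},
])

```text
time: 22.8
eef_pos: [0.5653, 0.177, 0.1007]
ee_rot: [3.141, 0.0, 1.806]
contact_force: [-3.2, -3.9, 7.9]
grip_width: 0.014
```

Run:
```python
from h import *
st()
```

```text
t 22.8 p [0.5653 0.177  0.1007] r [3.1415e+00 3.0000e-04 1.8061e+00] F [-3.2 -3.9  7.9] T [-0.82  0.84  0.03] g 0.014
```

send_rows([
  {"x":0,"y":0,"z":0,"rx":0,"ry":0,"rz":0.03,"claw":1},
  {"x":0,"y":0,"z":0,"rx":0,"ry":0,"rz":0,"claw":1},
])

```text
time: 23.0
eef_pos: [0.5653, 0.177, 0.1007]
ee_rot: [3.142, 0.0, 1.776]
contact_force: [-3.1, -4.4, 6.7]
grip_width: 0.0142
```

Run:
```python
from h import *
st()
```

```text
t 23.0 p [0.5653 0.177  0.1007] r [3.1415e+00 2.0000e-04 1.7762e+00] F [-3.1 -4.4  6.7] T [-0.78  0.82  0.09] g 0.0142
```

send_rows([
  {"x":0,"y":0,"z":0,"rx":0,"ry":0,"rz":0.03,"claw":1},
  {"x":0,"y":0,"z":0,"rx":0,"ry":0,"rz":0,"claw":1},
])

```text
time: 23.2
eef_pos: [0.5653, 0.177, 0.1007]
ee_rot: [3.142, 0.0, 1.746]
contact_force: [-2.5, -3.5, 7.6]
grip_width: 0.0136
```

Run:
```python
from h import *
st();snap('wrist','w17');st()
a,m=load('w17')
cv2.imwrite('pics/c17.png',cv2.resize(a[130:390,190:450,::-1],None,fx=2.3,fy=2.3,interpolation=cv2.INTER_CUBIC))
```

```text
t 23.2 p [0.5653 0.177  0.1007] r [3.1415e+00 3.0000e-04 1.7463e+00] F [-2.5 -3.5  7.6] T [-0.74  0.82  0.12] g 0.0136
t 23.25 p [0.5653 0.177  0.1007] r [3.1415e+00 2.0000e-04 1.7469e+00] F [-3.6 -4.2  8. ] T [-0.76  0.77  0.07] g 0.0142
```

View pics/c17.png

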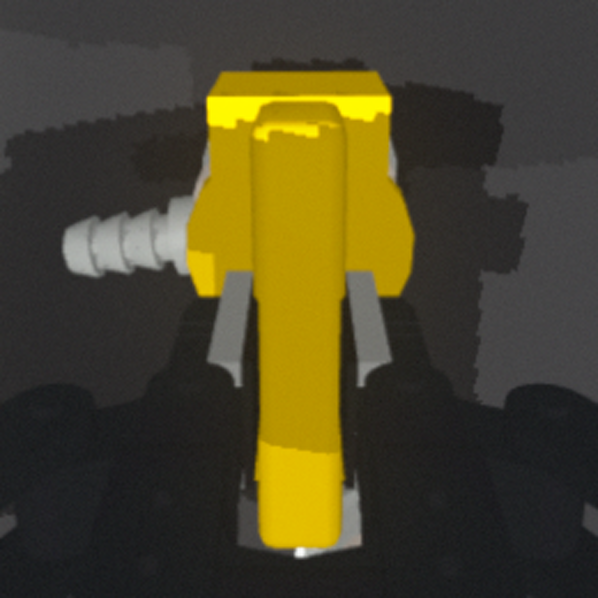

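Run:
```python
from h import *
for f,pts in [('w17',[(190+68/2.3,130+246/2.3),(190+180/2.3,130+233/2.3)]),('w8',[(268,136),(292,162)]),('w7',[(330,144),(352,143)]),('w16',[(218,226),(270,226)])]:
    a,m=load(f); A,B=[at(m,*p,.048) for p in pts]; d=B-A; c=np.array([.565,.1768]); e=c-A[:2]
    print(f,A,'line',np.degrees(np.arctan2(d[1],d[0])),'to axis',np.degrees(np.arctan2(e[1],e[0])))
```

```text
w17 [0.50762773 0.15894407 0.048     ] line 17.109281811528554 to axis 17.287669731778465
w8 [0.5079904  0.15840766 0.048     ] line 14.351514795515696 to axis 17.880645011366195
w7 [0.50966602 0.16093744 0.048     ] line 4.411698109839129 to axis 15.995977545786948
w16 [0.50778427 0.15871396 0.048     ] line 16.93831398274948 to axis 17.541883819058217
```

send_rows([
  {"x":0,"y":0,"z":0,"rx":0,"ry":0,"rz":0.03,"claw":1},
  {"x":0,"y":0,"z":0,"rx":0,"ry":0,"rz":0,"claw":1},
])

```text
time: 23.45
eef_pos: [0.5653, 0.177, 0.1007]
ee_rot: [3.142, 0.0, 1.717]
contact_force: [-3.2, -3.2, 7.3]
grip_width: 0.0138
```

Run:
```python
from h import *
st()
```

```text
t 23.45 p [0.5653 0.177  0.1007] r [3.1415e+00 4.0000e-04 1.7168e+00] F [-3.2 -3.2  7.3] T [-0.82  0.83  0.37] g 0.0138
```

send_rows([
  {"x":0,"y":0,"z":0,"rx":0,"ry":0,"rz":-0.06,"claw":1},
  {"x":0,"y":0,"z":0,"rx":0,"ry":0,"rz":-0.06,"claw":1},
  {"x":0,"y":0,"z":0,"rx":0,"ry":0,"rz":0,"claw":1},
  {"x":0,"y":0,"z":0,"rx":0,"ry":0,"rz":0,"claw":0.6},
  {"x":0,"y":0,"z":0,"rx":0,"ry":0,"rz":0,"claw":0.5},
  {"x":0,"y":0,"z":0,"rx":0,"ry":0,"rz":0,"claw":0.5},
  {"x":0,"y":0,"z":-0.02,"rx":0,"ry":0,"rz":0,"claw":0.5},
  {"x":0,"y":0,"z":-0.04,"rx":0,"ry":0,"rz":0,"claw":0.5},
  {"x":0,"y":0,"z":-0.04,"rx":0,"ry":0,"rz":0,"claw":0.5},
  {"x":0,"y":0,"z":0,"rx":0,"ry":0,"rz":0,"claw":0.5},
])

```text
time: 24.45
eef_pos: [0.5673, 0.1775, 0.2052]
ee_rot: [3.133, 0.001, 1.837]
contact_force: [0.3, -0.3, -0.0]
grip_width: 0.043
```

Run:
```python
from h import *
st();a,m=snap('wrist','w18');st()
cv2.imwrite('pics/c18.png',cv2.resize(a[100:300,200:450,::-1],None,fx=3,fy=3,interpolation=cv2.INTER_CUBIC))
```

```text
t 24.45 p [0.5673 0.1775 0.2052] r [3.1332e+00 6.0000e-04 1.8368e+00] F [ 0.3 -0.3 -0. ] T [ 0.04 -0.01 -0.1 ] g 0.043
t 24.5 p [0.5663 0.1773 0.2026] r [3.1368e+00 3.0000e-04 1.8368e+00] F [-0.6  0.1  0.4] T [ 0.03  0.03 -0.02] g 0.0425
```

View pics/w18.png

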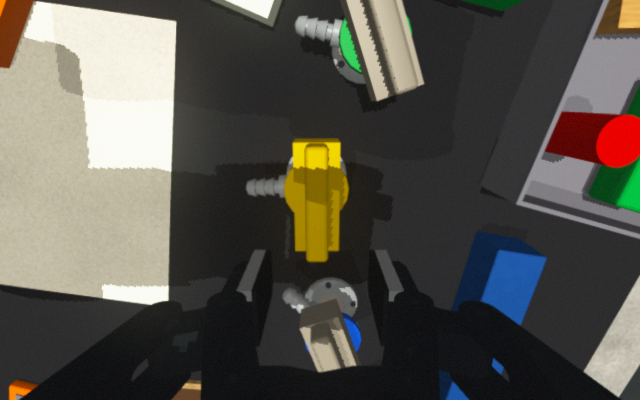

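View pics/c18.png

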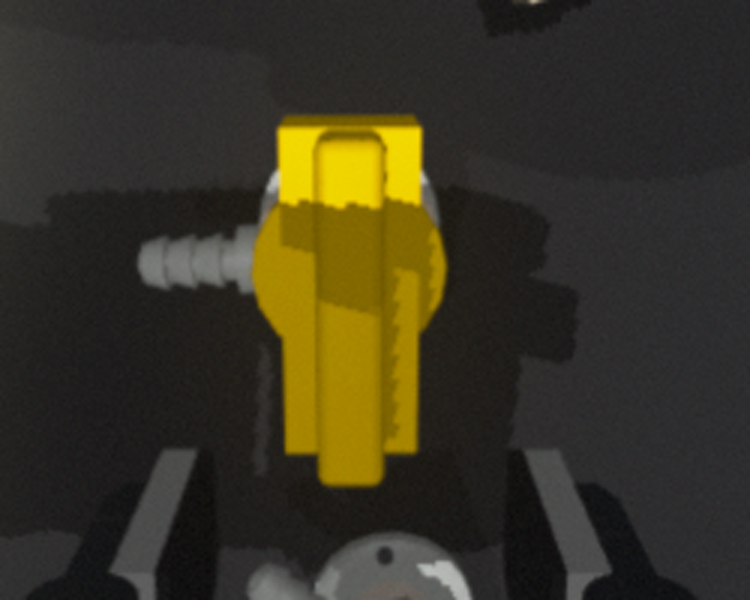

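Run:
```python
from h import *
plan([.617,.036,.20],2.155,n=5)
```

```text
n 5 from [0.5663 0.1773 0.2026] [3.1368e+00 3.0000e-04 1.8368e+00] dist [ 0.0507 -0.1413 -0.0026] rv [ 0.0047  0.0011 -0.3182]
{-0.0299 0.0024 0.0005 0.0009 0.0002 -0.0636},
{-0.03 0.0005 0.0005 0.0009 0.0002 -0.0636},
{-0.03 -0.0015 0.0005 0.0009 0.0002 -0.0636},
{-0.0298 -0.0034 0.0005 0.0009 0.0002 -0.0636},
{-0.0296 -0.0053 0.0005 0.0009 0.0002 -0.0636},
```

send_rows([
  {"x":-0.03,"y":0.0025,"z":0,"rx":0,"ry":0,"rz":-0.0635,"claw":0.45},
  {"x":-0.03,"y":0.0005,"z":0,"rx":0,"ry":0,"rz":-0.0635,"claw":0.45},
  {"x":-0.03,"y":-0.0015,"z":0,"rx":0,"ry":0,"rz":-0.0635,"claw":0.45},
  {"x":-0.03,"y":-0.0035,"z":0,"rx":0,"ry":0,"rz":-0.0635,"claw":0.45},
  {"x":-0.03,"y":-0.005,"z":0,"rx":0,"ry":0,"rz":-0.0635,"claw":0.45},
  {"x":0,"y":0,"z":0,"rx":0,"ry":0,"rz":0,"claw":0.45},
  {"x":0,"y":0,"z":0,"rx":0,"ry":0,"rz":0,"claw":0.45},
])

```text
time: 25.2
eef_pos: [0.6162, 0.0349, 0.199]
ee_rot: [-3.14, -0.001, 2.152]
contact_force: [-0.0, 0.8, -0.7]
grip_width: 0.0469
```

Run:
```python
from h import *
st();a,m=snap('wrist','w19');st()
cv2.imwrite('pics/c19.png',cv2.resize(a[100:300,220:420,::-1],None,fx=3,fy=3,interpolation=cv2.INTER_CUBIC))
```

```text
t 25.2 p [0.6162 0.0349 0.199 ] r [-3.1401e+00 -1.2000e-03  2.1522e+00] F [-0.   0.8 -0.7] T [-0.01 -0.01  0.02] g 0.0469
t 25.25 p [0.6161 0.0355 0.1992] r [-3.1404e+00 -1.0000e-03  2.1532e+00] F [0.9 0.  0. ] T [ 0.01  0.02 -0.02] g 0.0466
```

View pics/c19.png

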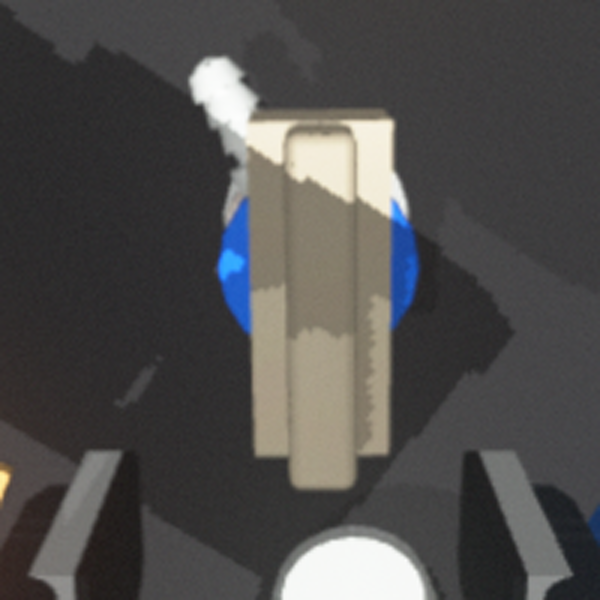

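Run:
```python
from h import *
a,m=load('w19'); f=lambda x,y:(220+x/3,100+y/3)
A=at(m,*f(320,124),.118);B=at(m,*f(322,491),.118);d=A-B;print((A+B)/2,np.hypot(*d[:2]),np.arctan2(d[1],d[0]))
C=[at(m,*f(*q),.096) for q in [(249,120),(393,120),(256,456),(389,456)]]; print(np.mean(C,0)); d=C[0]+C[1]-C[2]-C[3]; print(np.arctan2(d[1],d[0]))
c=np.mean(C,0)
A=at(m,*f(213,68),.048); e=c-A; print('noz',A,np.arctan2(e[1],e[0]),np.hypot(*e[:2]))
```

```text
[0.61806368 0.04019926 0.118     ] 0.08491356832542887 2.1627760882086298
[0.61926296 0.03944445 0.096     ]
2.162032690359738
noz [0.56688726 0.06622498 0.048     ] -0.47265926291563176 0.058825247593563154
```

send_rows([
  {"x":0.002,"y":0.0042,"z":0.045,"rx":0,"ry":0,"rz":-0.008,"claw":0.45},
  {"x":0,"y":0,"z":0.035,"rx":0,"ry":0,"rz":0,"claw":0.45},
  {"x":0,"y":0,"z":0.0185,"rx":0,"ry":0,"rz":0,"claw":0.5},
  {"x":0,"y":0,"z":0,"rx":0,"ry":0,"rz":0,"claw":1},
  {"x":0,"y":0,"z":0,"rx":0,"ry":0,"rz":0,"claw":1},
  {"x":0,"y":0,"z":0,"rx":0,"ry":0,"rz":0,"claw":1},
  {"x":0,"y":0,"z":0,"rx":0,"ry":0,"rz":0,"claw":1},
  {"x":0,"y":0,"z":0,"rx":0,"ry":0,"rz":0,"claw":1},
], grip_force=60)

```text
time: 26.05
eef_pos: [0.6191, 0.0395, 0.1027]
ee_rot: [3.141, 0.0, 2.162]
contact_force: [-2.7, 1.8, 0.2]
grip_width: 0.0144
```

Run:
```python
from h import *
st()
```

```text
t 26.05 p [0.6191 0.0395 0.1027] r [3.1407e+00 5.0000e-04 2.1623e+00] F [-2.7  1.8  0.2] T [0.41 0.3  0.  ] g 0.0144
```

send_rows([
  {"x":0,"y":0,"z":-0.004,"rx":0,"ry":0,"rz":0,"claw":1},
  {"x":0,"y":0,"z":-0.008,"rx":0,"ry":0,"rz":0,"claw":1},
  {"x":0,"y":0,"z":-0.01,"rx":0,"ry":0,"rz":0,"claw":1},
  {"x":0,"y":0,"z":-0.02,"rx":0,"ry":0,"rz":0,"claw":1},
  {"x":0,"y":0,"z":-0.035,"rx":0,"ry":0,"rz":0,"claw":1},
  {"x":0,"y":0,"z":-0.035,"rx":0,"ry":0,"rz":0,"claw":1},
  {"x":0,"y":0,"z":0,"rx":0,"ry":0,"rz":0,"claw":1},
  {"x":0,"y":0,"z":0,"rx":0,"ry":0,"rz":0,"claw":1},
])

```text
time: 26.85
eef_pos: [0.6192, 0.039, 0.2152]
ee_rot: [3.14, 0.002, 2.162]
contact_force: [-0.4, 0.4, -0.8]
grip_width: 0.0143
```

Run:
```python
from h import *
st();a,m=snap('wrist','w20');st()
plan([.4154,.3725,.20],3.011,n=10)
```

```text
t 26.85 p [0.6192 0.039  0.2152] r [3.1397e+00 1.7000e-03 2.1622e+00] F [-0.4  0.4 -0.8] T [-0.    0.03  0.04] g 0.0143
t 26.9 p [0.6188 0.0391 0.214 ] r [3.1414e+00 4.0000e-04 2.1622e+00] F [ 0.4  0.1 -0.7] T [0.04 0.01 0.  ] g 0.0144
n 10 from [0.6188 0.0391 0.214 ] [3.1414e+00 4.0000e-04 2.1622e+00] dist [-0.2034  0.3334 -0.014 ] rv [-0.000e+00  5.000e-04 -8.488e-01]
{0.039 0.0017 0.0014 0 0 -0.0849},
{0.0387 0.005 0.0014 0 0 -0.0849},
{0.0382 0.0083 0.0014 0 0 -0.0849},
{0.0373 0.0115 0.0014 0 0 -0.0849},
{0.0362 0.0146 0.0014 0 0 -0.0849},
{0.0349 0.0176 0.0014 0 0 -0.0849},
{0.0332 0.0205 0.0014 0 0 -0.0849},
{0.0314 0.0233 0.0014 0 0 -0.0849},
{0.0293 0.0258 0.0014 0 0 -0.0849},
{0.027 0.0282 0.0014 0 0 -0.0849},
```

View pics/w20.png

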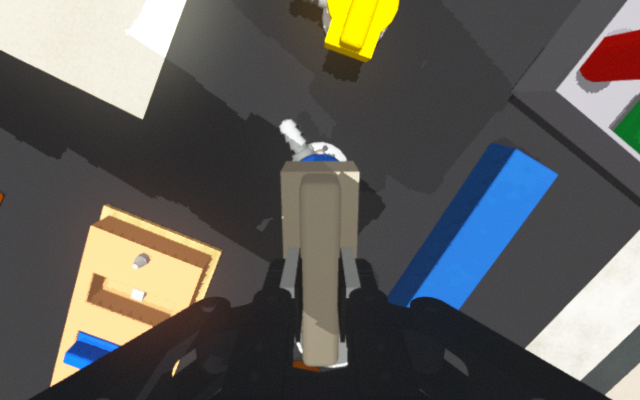

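Run:
```python
from h import *
a,m=load('w11')
A=at(m,320.5,131,.054);B=at(m,320,217,.054);d=A-B;print((A+B)/2,np.hypot(*d[:2]),np.arctan2(d[1],d[0]))
C=[at(m,*q,.035) for q in [(292,87),(431,87),(417,254),(296,254)]];print(np.array(C).round(4),np.mean(C,0))
```

```text
[0.40714514 0.33482243 0.054     ] 0.08299810447800546 3.0061741001460804
[[0.3238 0.319  0.035 ]
 [0.3405 0.4485 0.035 ]
 [0.5098 0.4263 0.035 ]
 [0.4928 0.2975 0.035 ]] [0.41673615 0.37283247 0.035     ]
```

send_rows([
  {"x":0.039,"y":0.0015,"z":0,"rx":0,"ry":0,"rz":-0.085,"claw":1},
  {"x":0.0385,"y":0.005,"z":0,"rx":0,"ry":0,"rz":-0.085,"claw":1},
  {"x":0.038,"y":0.0085,"z":0,"rx":0,"ry":0,"rz":-0.085,"claw":1},
  {"x":0.0375,"y":0.0115,"z":0,"rx":0,"ry":0,"rz":-0.085,"claw":1},
  {"x":0.036,"y":0.0145,"z":0,"rx":0,"ry":0,"rz":-0.085,"claw":1},
  {"x":0.035,"y":0.0175,"z":0,"rx":0,"ry":0,"rz":-0.085,"claw":1},
  {"x":0.033,"y":0.0205,"z":0,"rx":0,"ry":0,"rz":-0.085,"claw":1},
  {"x":0.0315,"y":0.0235,"z":0,"rx":0,"ry":0,"rz":-0.085,"claw":1},
  {"x":0.0295,"y":0.026,"z":0,"rx":0,"ry":0,"rz":-0.085,"claw":1},
  {"x":0.027,"y":0.028,"z":0,"rx":0,"ry":0,"rz":-0.084,"claw":1},
  {"x":0,"y":0,"z":0,"rx":0,"ry":0,"rz":0,"claw":1},
  {"x":0,"y":0,"z":0,"rx":0,"ry":0,"rz":0,"claw":1},
])

```text
time: 28.1
eef_pos: [0.4148, 0.3725, 0.2128]
ee_rot: [-3.14, -0.001, 3.012]
contact_force: [1.2, -0.5, -1.3]
grip_width: 0.0142
```

Run:
```python
from h import *
st()
plan([.4158,.376,.044],3.011,n=5)
```

```text
t 28.1 p [0.4148 0.3725 0.2128] r [-3.1402e+00 -1.1000e-03  3.0124e+00] F [ 1.2 -0.5 -1.3] T [ 0.   -0.05  0.06] g 0.0142
n 5 from [0.4148 0.3725 0.2128] [-3.1402e+00 -1.1000e-03  3.0124e+00] dist [ 0.001   0.0035 -0.1688] rv [-0.0014 -0.0011  0.0014]
{-0.0001 0.0008 0.0338 -0.0003 -0.0002 0.0003},
{-0.0001 0.0008 0.0338 -0.0003 -0.0002 0.0003},
{-0.0001 0.0007 0.0338 -0.0003 -0.0002 0.0003},
{-0.0001 0.0007 0.0338 -0.0003 -0.0002 0.0003},
{-0.0001 0.0007 0.0338 -0.0003 -0.0002 0.0003},
```

send_rows([
  {"x":0,"y":0.001,"z":0.045,"rx":0,"ry":0,"rz":0,"claw":1},
  {"x":0,"y":0,"z":0.045,"rx":0,"ry":0,"rz":0,"claw":1},
  {"x":0,"y":0,"z":0.04,"rx":0,"ry":0,"rz":0,"claw":1},
  {"x":0,"y":0,"z":0.025,"rx":0,"ry":0,"rz":0,"claw":1},
  {"x":0,"y":0,"z":0.013,"rx":0,"ry":0,"rz":0,"claw":1},
  {"x":0,"y":0,"z":0,"rx":0,"ry":0,"rz":0,"claw":1},
  {"x":0,"y":0,"z":0,"rx":0,"ry":0,"rz":0,"claw":1},
])

```text
time: 28.8
eef_pos: [0.4163, 0.3731, 0.0465]
ee_rot: [3.141, 0.001, 3.01]
contact_force: [-0.7, 0.6, -0.9]
grip_width: 0.0144
```

send_rows([
  {"x":0,"y":0,"z":0.002,"rx":0,"ry":0,"rz":0,"claw":1},
  {"x":0,"y":0,"z":0,"rx":0,"ry":0,"rz":0,"claw":0.75},
  {"x":0,"y":0,"z":0,"rx":0,"ry":0,"rz":0,"claw":0.75},
  {"x":0,"y":0,"z":0,"rx":0,"ry":0,"rz":0,"claw":0.75},
  {"x":0,"y":0,"z":-0.02,"rx":0,"ry":0,"rz":0,"claw":0.75},
  {"x":0,"y":0,"z":-0.04,"rx":0,"ry":0,"rz":0,"claw":0.6},
  {"x":0,"y":0,"z":-0.045,"rx":0,"ry":0,"rz":0,"claw":0.45},
  {"x":0,"y":0,"z":-0.045,"rx":0,"ry":0,"rz":0,"claw":0.45},
  {"x":0,"y":0,"z":-0.04,"rx":0,"ry":0,"rz":0,"claw":0.45},
  {"x":0,"y":0,"z":0,"rx":0,"ry":0,"rz":0,"claw":0.45},
])

```text
time: 29.8
eef_pos: [0.4168, 0.3743, 0.2393]
ee_rot: [3.135, 0.007, 3.012]
contact_force: [1.4, 0.2, -0.2]
grip_width: 0.0469
```

Run:
```python
from h import *
st(); a,m=snap('wrist','w21'); snap('top','t21'); st()
plan([.5395,-.2565,.20],3.315,n=15)
```

```text
t 29.8 p [0.4168 0.3743 0.2393] r [3.1355 0.0068 3.0115] F [ 1.4  0.2 -0.2] T [ 0.02 -0.06 -0.01] g 0.0469
t 29.9 p [0.4155 0.3733 0.2344] r [3.1405e+00 1.3000e-03 3.0114e+00] F [ 1.   0.  -0.4] T [ 0.    0.02 -0.01] g 0.0469
n 15 from [0.4155 0.3733 0.2344] [3.1405e+00 1.3000e-03 3.0114e+00] dist [ 0.124  -0.6298 -0.0344] rv [ 0.0009  0.0014 -0.3036]
{-0.0136 -0.0406 0.0023 0.0001 0.0001 -0.0202},
{-0.0128 -0.0408 0.0023 0.0001 0.0001 -0.0202},
{-0.012 -0.0411 0.0023 0.0001 0.0001 -0.0202},
{-0.0112 -0.0413 0.0023 0.0001 0.0001 -0.0202},
{-0.0103 -0.0415 0.0023 0.0001 0.0001 -0.0202},
{-0.0095 -0.0417 0.0023 0.0001 0.0001 -0.0202},
{-0.0086 -0.0419 0.0023 0.0001 0.0001 -0.0202},
{-0.0078 -0.0421 0.0023 0.0001 0.0001 -0.0202},
{-0.0069 -0.0422 0.0023 0.0001 0.0001 -0.0202},
{-0.0061 -0.0424 0.0023 0.0001 0.0001 -0.0202},
{-0.0052 -0.0425 0.0023 0.0001 0.0001 -0.0202},
{-0.0044 -0.0426 0.0023 0.0001 0.0001 -0.0202},
{-0.0035 -0.0426 0.0023 0.0001 0.0001 -0.0202},
{-0.0026 -0.0427 0.0023 0.0001 0.0001 -0.0202},
{-0.0018 -0.0428 0.0023 0.0001 0.0001 -0.0202},
```

View pics/w21.png

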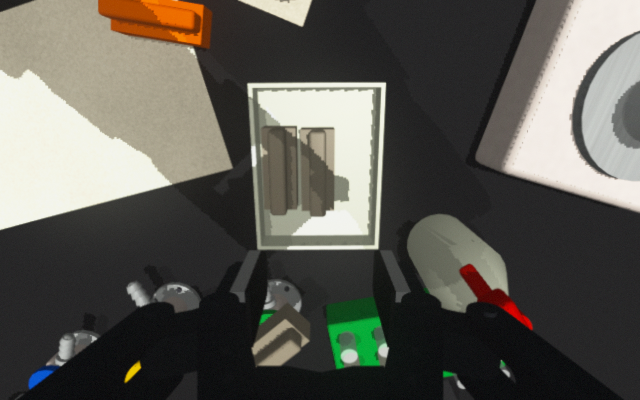

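View pics/t21.png

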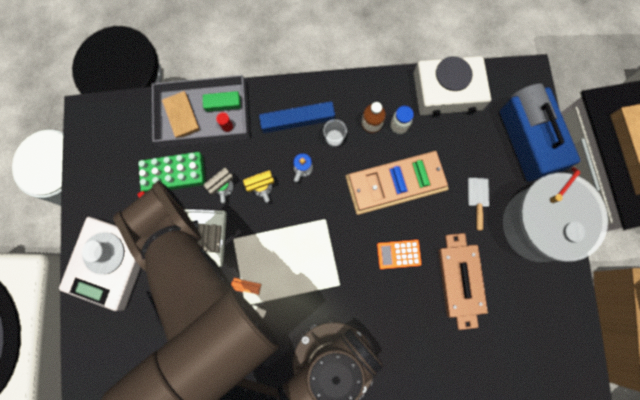

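send_rows([
  {"x":-0.0135,"y":-0.0405,"z":0.002,"rx":0,"ry":0,"rz":-0.02,"claw":0.45},
  {"x":-0.013,"y":-0.041,"z":0.002,"rx":0,"ry":0,"rz":-0.02,"claw":0.45},
  {"x":-0.012,"y":-0.041,"z":0.002,"rx":0,"ry":0,"rz":-0.02,"claw":0.45},
  {"x":-0.011,"y":-0.0415,"z":0.002,"rx":0,"ry":0,"rz":-0.02,"claw":0.45},
  {"x":-0.0105,"y":-0.0415,"z":0.002,"rx":0,"ry":0,"rz":-0.02,"claw":0.45},
  {"x":-0.0095,"y":-0.0415,"z":0.002,"rx":0,"ry":0,"rz":-0.02,"claw":0.45},
  {"x":-0.0085,"y":-0.042,"z":0.002,"rx":0,"ry":0,"rz":-0.02,"claw":0.45},
  {"x":-0.008,"y":-0.042,"z":0.002,"rx":0,"ry":0,"rz":-0.02,"claw":0.45},
  {"x":-0.007,"y":-0.042,"z":0.002,"rx":0,"ry":0,"rz":-0.02,"claw":0.45},
  {"x":-0.006,"y":-0.0425,"z":0.002,"rx":0,"ry":0,"rz":-0.02,"claw":0.45},
  {"x":-0.005,"y":-0.0425,"z":0.002,"rx":0,"ry":0,"rz":-0.02,"claw":0.45},
  {"x":-0.0045,"y":-0.0425,"z":0.002,"rx":0,"ry":0,"rz":-0.02,"claw":0.45},
])

```text
time: 31.1
eef_pos: [0.5135, -0.1322, 0.208]
ee_rot: [3.14, -0.002, -3.031]
contact_force: [0.8, -0.5, 1.2]
grip_width: 0.047
```

send_rows([
  {"x":-0.0035,"y":-0.0425,"z":0.015,"rx":0,"ry":0,"rz":-0.021,"claw":0.45},
  {"x":-0.0025,"y":-0.043,"z":0.015,"rx":0,"ry":0,"rz":-0.021,"claw":0.45},
  {"x":-0.002,"y":-0.043,"z":0.015,"rx":0,"ry":0,"rz":-0.021,"claw":0.45},
  {"x":0,"y":0,"z":0,"rx":0,"ry":0,"rz":0,"claw":0.45},
  {"x":0,"y":0,"z":0,"rx":0,"ry":0,"rz":0,"claw":0.45},
  {"x":0,"y":0,"z":0,"rx":0,"ry":0,"rz":0,"claw":0.45},
])

```text
time: 31.7
eef_pos: [0.5384, -0.2559, 0.1641]
ee_rot: [3.14, -0.001, -2.969]
contact_force: [-0.8, -0.9, 0.2]
grip_width: 0.047
```

Run:
```python
from h import *
st(); a,m=snap('wrist','w22'); st()
```

```text
t 31.7 p [ 0.5384 -0.2559  0.1641] r [ 3.1404e+00 -1.3000e-03 -2.9686e+00] F [-0.8 -0.9  0.2] T [-0.04 -0.01  0.04] g 0.047
t 31.75 p [ 0.5386 -0.2558  0.1646] r [ 3.1411e+00 -6.0000e-04 -2.9680e+00] F [-0.6  1.2 -0.7] T [ 0.01  0.01 -0.03] g 0.0468
```

View pics/w22.png

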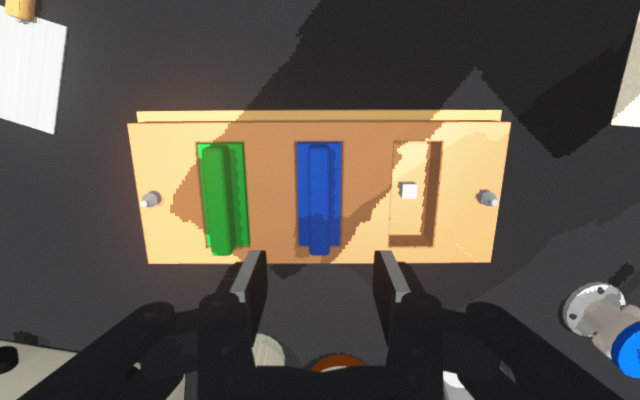

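send_rows([
  {"x":-0.0012,"y":-0.0005,"z":0.045,"rx":0,"ry":0,"rz":0,"claw":0.5},
  {"x":0,"y":0,"z":0.04,"rx":0,"ry":0,"rz":0,"claw":0.5},
  {"x":0,"y":0,"z":0.025,"rx":0,"ry":0,"rz":0,"claw":0.5},
  {"x":0,"y":0,"z":0.012,"rx":0,"ry":0,"rz":0,"claw":0.5},
  {"x":0,"y":0,"z":0,"rx":0,"ry":0,"rz":0,"claw":0.5},
  {"x":0,"y":0,"z":0,"rx":0,"ry":0,"rz":0,"claw":1},
  {"x":0,"y":0,"z":0,"rx":0,"ry":0,"rz":0,"claw":1},
  {"x":0,"y":0,"z":0,"rx":0,"ry":0,"rz":0,"claw":1},
  {"x":0,"y":0,"z":0,"rx":0,"ry":0,"rz":0,"claw":1},
  {"x":0,"y":0,"z":0,"rx":0,"ry":0,"rz":0,"claw":1},
], grip_force=80)

```text
time: 32.75
eef_pos: [0.5408, -0.2574, 0.0444]
ee_rot: [-3.14, 0.002, -2.969]
contact_force: [-0.6, 2.3, 7.6]
grip_width: 0.0143
```

Run:
```python
from h import *
st()
```

```text
t 32.75 p [ 0.5408 -0.2574  0.0444] r [-3.1400e+00  2.0000e-03 -2.9689e+00] F [-0.6  2.3  7.6] T [0.37 0.05 0.07] g 0.0143
```

send_rows([
  {"x":0,"y":0,"z":-0.004,"rx":0,"ry":0,"rz":0,"claw":1},
  {"x":0,"y":0,"z":-0.008,"rx":0,"ry":0,"rz":0,"claw":1},
  {"x":0,"y":0,"z":-0.012,"rx":0,"ry":0,"rz":0,"claw":1},
  {"x":0,"y":0,"z":-0.016,"rx":0,"ry":0,"rz":0,"claw":1},
  {"x":0,"y":0,"z":-0.03,"rx":0,"ry":0,"rz":0,"claw":1},
  {"x":0,"y":0,"z":-0.04,"rx":0,"ry":0,"rz":0,"claw":1},
  {"x":0,"y":0,"z":-0.04,"rx":0,"ry":0,"rz":0,"claw":1},
  {"x":0,"y":0,"z":0,"rx":0,"ry":0,"rz":0,"claw":1},
  {"x":0,"y":0,"z":0,"rx":0,"ry":0,"rz":0,"claw":1},
])

```text
time: 33.65
eef_pos: [0.5401, -0.2572, 0.1942]
ee_rot: [-3.14, 0.002, -2.969]
contact_force: [0.6, -0.3, -1.2]
grip_width: 0.0139
```

Run:
```python
from h import *
st(); a,m=snap('wrist','w23'); st()
plan([.6187,.0394,.19],2.162,n=9)
```

```text
t 33.65 p [ 0.5401 -0.2572  0.1942] r [-3.1400e+00  1.7000e-03 -2.9689e+00] F [ 0.6 -0.3 -1.2] T [-0.06 -0.01  0.02] g 0.0139
t 33.7 p [ 0.5397 -0.257   0.1929] r [-3.1415e+00 -1.0000e-04 -2.9689e+00] F [ 0.3 -0.7 -1.4] T [-0.01 -0.03 -0.  ] g 0.0139
n 9 from [ 0.5397 -0.257   0.1929] [-3.1415e+00 -1.0000e-04 -2.9689e+00] dist [ 0.079   0.2964 -0.0029] rv [-1.0000e-04 -0.0000e+00  1.1523e+00]
{-0.0143 0.0309 0.0003 0 0 0.128},
{-0.0102 0.0325 0.0003 0 0 0.128},
{-0.006 0.0336 0.0003 0 0 0.128},
{-0.0017 0.034 0.0003 0 0 0.128},
{0.0027 0.034 0.0003 0 0 0.128},
{0.007 0.0334 0.0003 0 0 0.128},
{0.0112 0.0322 0.0003 0 0 0.128},
{0.0152 0.0305 0.0003 0 0 0.128},
{0.019 0.0283 0.0003 0 0 0.128},
```

View pics/w23.png

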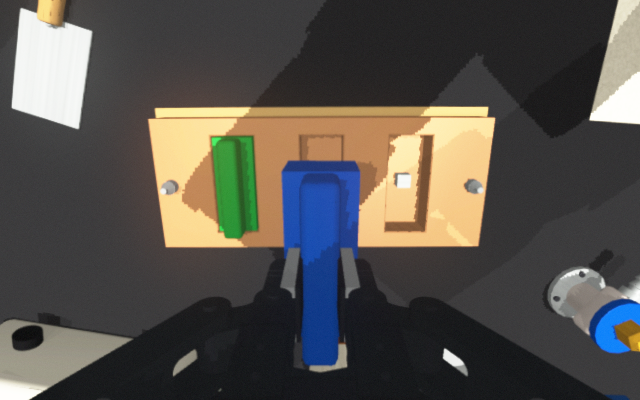

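send_rows([
  {"x":-0.0145,"y":0.031,"z":0,"rx":0,"ry":0,"rz":0.128,"claw":1},
  {"x":-0.01,"y":0.0325,"z":0,"rx":0,"ry":0,"rz":0.128,"claw":1},
  {"x":-0.006,"y":0.0335,"z":0,"rx":0,"ry":0,"rz":0.128,"claw":1},
  {"x":-0.0015,"y":0.034,"z":0,"rx":0,"ry":0,"rz":0.128,"claw":1},
  {"x":0.0025,"y":0.034,"z":0,"rx":0,"ry":0,"rz":0.128,"claw":1},
  {"x":0.007,"y":0.0335,"z":0,"rx":0,"ry":0,"rz":0.128,"claw":1},
  {"x":0.011,"y":0.0325,"z":0,"rx":0,"ry":0,"rz":0.128,"claw":1},
  {"x":0.015,"y":0.0305,"z":0,"rx":0,"ry":0,"rz":0.128,"claw":1},
  {"x":0.019,"y":0.0285,"z":0,"rx":0,"ry":0,"rz":0.128,"claw":1},
  {"x":0,"y":0,"z":0,"rx":0,"ry":0,"rz":0,"claw":1},
  {"x":0,"y":0,"z":0,"rx":0,"ry":0,"rz":0,"claw":1},
  {"x":0,"y":0,"z":0,"rx":0,"ry":0,"rz":0,"claw":1},
])

```text
time: 34.9
eef_pos: [0.6192, 0.0387, 0.1919]
ee_rot: [-3.14, -0.001, 2.163]
contact_force: [0.4, -0.5, -0.8]
grip_width: 0.014
```

Run:
```python
from h import *
st(); snap('wrist','w24'); a,m=snap('scene','s24'); st()
cv2.imwrite('pics/c24.png',cv2.resize(a[140:270,300:470,::-1],None,fx=4,fy=4,interpolation=cv2.INTER_CUBIC))
plan([.6187,.0396,.142],2.162,n=1)
```

```text
t 34.9 p [0.6192 0.0387 0.1919] r [-3.1401e+00 -8.0000e-04  2.1632e+00] F [ 0.4 -0.5 -0.8] T [-0.07 -0.03  0.06] g 0.014
t 35.0 p [0.6195 0.0384 0.1924] r [-3.1409e+00 -3.0000e-04  2.1620e+00] F [ 0.3  0.3 -1.2] T [0.07 0.03 0.04] g 0.0142
n 1 from [0.6195 0.0384 0.1924] [-3.1409e+00 -3.0000e-04  2.1620e+00] dist [-0.0008  0.0012 -0.0504] rv [-0.0007 -0.0003 -0.    ]
{0.0014 0.0001 0.0504 -0.0007 -0.0003 0},
```

View pics/c24.png

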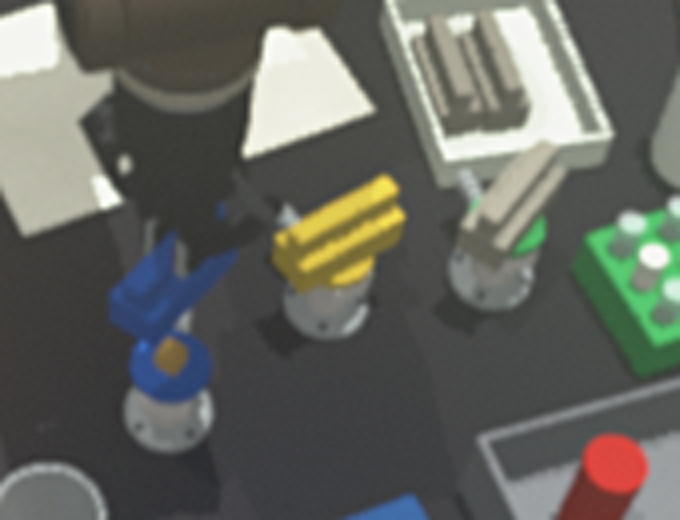

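View pics/w24.png

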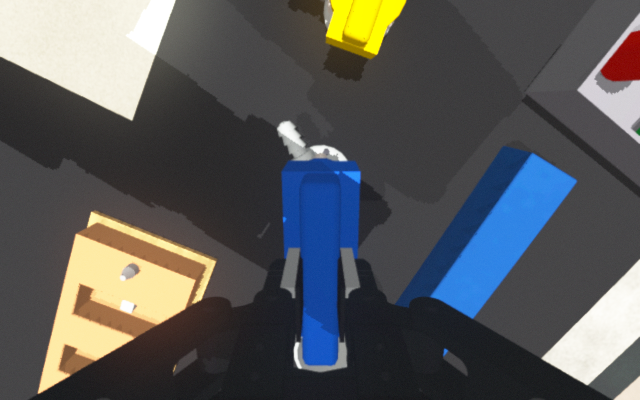

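send_rows([
  {"x":0.0018,"y":0,"z":0.03,"rx":0,"ry":0,"rz":0,"claw":1},
  {"x":0,"y":0,"z":0.025,"rx":0,"ry":0,"rz":0,"claw":1},
  {"x":0,"y":0,"z":0.008,"rx":0,"ry":0,"rz":0,"claw":1},
  {"x":0,"y":0,"z":0.005,"rx":0,"ry":0,"rz":0,"claw":1},
  {"x":0,"y":0,"z":0.004,"rx":0,"ry":0,"rz":0,"claw":1},
  {"x":0,"y":0,"z":0,"rx":0,"ry":0,"rz":0,"claw":1},
])

```text
time: 35.6
eef_pos: [0.6189, 0.0407, 0.1212]
ee_rot: [3.141, 0.0, 2.162]
contact_force: [-1.2, 0.1, -0.7]
grip_width: 0.0142
```

Run:
```python
from h import *
st()
```

```text
t 35.6 p [0.6189 0.0407 0.1212] r [3.1411e+00 4.0000e-04 2.1622e+00] F [-1.2  0.1 -0.7] T [ 0.02  0.01 -0.03] g 0.0142
```

send_rows([
  {"x":-0.0004,"y":0,"z":0.004,"rx":0,"ry":0,"rz":0,"claw":1},
  {"x":0,"y":0,"z":0.004,"rx":0,"ry":0,"rz":0,"claw":1},
  {"x":0,"y":0,"z":0.004,"rx":0,"ry":0,"rz":0,"claw":1},
  {"x":0,"y":0,"z":0.004,"rx":0,"ry":0,"rz":0,"claw":1},
  {"x":0,"y":0,"z":0.003,"rx":0,"ry":0,"rz":0,"claw":1},
  {"x":0,"y":0,"z":0,"rx":0,"ry":0,"rz":0,"claw":1},
])

```text
time: 36.2
eef_pos: [0.6185, 0.0403, 0.1024]
ee_rot: [-3.141, 0.0, 2.163]
contact_force: [-5.2, -2.2, 5.4]
grip_width: 0.0141
```

Run:
```python
from h import *
st()
```

```text
t 36.2 p [0.6185 0.0403 0.1024] r [-3.1407e+00  1.0000e-04  2.1627e+00] F [-5.2 -2.2  5.4] T [-0.64  1.18  0.03] g 0.0141
```

send_rows([
  {"x":0,"y":-0.0008,"z":0.0008,"rx":0,"ry":0,"rz":0.03,"claw":1},
  {"x":0,"y":0,"z":0,"rx":0,"ry":0,"rz":0.08,"claw":1},
  {"x":0,"y":0,"z":0,"rx":0,"ry":0,"rz":0.1,"claw":1},
  {"x":0,"y":0,"z":0,"rx":0,"ry":0,"rz":0.1,"claw":1},
  {"x":0,"y":0,"z":0,"rx":0,"ry":0,"rz":0.1,"claw":1},
  {"x":0,"y":0,"z":0,"rx":0,"ry":0,"rz":0.1,"claw":1},
  {"x":0,"y":0,"z":0,"rx":0,"ry":0,"rz":0.1,"claw":1},
  {"x":0,"y":0,"z":0,"rx":0,"ry":0,"rz":0.1,"claw":1},
  {"x":0,"y":0,"z":0,"rx":0,"ry":0,"rz":0.1,"claw":1},
  {"x":0,"y":0,"z":0,"rx":0,"ry":0,"rz":0.1,"claw":1},
  {"x":0,"y":0,"z":0,"rx":0,"ry":0,"rz":0.1,"claw":1},
  {"x":0,"y":0,"z":0,"rx":0,"ry":0,"rz":0,"claw":1},
])

```text
time: 37.4
eef_pos: [0.6182, 0.04, 0.1024]
ee_rot: [3.141, 0.0, 1.149]
contact_force: [-5.9, -2.3, 11.7]
grip_width: 0.014
```

Run:
```python
from h import *
st(); snap('wrist','w25');st()
```

```text
t 37.4 p [0.6182 0.04   0.1024] r [3.1410e+00 1.0000e-04 1.1491e+00] F [-5.9 -2.3 11.7] T [-0.14  1.36 -0.04] g 0.014
t 37.45 p [0.6182 0.04   0.1024] r [3.141  0.     1.1515] F [-5.  -2.1 12. ] T [-0.19  1.39 -0.04] g 0.0142
```

View pics/w25.png

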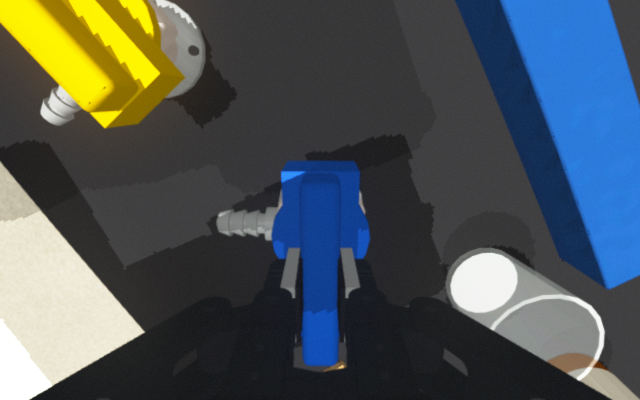

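send_rows([
  {"x":0,"y":0,"z":-0.0004,"rx":0,"ry":0,"rz":0.04,"claw":1},
  {"x":0,"y":0,"z":0,"rx":0,"ry":0,"rz":0.04,"claw":1},
  {"x":0,"y":0,"z":0,"rx":0,"ry":0,"rz":0.03,"claw":1},
  {"x":0,"y":0,"z":0,"rx":0,"ry":0,"rz":0,"claw":1},
])

```text
time: 37.85
eef_pos: [0.6181, 0.0401, 0.1024]
ee_rot: [3.141, 0.0, 1.042]
contact_force: [-5.4, -0.8, 7.6]
grip_width: 0.0142
```

Run:
```python
from h import *
st()
```

```text
t 37.85 p [0.6181 0.0401 0.1024] r [3.1414e+00 2.0000e-04 1.0417e+00] F [-5.4 -0.8  7.6] T [-0.17  1.21  0.04] g 0.0142
```

send_rows([
  {"x":0,"y":0,"z":0,"rx":0,"ry":0,"rz":0.03,"claw":1},
  {"x":0,"y":0,"z":0,"rx":0,"ry":0,"rz":0,"claw":1},
])

```text
time: 38.05
eef_pos: [0.6181, 0.0401, 0.1024]
ee_rot: [3.141, 0.0, 1.012]
contact_force: [-5.5, -0.7, 8.2]
grip_width: 0.0137
```

Run:
```python
from h import *
st()
```

```text
t 38.05 p [0.6181 0.0401 0.1024] r [3.1414e+00 2.0000e-04 1.0117e+00] F [-5.5 -0.7  8.2] T [-0.13  1.14  0.16] g 0.0137
```

send_rows([
  {"x":0,"y":0,"z":0,"rx":0,"ry":0,"rz":0.02,"claw":1},
  {"x":0,"y":0,"z":0,"rx":0,"ry":0,"rz":0,"claw":1},
])

```text
time: 38.25
eef_pos: [0.6181, 0.0401, 0.1024]
ee_rot: [3.141, 0.0, 0.992]
contact_force: [-5.5, -1.0, 8.3]
grip_width: 0.014
```

Run:
```python
from h import *
st()
```

```text
t 38.25 p [0.6181 0.0401 0.1024] r [3.1414e+00 2.0000e-04 9.9200e-01] F [-5.5 -1.   8.3] T [-0.14  1.14  0.14] g 0.014
```

send_rows([
  {"x":0,"y":0,"z":0,"rx":0,"ry":0,"rz":0.03,"claw":1},
  {"x":0,"y":0,"z":0,"rx":0,"ry":0,"rz":0,"claw":1},
])

```text
time: 38.45
eef_pos: [0.6181, 0.0401, 0.1024]
ee_rot: [3.141, 0.0, 0.962]
contact_force: [-5.6, -1.1, 8.6]
grip_width: 0.014
```

Run:
```python
from h import *
st()
```

```text
t 38.45 p [0.6181 0.0401 0.1024] r [3.1413e+00 2.0000e-04 9.6220e-01] F [-5.6 -1.1  8.6] T [-0.09  1.13  0.3 ] g 0.014
```

send_rows([
  {"x":0,"y":0,"z":0,"rx":0,"ry":0,"rz":0.02,"claw":1},
  {"x":0,"y":0,"z":0,"rx":0,"ry":0,"rz":0,"claw":1},
])

```text
time: 38.65
eef_pos: [0.6181, 0.0402, 0.1024]
ee_rot: [3.141, 0.0, 0.943]
contact_force: [-5.3, -0.6, 7.5]
grip_width: 0.0142
```

Run:
```python
from h import *
st()
```

```text
t 38.65 p [0.6181 0.0402 0.1024] r [3.1412e+00 2.0000e-04 9.4280e-01] F [-5.3 -0.6  7.5] T [-0.07  1.15  0.52] g 0.0142
```

send_rows([
  {"x":0,"y":0,"z":0,"rx":0,"ry":0,"rz":-0.07,"claw":1},
  {"x":0,"y":0,"z":0,"rx":0,"ry":0,"rz":-0.07,"claw":1},
  {"x":0,"y":0,"z":0,"rx":0,"ry":0,"rz":0,"claw":1},
  {"x":0,"y":0,"z":0,"rx":0,"ry":0,"rz":0,"claw":0.6},
  {"x":0,"y":0,"z":0,"rx":0,"ry":0,"rz":0,"claw":0.5},
  {"x":0,"y":0,"z":0,"rx":0,"ry":0,"rz":0,"claw":0.5},
  {"x":0,"y":0,"z":-0.02,"rx":0,"ry":0,"rz":0,"claw":0.5},
  {"x":0,"y":0,"z":-0.04,"rx":0,"ry":0,"rz":0,"claw":0.5},
  {"x":0,"y":0,"z":-0.04,"rx":0,"ry":0,"rz":0,"claw":0.5},
  {"x":0,"y":0,"z":0,"rx":0,"ry":0,"rz":0,"claw":0.5},
])

```text
time: 39.65
eef_pos: [0.6203, 0.0402, 0.2066]
ee_rot: [3.134, -0.004, 1.082]
contact_force: [0.5, 0.2, -0.6]
grip_width: 0.0427
```

Run:
```python
from h import *
st();a,m=snap('wrist','w26');st()
plan([.576,.297,.2],2.16,n=8)
```

```text
t 39.65 p [0.6203 0.0402 0.2066] r [ 3.1338 -0.0037  1.0823] F [ 0.5  0.2 -0.6] T [-0.03 -0.02  0.02] g 0.0427
t 39.7 p [0.6192 0.0401 0.2039] r [ 3.1370e+00 -2.1000e-03  1.0822e+00] F [ 0.3  0.2 -0.4] T [0.05 0.03 0.01] g 0.0427
n 8 from [0.6192 0.0401 0.2039] [ 3.1370e+00 -2.1000e-03  1.0822e+00] dist [-0.0432  0.2569 -0.0039] rv [ 5.2000e-03  5.0000e-04 -1.0778e+00]
{0.0258 -0.0198 0.0004 0.0007 0.0001 -0.1347},
{0.0282 -0.0162 0.0005 0.0007 0.0001 -0.1347},
{0.0302 -0.0123 0.0005 0.0007 0.0001 -0.1347},
{0.0315 -0.0081 0.0005 0.0007 0.0001 -0.1347},
{0.0323 -0.0038 0.0005 0.0007 0.0001 -0.1347},
{0.0326 0.0006 0.0005 0.0007 0.0001 -0.1347},
{0.0322 0.005 0.0005 0.0007 0.0001 -0.1347},
{0.0312 0.0092 0.0005 0.0007 0.0001 -0.1347},
```

View pics/w26.png

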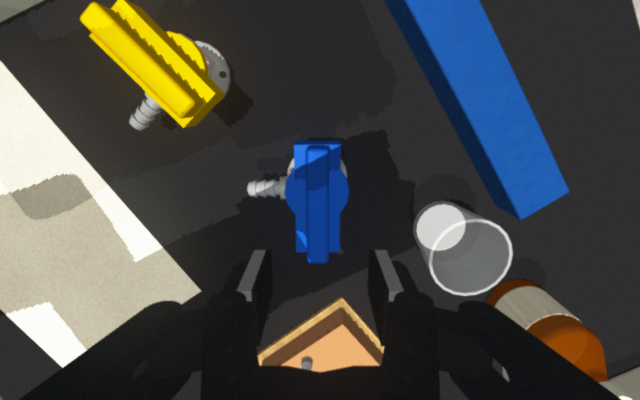

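Blue seated, straight across its nozzle. Now green.

send_rows([
  {"x":0.026,"y":-0.02,"z":0,"rx":0,"ry":0,"rz":-0.1345,"claw":0.45},
  {"x":0.028,"y":-0.016,"z":0,"rx":0,"ry":0,"rz":-0.1345,"claw":0.45},
  {"x":0.03,"y":-0.0125,"z":0,"rx":0,"ry":0,"rz":-0.1345,"claw":0.45},
  {"x":0.0315,"y":-0.008,"z":0,"rx":0,"ry":0,"rz":-0.1345,"claw":0.45},
  {"x":0.0325,"y":-0.004,"z":0,"rx":0,"ry":0,"rz":-0.1345,"claw":0.45},
  {"x":0.0325,"y":0.0005,"z":0,"rx":0,"ry":0,"rz":-0.1345,"claw":0.45},
  {"x":0.032,"y":0.005,"z":0,"rx":0,"ry":0,"rz":-0.1345,"claw":0.45},
  {"x":0.031,"y":0.009,"z":0,"rx":0,"ry":0,"rz":-0.1345,"claw":0.45},
  {"x":0,"y":0,"z":0,"rx":0,"ry":0,"rz":0,"claw":0.45},
  {"x":0,"y":0,"z":0,"rx":0,"ry":0,"rz":0,"claw":0.45},
  {"x":0,"y":0,"z":0,"rx":0,"ry":0,"rz":0,"claw":0.45},
])

```text
time: 40.8
eef_pos: [0.5748, 0.2956, 0.2006]
ee_rot: [-3.14, 0.0, 2.156]
contact_force: [0.1, -0.9, -0.2]
grip_width: 0.0471
```

Run:
```python
from h import *
st();a,m=snap('wrist','w27');st()
cv2.imwrite('pics/c27.png',cv2.resize(a[100:300,220:420,::-1],None,fx=3,fy=3,interpolation=cv2.INTER_CUBIC))
```

```text
t 40.8 p [0.5748 0.2956 0.2006] r [-3.1404  0.      2.1564] F [ 0.1 -0.9 -0.2] T [0.04 0.01 0.06] g 0.0471
t 40.85 p [0.5749 0.2954 0.2009] r [-3.1408  0.      2.1561] F [ 0.8 -0.7  0.5] T [ 0.02  0.01 -0.01] g 0.0472
```

View pics/c27.png

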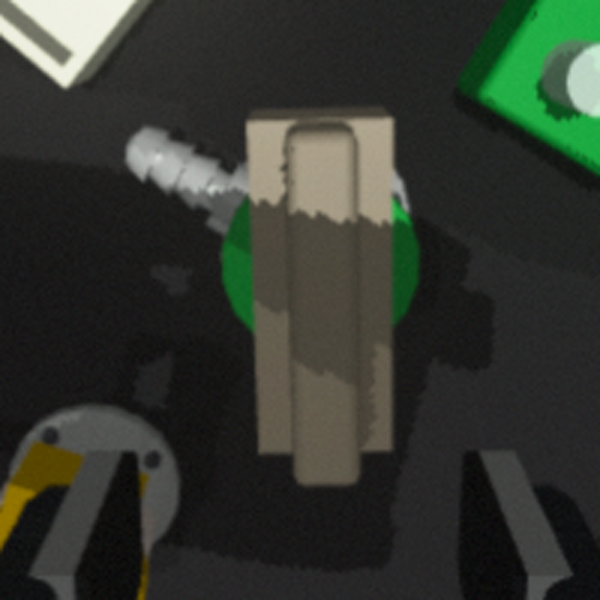

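View pics/w27.png

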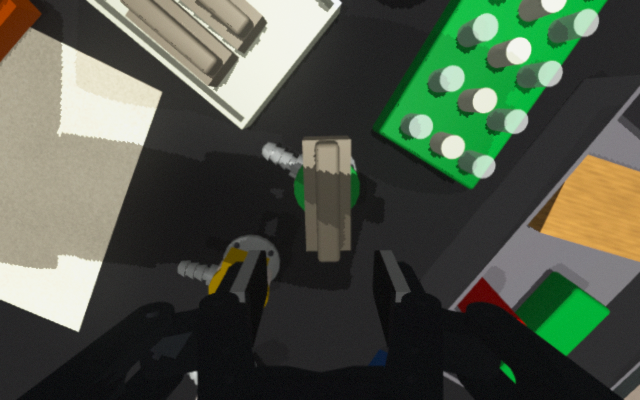

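Run:
```python
from h import *
a,m=load('w27'); f=lambda x,y:(220+x/3,100+y/3)
A=at(m,*f(322,123),.118);B=at(m,*f(326,487),.118);d=A-B;print((A+B)/2,np.hypot(*d[:2]),np.arctan2(d[1],d[0]))
C=[at(m,*f(*q),.096) for q in [(247,120),(393,118),(259,453),(392,452)]]; print(np.mean(C,0)); d=C[0]+C[1]-C[2]-C[3]; print(np.arctan2(d[1],d[0]))
c=np.mean(C,0)
A=at(m,*f(133,148),.048); e=c-A; print('noz',A,np.arctan2(e[1],e[0]),np.hypot(*e[:2]))
plan([(c[0]),c[1]-.0002,.1025],np.arctan2(d[1],d[0]),n=1)
```

```text
[0.57713715 0.30137776 0.118     ] 0.08474457225850218 2.1730358296279855
[0.57800173 0.30039122 0.096     ]
2.1780697679339998
noz [0.51832502 0.2955582  0.048     ] 0.08081029438325148 0.059872088576882046
n 1 from [0.5749 0.2954 0.2009] [-3.1408  0.      2.1561] dist [ 0.0031  0.0047 -0.0984] rv [-0.0008  0.     -0.022 ]
{0.0023 0.0053 0.0984 -0.0008 0 -0.022},
```

send_rows([
  {"x":0.0023,"y":0.0053,"z":0.045,"rx":0,"ry":0,"rz":-0.02,"claw":0.45},
  {"x":0,"y":0,"z":0.035,"rx":0,"ry":0,"rz":0,"claw":0.45},
  {"x":0,"y":0,"z":0.0185,"rx":0,"ry":0,"rz":0,"claw":0.5},
  {"x":0,"y":0,"z":0,"rx":0,"ry":0,"rz":0,"claw":0.5},
  {"x":0,"y":0,"z":0,"rx":0,"ry":0,"rz":0,"claw":1},
  {"x":0,"y":0,"z":0,"rx":0,"ry":0,"rz":0,"claw":1},
  {"x":0,"y":0,"z":0,"rx":0,"ry":0,"rz":0,"claw":1},
  {"x":0,"y":0,"z":0,"rx":0,"ry":0,"rz":0,"claw":1},
  {"x":0,"y":0,"z":0,"rx":0,"ry":0,"rz":0,"claw":1},
], grip_force=60)

```text
time: 41.75
eef_pos: [0.5785, 0.3012, 0.1044]
ee_rot: [3.14, 0.001, 2.178]
contact_force: [-1.3, -2.9, 7.5]
grip_width: 0.0143
```

Run:
```python
from h import *
st()
```

```text
t 41.75 p [0.5785 0.3012 0.1044] r [3.1395e+00 1.0000e-03 2.1783e+00] F [-1.3 -2.9  7.5] T [-0.48  0.06 -0.05] g 0.0143
```

send_rows([
  {"x":0,"y":0,"z":-0.004,"rx":0,"ry":0,"rz":0,"claw":1},
  {"x":0,"y":0,"z":-0.008,"rx":0,"ry":0,"rz":0,"claw":1},
  {"x":0,"y":0,"z":-0.01,"rx":0,"ry":0,"rz":0,"claw":1},
  {"x":0,"y":0,"z":-0.02,"rx":0,"ry":0,"rz":0,"claw":1},
  {"x":0,"y":0,"z":-0.035,"rx":0,"ry":0,"rz":0,"claw":1},
  {"x":0,"y":0,"z":-0.035,"rx":0,"ry":0,"rz":0,"claw":1},
  {"x":0,"y":0,"z":0,"rx":0,"ry":0,"rz":0,"claw":1},
  {"x":0,"y":0,"z":0,"rx":0,"ry":0,"rz":0,"claw":1},
])

```text
time: 42.55
eef_pos: [0.5778, 0.3014, 0.216]
ee_rot: [3.14, 0.0, 2.178]
contact_force: [0.1, 0.1, -1.6]
grip_width: 0.0141
```

Run:
```python
from h import *
st();a,m=snap('wrist','w28');st()
plan([.4205,.4115,.21],3.011,n=7)
a,m=load('w21')
A=at(m,317,130,.054);B=at(m,317.5,216,.054);d=A-B;print((A+B)/2,np.hypot(*d[:2]),np.arctan2(d[1],d[0]))
C=[at(m,*q,.035) for q in [(248,84),(386,83),(379,249),(258,250)]];print(np.array(C).round(4),np.mean(C,0))
```

```text
t 42.55 p [0.5778 0.3014 0.216 ] r [3.1399e+00 3.0000e-04 2.1784e+00] F [ 0.1  0.1 -1.6] T [-0.04  0.02  0.01] g 0.0141
t 42.6 p [0.5775 0.3013 0.2148] r [-3.1413e+00 -1.0000e-04  2.1784e+00] F [ 0.   0.6 -2.2] T [ 0. -0.  0.] g 0.0143
n 7 from [0.5775 0.3013 0.2148] [-3.1413e+00 -1.0000e-04  2.1784e+00] dist [-0.157   0.1102 -0.0048] rv [-2.000e-04 -2.000e-04 -8.326e-01]
{0.0257 -0.0094 0.0007 0 0 -0.1189},
{0.0267 -0.0063 0.0007 0 0 -0.1189},
{0.0272 -0.0031 0.0007 0 0 -0.1189},
{0.0274 0.0002 0.0007 0 0 -0.1189},
{0.0272 0.0034 0.0007 0 0 -0.1189},
{0.0266 0.0066 0.0007 0 0 -0.1189},
{0.0256 0.0097 0.0007 0 0 -0.1189},
[0.41466442 0.37254616 0.054     ] 0.08342415090646678 3.014778492551613
[[0.3242 0.319  0.035 ]
 [0.3402 0.4476 0.035 ]
 [0.5085 0.4271 0.035 ]
 [0.4923 0.2979 0.035 ]] [0.41630582 0.37290299 0.035     ]
```

View pics/w28.png

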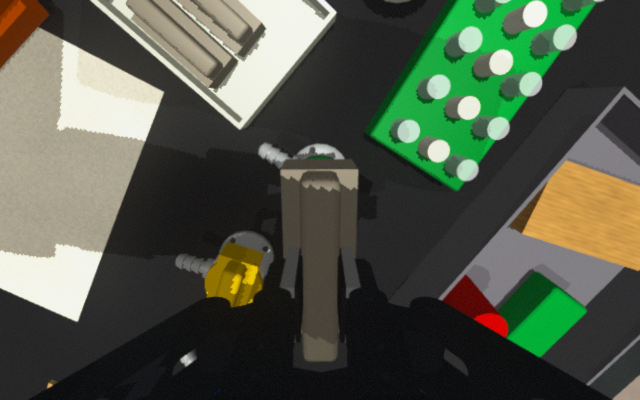

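send_rows([
  {"x":0.0255,"y":-0.0095,"z":0,"rx":0,"ry":0,"rz":-0.119,"claw":1},
  {"x":0.0265,"y":-0.0065,"z":0,"rx":0,"ry":0,"rz":-0.119,"claw":1},
  {"x":0.0272,"y":-0.003,"z":0,"rx":0,"ry":0,"rz":-0.119,"claw":1},
  {"x":0.0275,"y":0,"z":0,"rx":0,"ry":0,"rz":-0.119,"claw":1},
  {"x":0.0272,"y":0.0035,"z":0,"rx":0,"ry":0,"rz":-0.119,"claw":1},
  {"x":0.0265,"y":0.0065,"z":0,"rx":0,"ry":0,"rz":-0.119,"claw":1},
  {"x":0.0257,"y":0.0097,"z":0,"rx":0,"ry":0,"rz":-0.119,"claw":1},
  {"x":0,"y":0,"z":0,"rx":0,"ry":0,"rz":0,"claw":1},
  {"x":0,"y":0,"z":0,"rx":0,"ry":0,"rz":0,"claw":1},
  {"x":0,"y":0,"z":0,"rx":0,"ry":0,"rz":0,"claw":1},
])

```text
time: 43.6
eef_pos: [0.4213, 0.4105, 0.2143]
ee_rot: [-3.141, -0.001, 3.009]
contact_force: [-0.2, 1.0, -0.7]
grip_width: 0.0142
```

Run:
```python
from h import *
st();snap('wrist','w29')
plan([.4198,.4112,.045],3.011,n=1)
```

```text
t 43.6 p [0.4213 0.4105 0.2143] r [-3.1407e+00 -5.0000e-04  3.0094e+00] F [-0.2  1.  -0.7] T [ 0.03 -0.    0.01] g 0.0142
n 1 from [0.4214 0.4104 0.2143] [-3.1409e+00 -5.0000e-04  3.0093e+00] dist [-0.0016  0.0008 -0.1693] rv [-0.0007 -0.0005 -0.0017]
{0.0016 0.0007 0.1693 -0.0007 -0.0005 -0.0017},
```

View pics/w29.png

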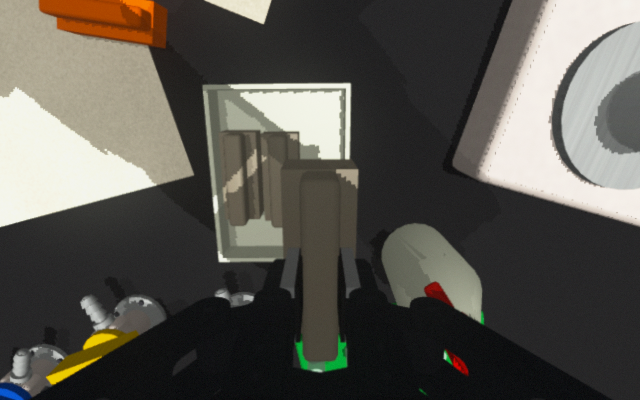

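Run:
```python
from h import *
for f,p in [('w29',(432,250)),('w29',(383,255)),('w21',(432,248)),('w21',(408,245)),('w10',(462,258)),('w10',(435,245))]:
    a,m=load(f); print(f,p,at(m,*p,.0),at(m,*p,.05))
```

```text
w29 (432, 250) [0.52456314 0.52116068 0.        ] [0.50015612 0.50687177 0.05      ]
w29 (383, 255) [5.23298357e-01 4.66749720e-01 5.55111512e-17] [0.4990687  0.46009072 0.05      ]
w21 (432, 248) [0.53225615 0.49438497 0.        ] [0.5076708  0.47965039 0.05      ]
w21 (408, 245) [0.52451547 0.4661736  0.        ] [0.50094588 0.45514102 0.05      ]
w10 (462, 258) [0.53187436 0.49854947 0.        ] [0.50495006 0.48034245 0.05      ]
w10 (435, 245) [0.5099353  0.46778728 0.        ] [0.48590805 0.45364241 0.05      ]
```

send_rows([
  {"x":0.0015,"y":0.0005,"z":0.045,"rx":0,"ry":0,"rz":0,"claw":1},
  {"x":0,"y":0,"z":0.045,"rx":0,"ry":0,"rz":0,"claw":1},
  {"x":0,"y":0,"z":0.04,"rx":0,"ry":0,"rz":0,"claw":1},
  {"x":0,"y":0,"z":0.025,"rx":0,"ry":0,"rz":0,"claw":1},
  {"x":0,"y":0,"z":0.013,"rx":0,"ry":0,"rz":0,"claw":1},
  {"x":0,"y":0,"z":0,"rx":0,"ry":0,"rz":0,"claw":1},
  {"x":0,"y":0,"z":0,"rx":0,"ry":0,"rz":0,"claw":1},
])

```text
time: 44.35
eef_pos: [0.4201, 0.4118, 0.0477]
ee_rot: [3.141, 0.001, 3.011]
contact_force: [-0.1, -0.2, -1.6]
grip_width: 0.0139
```

send_rows([
  {"x":0,"y":0,"z":0.002,"rx":0,"ry":0,"rz":0,"claw":1},
  {"x":0,"y":0,"z":0,"rx":0,"ry":0,"rz":0,"claw":0.75},
  {"x":0,"y":0,"z":0,"rx":0,"ry":0,"rz":0,"claw":0.75},
  {"x":0,"y":0,"z":0,"rx":0,"ry":0,"rz":0,"claw":0.75},
  {"x":0,"y":0,"z":-0.02,"rx":0,"ry":0,"rz":0,"claw":0.75},
  {"x":0,"y":0,"z":-0.04,"rx":0,"ry":0,"rz":0,"claw":0.6},
  {"x":0,"y":0,"z":-0.045,"rx":0,"ry":0,"rz":0,"claw":0.45},
  {"x":0,"y":0,"z":-0.045,"rx":0,"ry":0,"rz":0,"claw":0.45},
  {"x":0,"y":0,"z":-0.04,"rx":0,"ry":0,"rz":0,"claw":0.45},
  {"x":0,"y":0,"z":0,"rx":0,"ry":0,"rz":0,"claw":0.45},
])

```text
time: 45.35
eef_pos: [0.4207, 0.4128, 0.2406]
ee_rot: [3.135, 0.007, 3.011]
contact_force: [-0.4, 0.8, -0.4]
grip_width: 0.0469
```

Run:
```python
from h import *
st(); a,m=snap('wrist','w30'); snap('top','t30'); st()
plan([.5525,-.330,.17],3.315,n=17)
```

```text
t 45.35 p [0.4207 0.4128 0.2406] r [3.135  0.0066 3.0114] F [-0.4  0.8 -0.4] T [-0.01 -0.07 -0.01] g 0.0469
t 45.45 p [0.4193 0.4117 0.2356] r [3.1404e+00 1.3000e-03 3.0113e+00] F [-0.7 -0.7 -0.1] T [ 0.01 -0.01 -0.04] g 0.047
n 17 from [0.4193 0.4117 0.2356] [3.1404e+00 1.3000e-03 3.0113e+00] dist [ 0.1332 -0.7417 -0.0656] rv [ 0.001   0.0015 -0.3037]
{-0.0134 -0.0422 0.0038 0.0001 0.0001 -0.0179},
{-0.0127 -0.0425 0.0038 0.0001 0.0001 -0.0179},
{-0.0119 -0.0427 0.0038 0.0001 0.0001 -0.0179},
{-0.0111 -0.0429 0.0038 0.0001 0.0001 -0.0179},
{-0.0104 -0.0431 0.0038 0.0001 0.0001 -0.0179},
{-0.0096 -0.0433 0.0038 0.0001 0.0001 -0.0179},
{-0.0088 -0.0434 0.0038 0.0001 0.0001 -0.0179},
{-0.0081 -0.0436 0.0038 0.0001 0.0001 -0.0179},
{-0.0073 -0.0437 0.0038 0.0001 0.0001 -0.0179},
{-0.0065 -0.0438 0.0038 0.0001 0.0001 -0.0179},
{-0.0057 -0.044 0.0038 0.0001 0.0001 -0.0179},
{-0.0049 -0.0441 0.0038 0.0001 0.0001 -0.0179},
{-0.0041 -0.0441 0.0038 0.0001 0.0001 -0.0179},
{-0.0034 -0.0442 0.0039 0.0001 0.0001 -0.0179},
{-0.0026 -0.0443 0.0039 0.0001 0.0001 -0.0179},
{-0.0018 -0.0443 0.0039 0.0001 0.0001 -0.0179},
{-0.001 -0.0443 0.0039 0.0001 0.0001 -0.0179},
```

View pics/w30.png

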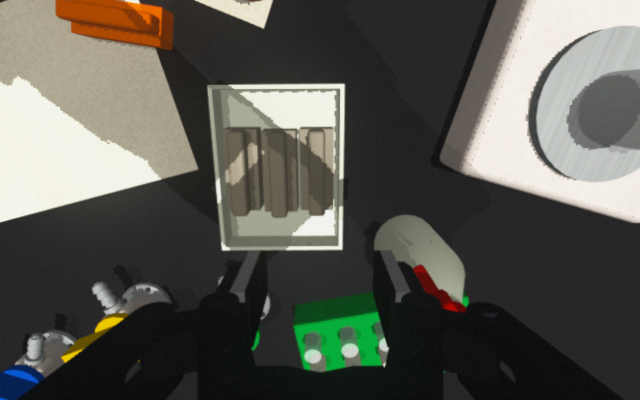

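View pics/t30.png

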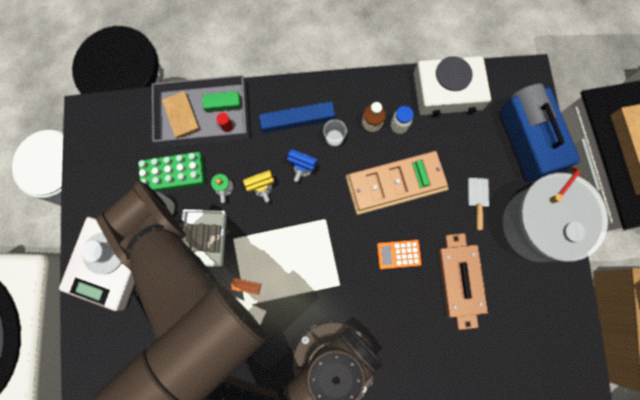

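All three old handles lie flat in the tray. On to the green handle in the mould.

send_rows([
  {"x":-0.0135,"y":-0.042,"z":0.001,"rx":0,"ry":0,"rz":-0.018,"claw":0.45},
  {"x":-0.0125,"y":-0.0425,"z":0.001,"rx":0,"ry":0,"rz":-0.018,"claw":0.45},
  {"x":-0.012,"y":-0.0425,"z":0.001,"rx":0,"ry":0,"rz":-0.018,"claw":0.45},
  {"x":-0.011,"y":-0.043,"z":0.001,"rx":0,"ry":0,"rz":-0.018,"claw":0.45},
  {"x":-0.0105,"y":-0.043,"z":0.001,"rx":0,"ry":0,"rz":-0.018,"claw":0.45},
  {"x":-0.0095,"y":-0.0435,"z":0.001,"rx":0,"ry":0,"rz":-0.018,"claw":0.45},
  {"x":-0.009,"y":-0.0435,"z":0.001,"rx":0,"ry":0,"rz":-0.018,"claw":0.45},
  {"x":-0.008,"y":-0.0435,"z":0.001,"rx":0,"ry":0,"rz":-0.018,"claw":0.45},
  {"x":-0.0075,"y":-0.0435,"z":0.001,"rx":0,"ry":0,"rz":-0.018,"claw":0.45},
  {"x":-0.0065,"y":-0.044,"z":0.001,"rx":0,"ry":0,"rz":-0.018,"claw":0.45},
  {"x":-0.0055,"y":-0.044,"z":0.001,"rx":0,"ry":0,"rz":-0.018,"claw":0.45},
  {"x":-0.005,"y":-0.044,"z":0.001,"rx":0,"ry":0,"rz":-0.018,"claw":0.45},
])

```text
time: 46.65
eef_pos: [0.5133, -0.1133, 0.2214]
ee_rot: [3.141, -0.002, -3.055]
contact_force: [0.4, 1.0, -0.1]
grip_width: 0.0464
```

send_rows([
  {"x":-0.004,"y":-0.044,"z":0.01,"rx":0,"ry":0,"rz":-0.018,"claw":0.45},
  {"x":-0.0035,"y":-0.044,"z":0.01,"rx":0,"ry":0,"rz":-0.018,"claw":0.45},
  {"x":-0.0025,"y":-0.0445,"z":0.01,"rx":0,"ry":0,"rz":-0.018,"claw":0.45},
  {"x":-0.002,"y":-0.0445,"z":0.01,"rx":0,"ry":0,"rz":-0.017,"claw":0.45},
  {"x":-0.001,"y":-0.0445,"z":0.012,"rx":0,"ry":0,"rz":-0.017,"claw":0.45},
  {"x":0,"y":0,"z":0,"rx":0,"ry":0,"rz":0,"claw":0.45},
  {"x":0,"y":0,"z":0,"rx":0,"ry":0,"rz":0,"claw":0.45},
  {"x":0,"y":0,"z":0,"rx":0,"ry":0,"rz":0,"claw":0.45},
])

```text
time: 47.45
eef_pos: [0.5533, -0.3289, 0.1702]
ee_rot: [3.14, -0.001, -2.968]
contact_force: [0.2, 0.2, 0.1]
grip_width: 0.0467
```

Run:
```python
from h import *
st(); a,m=snap('wrist','w31'); st()
cv2.imwrite('pics/c31.png',cv2.resize(a[90:290,220:420,::-1],None,fx=3,fy=3,interpolation=cv2.INTER_CUBIC))
plan([.5528,-.331,.042],3.315,n=1)
```

```text
t 47.45 p [ 0.5533 -0.3289  0.1702] r [ 3.1404e+00 -1.1000e-03 -2.9675e+00] F [0.2 0.2 0.1] T [-0.04  0.01 -0.04] g 0.0467
t 47.5 p [ 0.5535 -0.3287  0.1707] r [ 3.141e+00 -5.000e-04 -2.967e+00] F [0.9 0.8 0.1] T [-0.01 -0.02 -0.03] g 0.0468
n 1 from [ 0.5535 -0.3287  0.1707] [ 3.141e+00 -5.000e-04 -2.967e+00] dist [-0.0007 -0.0023 -0.1287] rv [ 0.0006 -0.0005  0.0012]
{0.001 -0.0022 0.1287 0.0006 -0.0005 0.0012},
```

View pics/w31.png

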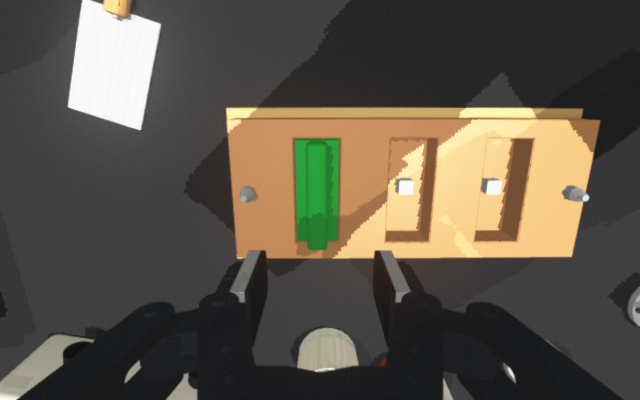

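View pics/c31.png

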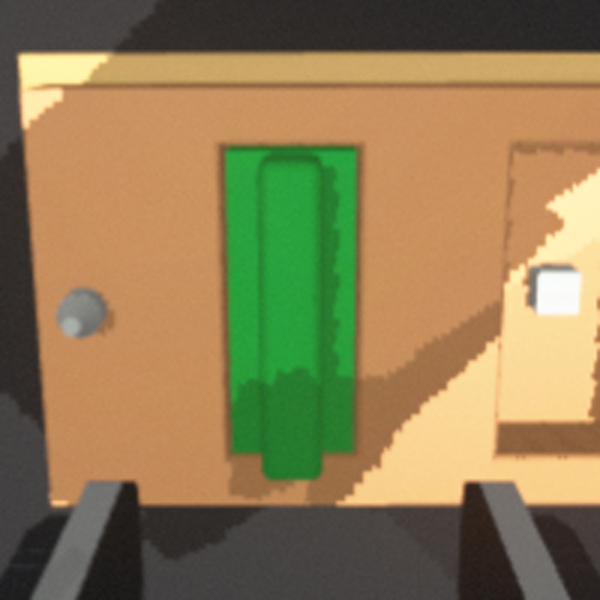

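send_rows([
  {"x":0.0005,"y":-0.002,"z":0.045,"rx":0,"ry":0,"rz":0,"claw":0.5},
  {"x":0,"y":0,"z":0.045,"rx":0,"ry":0,"rz":0,"claw":0.5},
  {"x":0,"y":0,"z":0.025,"rx":0,"ry":0,"rz":0,"claw":0.5},
  {"x":0,"y":0,"z":0.0135,"rx":0,"ry":0,"rz":0,"claw":0.5},
  {"x":0,"y":0,"z":0,"rx":0,"ry":0,"rz":0,"claw":0.5},
  {"x":0,"y":0,"z":0,"rx":0,"ry":0,"rz":0,"claw":1},
  {"x":0,"y":0,"z":0,"rx":0,"ry":0,"rz":0,"claw":1},
  {"x":0,"y":0,"z":0,"rx":0,"ry":0,"rz":0,"claw":1},
  {"x":0,"y":0,"z":0,"rx":0,"ry":0,"rz":0,"claw":1},
  {"x":0,"y":0,"z":0,"rx":0,"ry":0,"rz":0,"claw":1},
], grip_force=80)

```text
time: 48.5
eef_pos: [0.5542, -0.3322, 0.0443]
ee_rot: [-3.14, 0.002, -2.968]
contact_force: [-0.5, 1.7, 7.7]
grip_width: 0.0139
```

Run:
```python
from h import *
st()
```

```text
t 48.5 p [ 0.5542 -0.3322  0.0443] r [-3.1396e+00  2.1000e-03 -2.9679e+00] F [-0.5  1.7  7.7] T [0.36 0.04 0.01] g 0.0139
```

send_rows([
  {"x":0,"y":0,"z":-0.004,"rx":0,"ry":0,"rz":0,"claw":1},
  {"x":0,"y":0,"z":-0.008,"rx":0,"ry":0,"rz":0,"claw":1},
  {"x":0,"y":0,"z":-0.012,"rx":0,"ry":0,"rz":0,"claw":1},
  {"x":0,"y":0,"z":-0.016,"rx":0,"ry":0,"rz":0,"claw":1},
  {"x":0,"y":0,"z":-0.03,"rx":0,"ry":0,"rz":0,"claw":1},
  {"x":0,"y":0,"z":-0.04,"rx":0,"ry":0,"rz":0,"claw":1},
  {"x":0,"y":0,"z":-0.04,"rx":0,"ry":0,"rz":0,"claw":1},
  {"x":0,"y":0,"z":0,"rx":0,"ry":0,"rz":0,"claw":1},
  {"x":0,"y":0,"z":0,"rx":0,"ry":0,"rz":0,"claw":1},
])

```text
time: 49.4
eef_pos: [0.5535, -0.332, 0.1939]
ee_rot: [-3.14, 0.002, -2.968]
contact_force: [0.6, -0.4, -1.6]
grip_width: 0.0137
```

Run:
```python
from h import *
st(); a,m=snap('wrist','w32'); st()
plan([.578,.3003,.195],2.178,n=15)
```

```text
t 49.4 p [ 0.5535 -0.332   0.1939] r [-3.1399e+00  1.5000e-03 -2.9679e+00] F [ 0.6 -0.4 -1.6] T [ 0.04  0.02 -0.08] g 0.0137
t 49.45 p [ 0.5531 -0.3318  0.1924] r [ 3.1416e+00 -1.0000e-04 -2.9680e+00] F [-0.5  0.3 -1.8] T [-0.02 -0.01 -0.03] g 0.0139
n 15 from [ 0.5531 -0.3318  0.1924] [ 3.1416e+00 -1.0000e-04 -2.9680e+00] dist [0.0249 0.6321 0.0026] rv [-1.0000e-04 -1.0000e-04  1.1372e+00]
{-0.0089 0.0412 -0.0002 0 0 0.0758},
{-0.0058 0.0418 -0.0002 0 0 0.0758},
{-0.0026 0.0421 -0.0002 0 0 0.0758},
{0.0006 0.0422 -0.0002 0 0 0.0758},
{0.0038 0.042 -0.0002 0 0 0.0758},
{0.007 0.0416 -0.0002 0 0 0.0758},
{0.0101 0.0409 -0.0002 0 0 0.0758},
{0.0132 0.0401 -0.0002 0 0 0.0758},
{0.0162 0.0389 -0.0002 0 0 0.0758},
{0.0191 0.0376 -0.0002 0 0 0.0758},
{0.0219 0.0361 -0.0002 0 0 0.0758},
{0.0245 0.0343 -0.0002 0 0 0.0758},
{0.0271 0.0323 -0.0002 0 0 0.0758},
{0.0294 0.0302 -0.0002 0 0 0.0758},
{0.0316 0.0279 -0.0002 0 0 0.0758},
```

View pics/w32.png

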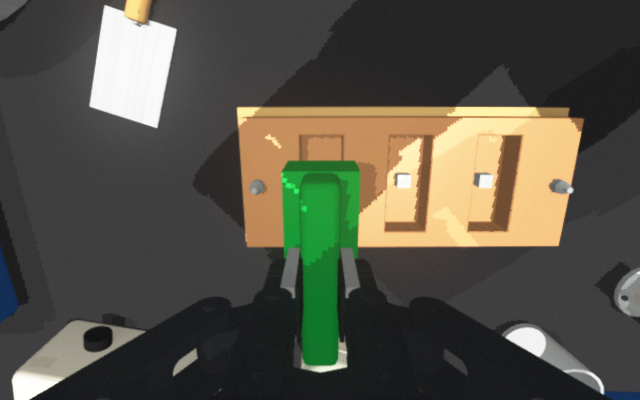

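send_rows([
  {"x":-0.009,"y":0.041,"z":0,"rx":0,"ry":0,"rz":0.076,"claw":1},
  {"x":-0.006,"y":0.042,"z":0,"rx":0,"ry":0,"rz":0.076,"claw":1},
  {"x":-0.0025,"y":0.042,"z":0,"rx":0,"ry":0,"rz":0.076,"claw":1},
  {"x":0.0005,"y":0.042,"z":0,"rx":0,"ry":0,"rz":0.076,"claw":1},
  {"x":0.004,"y":0.042,"z":0,"rx":0,"ry":0,"rz":0.076,"claw":1},
  {"x":0.007,"y":0.0415,"z":0,"rx":0,"ry":0,"rz":0.076,"claw":1},
  {"x":0.01,"y":0.041,"z":0,"rx":0,"ry":0,"rz":0.076,"claw":1},
  {"x":0.013,"y":0.04,"z":0,"rx":0,"ry":0,"rz":0.076,"claw":1},
  {"x":0.016,"y":0.039,"z":0,"rx":0,"ry":0,"rz":0.076,"claw":1},
  {"x":0.019,"y":0.0375,"z":0,"rx":0,"ry":0,"rz":0.076,"claw":1},
  {"x":0.022,"y":0.036,"z":0,"rx":0,"ry":0,"rz":0.076,"claw":1},
  {"x":0.0245,"y":0.0345,"z":0,"rx":0,"ry":0,"rz":0.076,"claw":1},
])

```text
time: 50.65
eef_pos: [0.5736, 0.1749, 0.1909]
ee_rot: [-3.139, -0.002, 2.4]
contact_force: [0.6, -0.3, -0.4]
grip_width: 0.0138
```

send_rows([
  {"x":0.027,"y":0.0325,"z":0,"rx":0,"ry":0,"rz":0.076,"claw":1},
  {"x":0.0295,"y":0.03,"z":0,"rx":0,"ry":0,"rz":0.076,"claw":1},
  {"x":0.0315,"y":0.028,"z":0,"rx":0,"ry":0,"rz":0.074,"claw":1},
  {"x":0,"y":0,"z":0,"rx":0,"ry":0,"rz":0,"claw":1},
  {"x":0,"y":0,"z":0,"rx":0,"ry":0,"rz":0,"claw":1},
  {"x":0,"y":0,"z":0,"rx":0,"ry":0,"rz":0,"claw":1},
])

```text
time: 51.25
eef_pos: [0.5795, 0.2987, 0.1914]
ee_rot: [-3.14, -0.0, 2.177]
contact_force: [0.2, 0.1, -1.2]
grip_width: 0.014
```

Run:
```python
from h import *
st(); a,m=snap('wrist','w33'); st()
plan([.578,.3003,.12],2.178,n=1)
```

```text
t 51.25 p [0.5795 0.2987 0.1914] r [-3.1396e+00 -2.0000e-04  2.1773e+00] F [ 0.2  0.1 -1.2] T [-0.   -0.05  0.02] g 0.014
t 51.3 p [0.5797 0.2985 0.1917] r [-3.1402e+00 -1.0000e-04  2.1767e+00] F [ 0.3 -0.2 -0.5] T [-0.04 -0.02 -0.  ] g 0.014
n 1 from [0.5797 0.2985 0.1917] [-3.1402e+00 -1.0000e-04  2.1767e+00] dist [-0.0017  0.0018 -0.0717] rv [-0.0014 -0.0001 -0.0013]
{0.0025 -0.0003 0.0717 -0.0014 -0.0001 -0.0013},
```

View pics/w33.png

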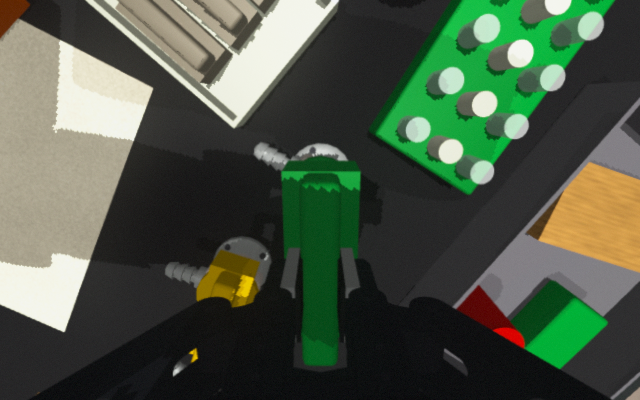

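send_rows([
  {"x":0.002,"y":-0.0002,"z":0.03,"rx":0,"ry":0,"rz":0,"claw":1},
  {"x":0,"y":0,"z":0.025,"rx":0,"ry":0,"rz":0,"claw":1},
  {"x":0,"y":0,"z":0.008,"rx":0,"ry":0,"rz":0,"claw":1},
  {"x":0,"y":0,"z":0.005,"rx":0,"ry":0,"rz":0,"claw":1},
  {"x":0,"y":0,"z":0.004,"rx":0,"ry":0,"rz":0,"claw":1},
  {"x":0,"y":0,"z":0,"rx":0,"ry":0,"rz":0,"claw":1},
])

```text
time: 51.9
eef_pos: [0.5788, 0.301, 0.1208]
ee_rot: [3.141, 0.0, 2.177]
contact_force: [0.2, -0.6, -2.1]
grip_width: 0.0141
```

Run:
```python
from h import *
st()
```

```text
t 51.9 p [0.5788 0.301  0.1208] r [3.1411e+00 2.0000e-04 2.1771e+00] F [ 0.2 -0.6 -2.1] T [-0.01 -0.01 -0.02] g 0.0141
```

send_rows([
  {"x":0,"y":-0.0007,"z":0.004,"rx":0,"ry":0,"rz":0,"claw":1},
  {"x":0,"y":0,"z":0.004,"rx":0,"ry":0,"rz":0,"claw":1},
  {"x":0,"y":0,"z":0.004,"rx":0,"ry":0,"rz":0,"claw":1},
  {"x":0,"y":0,"z":0.004,"rx":0,"ry":0,"rz":0,"claw":1},
  {"x":0,"y":0,"z":0.003,"rx":0,"ry":0,"rz":0,"claw":1},
  {"x":0,"y":0,"z":0,"rx":0,"ry":0,"rz":0,"claw":1},
])

```text
time: 52.5
eef_pos: [0.5779, 0.3007, 0.1021]
ee_rot: [-3.142, 0.0, 2.177]
contact_force: [-4.5, -3.8, 9.5]
grip_width: 0.0138
```

Run:
```python
from h import *
st()
```

```text
t 52.5 p [0.5779 0.3007 0.1021] r [-3.1415e+00  2.0000e-04  2.1775e+00] F [-4.5 -3.8  9.5] T [-0.93  1.09  0.01] g 0.0138
```

send_rows([
  {"x":0,"y":-0.0006,"z":0,"rx":0,"ry":0,"rz":0.04,"claw":1},
  {"x":0,"y":0,"z":0,"rx":0,"ry":0,"rz":0.08,"claw":1},
  {"x":0,"y":0,"z":0,"rx":0,"ry":0,"rz":0.08,"claw":1},
  {"x":0,"y":0,"z":0,"rx":0,"ry":0,"rz":0.08,"claw":1},
  {"x":0,"y":0,"z":0,"rx":0,"ry":0,"rz":0.08,"claw":1},
  {"x":0,"y":0,"z":0,"rx":0,"ry":0,"rz":0.08,"claw":1},
  {"x":0,"y":0,"z":0,"rx":0,"ry":0,"rz":0.08,"claw":1},
  {"x":0,"y":0,"z":0,"rx":0,"ry":0,"rz":0.05,"claw":1},
  {"x":0,"y":0,"z":0,"rx":0,"ry":0,"rz":0,"claw":1},
])

```text
time: 53.4
eef_pos: [0.5772, 0.3008, 0.1022]
ee_rot: [-3.142, -0.0, 1.606]
contact_force: [-5.8, -1.5, 8.9]
grip_width: 0.0142
```

Run:
```python
from h import *
st()
```

```text
t 53.4 p [0.5772 0.3008 0.1022] r [-3.1415e+00 -4.0000e-04  1.6057e+00] F [-5.8 -1.5  8.9] T [-0.26  1.33  0.04] g 0.0142
```

send_rows([
  {"x":0,"y":0,"z":0,"rx":0,"ry":0,"rz":0.025,"claw":1},
  {"x":0,"y":0,"z":0,"rx":0,"ry":0,"rz":0,"claw":1},
])

```text
time: 53.6
eef_pos: [0.5772, 0.3008, 0.1022]
ee_rot: [3.142, -0.0, 1.582]
contact_force: [-6.1, -1.6, 10.3]
grip_width: 0.0142
```

Run:
```python
from h import *
st()
```

```text
t 53.6 p [0.5772 0.3008 0.1022] r [ 3.1416e+00 -4.0000e-04  1.5818e+00] F [-6.1 -1.6 10.3] T [-0.23  1.33  0.17] g 0.0142
```

send_rows([
  {"x":0,"y":0,"z":0,"rx":0,"ry":0,"rz":0.025,"claw":1},
  {"x":0,"y":0,"z":0,"rx":0,"ry":0,"rz":0,"claw":1},
])

```text
time: 53.8
eef_pos: [0.5772, 0.3008, 0.1021]
ee_rot: [-3.142, -0.0, 1.557]
contact_force: [-6.6, -2.0, 9.4]
grip_width: 0.0137
```

Run:
```python
from h import *
st()
```

```text
t 53.8 p [0.5772 0.3008 0.1021] r [-3.1415e+00 -4.0000e-04  1.5568e+00] F [-6.6 -2.   9.4] T [-0.29  1.32  0.13] g 0.0137
```

send_rows([
  {"x":0,"y":0,"z":0,"rx":0,"ry":0,"rz":0.025,"claw":1},
  {"x":0,"y":0,"z":0,"rx":0,"ry":0,"rz":0,"claw":1},
])

```text
time: 54.0
eef_pos: [0.5771, 0.3008, 0.1022]
ee_rot: [-3.141, -0.0, 1.532]
contact_force: [-5.5, -0.8, 9.9]
grip_width: 0.014
```

Run:
```python
from h import *
st()
```

```text
t 54.0 p [0.5771 0.3008 0.1022] r [-3.1415e+00 -4.0000e-04  1.5318e+00] F [-5.5 -0.8  9.9] T [-0.2   1.32  0.09] g 0.014
```

send_rows([
  {"x":0,"y":0,"z":0,"rx":0,"ry":0,"rz":0.025,"claw":1},
  {"x":0,"y":0,"z":0,"rx":0,"ry":0,"rz":0,"claw":1},
])

```text
time: 54.2
eef_pos: [0.5772, 0.3008, 0.1022]
ee_rot: [-3.141, -0.0, 1.507]
contact_force: [-5.4, -1.0, 10.4]
grip_width: 0.0141
```

Run:
```python
from h import *
st()
```

```text
t 54.2 p [0.5772 0.3008 0.1022] r [-3.1415e+00 -4.0000e-04  1.5068e+00] F [-5.4 -1.  10.4] T [-0.24  1.36  0.1 ] g 0.0141
```

send_rows([
  {"x":0,"y":0,"z":0,"rx":0,"ry":0,"rz":0.03,"claw":1},
  {"x":0,"y":0,"z":0,"rx":0,"ry":0,"rz":0,"claw":1},
])

```text
time: 54.4
eef_pos: [0.5771, 0.3009, 0.1022]
ee_rot: [-3.141, -0.0, 1.477]
contact_force: [-6.1, -0.1, 9.5]
grip_width: 0.0139
```

Run:
```python
from h import *
st()
```

```text
t 54.4 p [0.5771 0.3009 0.1022] r [-3.1415e+00 -3.0000e-04  1.4771e+00] F [-6.1 -0.1  9.5] T [-0.17  1.39  0.32] g 0.0139
```

send_rows([
  {"x":0,"y":0,"z":0,"rx":0,"ry":0,"rz":0.025,"claw":1},
  {"x":0,"y":0,"z":0,"rx":0,"ry":0,"rz":0,"claw":1},
])

```text
time: 54.6
eef_pos: [0.5771, 0.3009, 0.1022]
ee_rot: [-3.142, -0.0, 1.453]
contact_force: [-5.8, -0.8, 9.7]
grip_width: 0.014
```

Run:
```python
from h import *
st(); snap('wrist','w34')
```

```text
t 54.6 p [0.5771 0.3009 0.1022] r [-3.1415e+00 -2.0000e-04  1.4526e+00] F [-5.8 -0.8  9.7] T [-0.15  1.39  0.55] g 0.014
```

View pics/w34.png

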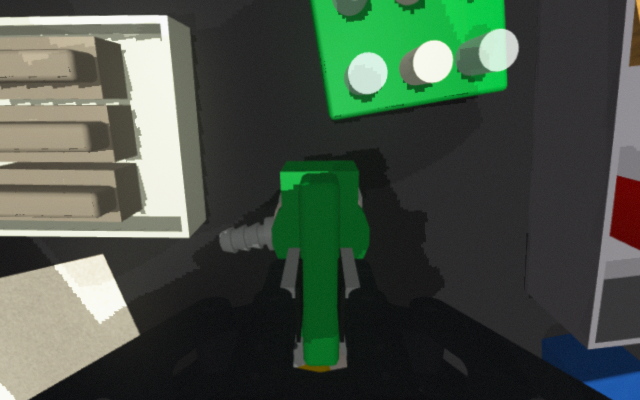

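send_rows([
  {"x":0,"y":0,"z":0,"rx":0,"ry":0,"rz":-0.07,"claw":1},
  {"x":0,"y":0,"z":0,"rx":0,"ry":0,"rz":-0.075,"claw":1},
  {"x":0,"y":0,"z":0,"rx":0,"ry":0,"rz":0,"claw":1},
  {"x":0,"y":0,"z":0,"rx":0,"ry":0,"rz":0,"claw":0.6},
  {"x":0,"y":0,"z":0,"rx":0,"ry":0,"rz":0,"claw":0.5},
  {"x":0,"y":0,"z":0,"rx":0,"ry":0,"rz":0,"claw":0.5},
  {"x":0,"y":0,"z":-0.02,"rx":0,"ry":0,"rz":0,"claw":0.5},
  {"x":0,"y":0,"z":-0.04,"rx":0,"ry":0,"rz":0,"claw":0.5},
  {"x":0,"y":0,"z":-0.04,"rx":0,"ry":0,"rz":0,"claw":0.5},
  {"x":0,"y":0,"z":0,"rx":0,"ry":0,"rz":0,"claw":0.5},
  {"x":0,"y":0,"z":0,"rx":0,"ry":0,"rz":0,"claw":0.5},
])

```text
time: 55.75
eef_pos: [0.5776, 0.3005, 0.202]
ee_rot: [3.14, -0.001, 1.597]
contact_force: [-0.8, -0.2, -0.5]
grip_width: 0.0426
```

Run:
```python
from h import *
st();a,m=snap('wrist','w35');st(); snap('top','t35')
cv2.imwrite('pics/c35.png',cv2.resize(a[100:300,200:450,::-1],None,fx=3,fy=3,interpolation=cv2.INTER_CUBIC))
```

```text
t 55.75 p [0.5776 0.3005 0.202 ] r [ 3.1399e+00 -5.0000e-04  1.5972e+00] F [-0.8 -0.2 -0.5] T [-0.02  0.03  0.01] g 0.0426
t 55.8 p [0.5772 0.3003 0.2008] r [-3.1412e+00  2.0000e-04  1.5971e+00] F [-0.5  0.2  0.2] T [-0.02  0.01  0.  ] g 0.0429
```

View pics/c35.png

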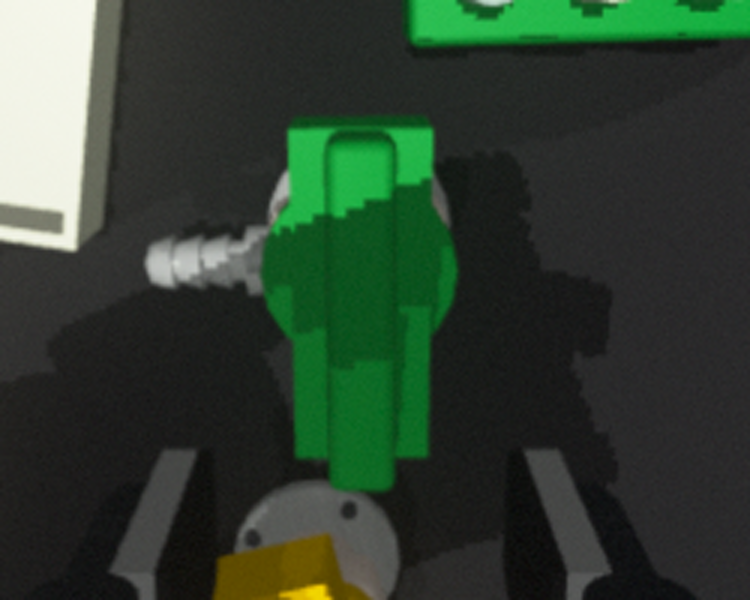

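View pics/t35.png

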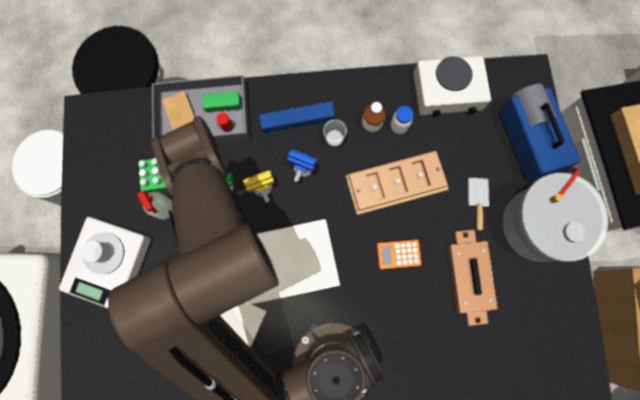

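Run:
```python
from h import *
a,m=load('t35'); b,mb=load('t30')
print(at(mb,463,281,.068),at(m,474,278,.068)); P=at(m,466,237,.014);Q=at(m,479,318,.014);print(P,Q,np.arctan2(*(P-Q)[1::-1]))
plan([.50,-.15,.29],.85,n=11)
o=dict(observe()); o['eef_pos']=np.array([.50,-.15,.29]); o['ee_rot']=np.array([np.pi,0,.85])
plan([.225,-.45,.29],.09,n=10,o=o)
```

```text
[ 0.20643885 -0.40644277  0.068     ] [ 0.2118461  -0.44092933  0.068     ]
[ 0.34059854 -0.45090069  0.014     ] [ 0.08955175 -0.45582825  0.014     ] 0.019625522365678782
n 11 from [0.5771 0.3003 0.2002] [-3.1401e+00  6.0000e-04  1.5971e+00] dist [-0.0771 -0.4503  0.0898] rv [-0.0012  0.0012  0.7471]
{-0.0407 -0.0081 -0.0081 -0.0001 0.0001 0.0679},
{-0.0412 -0.0053 -0.0081 -0.0001 0.0001 0.0679},
{-0.0415 -0.0025 -0.0081 -0.0001 0.0001 0.0679},
{-0.0415 0.0003 -0.0081 -0.0001 0.0001 0.0679},
{-0.0414 0.0031 -0.0081 -0.0001 0.0001 0.0679},
{-0.0411 0.0059 -0.0082 -0.0001 0.0001 0.0679},
{-0.0406 0.0087 -0.0082 -0.0001 0.0001 0.0679},
{-0.0399 0.0115 -0.0082 -0.0001 0.0001 0.0679},
{-0.039 0.0141 -0.0082 -0.0001 0.0001 0.0679},
{-0.038 0.0168 -0.0082 -0.0001 0.0001 0.0679},
{-0.0368 0.0193 -0.0082 -0.0001 0.0001 0.0679},
n 10 from [ 0.5  -0.15  0.29] [3.1416 0.     0.85  ] dist [-0.275 -0.3    0.   ] rv [ 0.   -0.    0.76]
{-0.0407 -0.0009 0 0 0 0.076},
{-0.0406 0.0022 0 0 0 0.076},
{-0.0403 0.0053 0 0 0 0.076},
{-0.0398 0.0084 0 0 0 0.076},
{-0.0391 0.0114 0 0 0 0.076},
{-0.0381 0.0143 0 0 0 0.076},
{-0.0369 0.0171 0 0 0 0.076},
{-0.0355 0.0199 0 0 0 0.076},
{-0.0339 0.0225 0 0 0 0.076},
{-0.0321 0.025 0 0 0 0.076},
```

send_rows([
  {"x":-0.0405,"y":-0.008,"z":-0.008,"rx":0,"ry":0,"rz":0.068,"claw":0},
  {"x":-0.041,"y":-0.0055,"z":-0.008,"rx":0,"ry":0,"rz":0.068,"claw":0},
  {"x":-0.0415,"y":-0.0025,"z":-0.008,"rx":0,"ry":0,"rz":0.068,"claw":0},
  {"x":-0.0415,"y":0.0005,"z":-0.008,"rx":0,"ry":0,"rz":0.068,"claw":0},
  {"x":-0.0415,"y":0.003,"z":-0.008,"rx":0,"ry":0,"rz":0.068,"claw":0},
  {"x":-0.041,"y":0.006,"z":-0.008,"rx":0,"ry":0,"rz":0.068,"claw":0},
  {"x":-0.0405,"y":0.0085,"z":-0.008,"rx":0,"ry":0,"rz":0.068,"claw":0},
  {"x":-0.04,"y":0.0115,"z":-0.008,"rx":0,"ry":0,"rz":0.068,"claw":0},
  {"x":-0.039,"y":0.014,"z":-0.008,"rx":0,"ry":0,"rz":0.068,"claw":0},
  {"x":-0.038,"y":0.017,"z":-0.008,"rx":0,"ry":0,"rz":0.068,"claw":0},
  {"x":-0.037,"y":0.0195,"z":-0.008,"rx":0,"ry":0,"rz":0.068,"claw":0},
])

```text
time: 56.95
eef_pos: [0.4994, -0.1512, 0.2885]
ee_rot: [-3.14, 0.001, 0.846]
contact_force: [0.4, -0.3, -0.4]
grip_width: 0.0853
```

send_rows([
  {"x":-0.0405,"y":-0.001,"z":0,"rx":0,"ry":0,"rz":0.076,"claw":0},
  {"x":-0.0405,"y":0.002,"z":0,"rx":0,"ry":0,"rz":0.076,"claw":0},
  {"x":-0.0405,"y":0.0055,"z":0,"rx":0,"ry":0,"rz":0.076,"claw":0},
  {"x":-0.04,"y":0.0085,"z":0,"rx":0,"ry":0,"rz":0.076,"claw":0},
  {"x":-0.039,"y":0.0115,"z":0,"rx":0,"ry":0,"rz":0.076,"claw":0},
  {"x":-0.038,"y":0.0145,"z":0,"rx":0,"ry":0,"rz":0.076,"claw":0},
  {"x":-0.037,"y":0.017,"z":0,"rx":0,"ry":0,"rz":0.076,"claw":0},
  {"x":-0.0355,"y":0.02,"z":0,"rx":0,"ry":0,"rz":0.076,"claw":0},
  {"x":-0.034,"y":0.0225,"z":0,"rx":0,"ry":0,"rz":0.076,"claw":0},
  {"x":-0.032,"y":0.025,"z":0,"rx":0,"ry":0,"rz":0.076,"claw":0},
  {"x":0,"y":0,"z":0,"rx":0,"ry":0,"rz":0,"claw":0},
  {"x":0,"y":0,"z":0,"rx":0,"ry":0,"rz":0,"claw":0},
])

```text
time: 58.15
eef_pos: [0.2244, -0.4497, 0.2881]
ee_rot: [-3.139, 0.0, 0.088]
contact_force: [0.2, -0.3, -0.0]
grip_width: 0.0854
```

Run:
```python
from h import *
st();a,m=snap('wrist','w36');snap('top','t36');st()
```

```text
t 58.15 p [ 0.2244 -0.4497  0.2881] r [-3.1392e+00  5.0000e-04  8.7800e-02] F [ 0.2 -0.3 -0. ] T [-0.    0.02 -0.03] g 0.0854
t 58.25 p [ 0.2254 -0.4489  0.2887] r [-3.1402e+00  2.0000e-04  9.0200e-02] F [-0.6  0.7  1. ] T [ 0.01 -0.03  0.04] g 0.0859
```

View pics/w36.png

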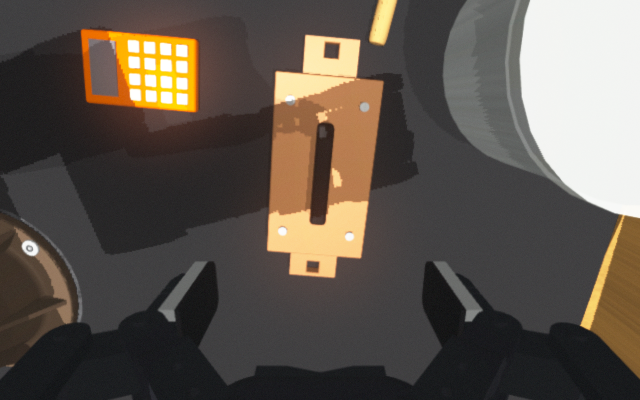

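View pics/t36.png

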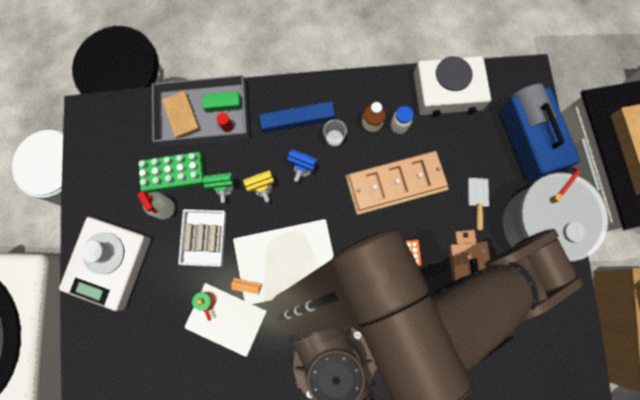

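Run:
```python
from h import *
a,m=load('w36')
cv2.imwrite('pics/c36.png',cv2.resize(a[25:285,250:400,::-1],None,fx=2.3,fy=2.3,interpolation=cv2.INTER_CUBIC))
P=at(m,331.5,50.5,.014);Q=at(m,313,266.5,.014);d=P-Q; print((P+Q)/2,np.hypot(*d[:2]),np.arctan2(d[1],d[0]))
P=at(m,325.5,123,.068);Q=at(m,318,224,.068);d=P-Q; c=(P+Q)/2; y=np.arctan2(d[1],d[0]); print(c,np.hypot(*d[:2]),y)
```

```text
[ 0.2180132  -0.45236831  0.014     ] 0.2630959175780945 0.004354023891789
[ 0.21979706 -0.45223682  0.068     ] 0.10870570228765113 0.016091433974618978
```

View pics/c36.png

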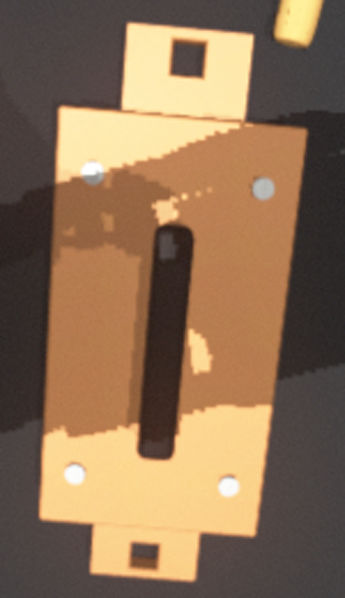

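Run:
```python
from h import *
plan([.219,-.4523,.10],.008,n=5)
a,m=load('w36')
for z in (.1,.2): print([at(m,*q,z).round(3) for q in [(445,80),(480,150),(540,190),(525,80)]])
```

```text
n 5 from [ 0.2254 -0.4489  0.2887] [-3.1402e+00  2.0000e-04  9.0200e-02] dist [-0.0064 -0.0034 -0.1887] rv [-0.0014  0.0002  0.0822]
{-0.0013 0.0006 0.0377 -0.0003 0 0.0164},
{-0.0013 0.0006 0.0377 -0.0003 0 0.0164},
{-0.0013 0.0006 0.0377 -0.0003 0 0.0164},
{-0.0013 0.0007 0.0377 -0.0003 0 0.0164},
{-0.0013 0.0007 0.0377 -0.0003 0 0.0164},
[array([ 0.323, -0.554,  0.1  ]), array([ 0.264, -0.599,  0.1  ]), array([ 0.231, -0.666,  0.1  ]), array([ 0.33 , -0.626,  0.1  ])]
[array([ 0.315, -0.521,  0.2  ]), array([ 0.274, -0.552,  0.2  ]), array([ 0.251, -0.599,  0.2  ]), array([ 0.32 , -0.571,  0.2  ])]
```

Clear of the pot. Descend and check.

send_rows([
  {"x":-0.0013,"y":0.0006,"z":0.038,"rx":0,"ry":0,"rz":0.0165,"claw":0.3},
  {"x":-0.0013,"y":0.0006,"z":0.038,"rx":0,"ry":0,"rz":0.0165,"claw":0.4},
  {"x":-0.0013,"y":0.0006,"z":0.038,"rx":0,"ry":0,"rz":0.0165,"claw":0.4},
  {"x":-0.0013,"y":0.0006,"z":0.038,"rx":0,"ry":0,"rz":0.0165,"claw":0.4},
  {"x":-0.0013,"y":0.0006,"z":0.038,"rx":0,"ry":0,"rz":0.0165,"claw":0.4},
  {"x":0,"y":0,"z":0,"rx":0,"ry":0,"rz":0,"claw":0.4},
  {"x":0,"y":0,"z":0,"rx":0,"ry":0,"rz":0,"claw":0.4},
])

```text
time: 58.95
eef_pos: [0.2194, -0.4525, 0.0999]
ee_rot: [-3.141, 0.0, 0.009]
contact_force: [0.8, -0.7, 1.1]
grip_width: 0.0513
```

Run:
```python
from h import *
st();a,m=snap('wrist','w37');st()
```

```text
t 58.95 p [ 0.2194 -0.4525  0.0999] r [-3.1406e+00  3.0000e-04  8.7000e-03] F [ 0.8 -0.7  1.1] T [ 0.03  0.01 -0.02] g 0.0513
t 59.0 p [ 0.2195 -0.4531  0.1008] r [ 3.1403e+00 -4.0000e-04  8.3000e-03] F [-0.   0.6 -0. ] T [0.05 0.04 0.  ] g 0.0511
```

View pics/w37.png

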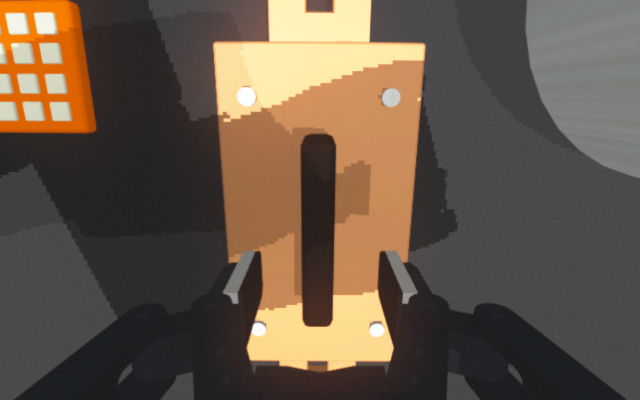

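Run:
```python
from h import *
a,m=load('w37')
P=at(m,318.5,133.5,.068);Q=at(m,317.5,326.5,.068);d=P-Q; print((P+Q)/2,np.hypot(*d[:2]),np.arctan2(d[1],d[0]))
C=[at(m,*q,.038) for q in [(215,43),(424,44),(249,360),(391,360)]];print(np.mean(C,0));d=C[0]+C[1]-C[2]-C[3];print(np.arctan2(d[1],d[0]))
a,m=load('w2')
P=at(m,320.5,128.5,.106);Q=at(m,320.5,338.5,.106);d=P-Q; print((P+Q)/2,np.hypot(*d[:2]),np.arctan2(d[1],d[0]))
C=[at(m,*q,.076) for q in [(205,29),(435,29),(234,373),(408,373)]];print(np.mean(C,0));d=C[0]+C[1]-C[2]-C[3];print(np.arctan2(d[1],d[0]))
```

```text
[ 0.2204814  -0.45228308  0.068     ] 0.11026723925553186 0.0019411142045406464
[ 0.21838646 -0.45324579  0.038     ]
0.009674922838231962
[ 0.54023752 -0.25493612  0.106     ] 0.10977300646004319 1.7439050252206216
[ 0.54084069 -0.25715452  0.076     ]
1.7467065227312162
```

send_rows([
  {"x":-0.001,"y":0,"z":0.03,"rx":0,"ry":0,"rz":0,"claw":0.4},
  {"x":0,"y":0,"z":0.02,"rx":0,"ry":0,"rz":0,"claw":0.5},
  {"x":0,"y":0,"z":0.0085,"rx":0,"ry":0,"rz":0,"claw":0.5},
  {"x":0,"y":0,"z":0,"rx":0,"ry":0,"rz":0,"claw":0.5},
  {"x":0,"y":0,"z":0,"rx":0,"ry":0,"rz":0,"claw":1},
  {"x":0,"y":0,"z":0,"rx":0,"ry":0,"rz":0,"claw":1},
  {"x":0,"y":0,"z":0,"rx":0,"ry":0,"rz":0,"claw":1},
  {"x":0,"y":0,"z":0,"rx":0,"ry":0,"rz":0,"claw":1},
  {"x":0,"y":0,"z":0,"rx":0,"ry":0,"rz":0,"claw":1},
], grip_force=90)

```text
time: 59.9
eef_pos: [0.2179, -0.4532, 0.0425]
ee_rot: [3.14, -0.001, 0.007]
contact_force: [0.8, 3.3, 9.4]
grip_width: 0.0163
```

Run:
```python
from h import *
st()
```

```text
t 59.9 p [ 0.2179 -0.4532  0.0425] r [ 3.14e+00 -6.00e-04  6.70e-03] F [0.8 3.3 9.4] T [ 0.51 -0.03 -0.16] g 0.0163
```

send_rows([
  {"x":0,"y":0,"z":-0.005,"rx":0,"ry":0,"rz":0,"claw":1},
  {"x":0,"y":0,"z":-0.01,"rx":0,"ry":0,"rz":0,"claw":1},
  {"x":0,"y":0,"z":-0.02,"rx":0,"ry":0,"rz":0,"claw":1},
  {"x":0,"y":0,"z":-0.03,"rx":0,"ry":0,"rz":0,"claw":1},
  {"x":0,"y":0,"z":-0.035,"rx":0,"ry":0,"rz":0,"claw":1},
  {"x":0,"y":0,"z":-0.035,"rx":0,"ry":0,"rz":0,"claw":1},
  {"x":0,"y":0,"z":-0.02,"rx":0,"ry":0,"rz":0,"claw":1},
  {"x":0,"y":0,"z":0,"rx":0,"ry":0,"rz":0,"claw":1},
  {"x":0,"y":0,"z":0,"rx":0,"ry":0,"rz":0,"claw":1},
])

```text
time: 60.8
eef_pos: [0.2176, -0.4525, 0.1958]
ee_rot: [3.141, -0.0, 0.007]
contact_force: [-0.1, 0.2, -6.0]
grip_width: 0.0163
```

Run:
```python
from h import *
st();a,m=snap('wrist','w38');st()
plan([.5404,-.2571,.20],1.7448,n=13)
```

```text
t 60.8 p [ 0.2176 -0.4525  0.1958] r [ 3.1414 -0.      0.0068] F [-0.1  0.2 -6. ] T [-0.  0.  0.] g 0.0163
t 60.85 p [ 0.2175 -0.4523  0.1951] r [-3.1403e+00  4.0000e-04  6.8000e-03] F [-0.2  0.2 -5.2] T [0.05 0.07 0.02] g 0.0166
n 13 from [ 0.2175 -0.4523  0.1951] [-3.1403e+00  4.0000e-04  6.8000e-03] dist [0.3229 0.1952 0.0049] rv [-1.300e-03 -8.000e-04 -1.738e+00]
{0.0249 -0.0148 -0.0004 -0.0001 -0.0001 -0.1337},
{0.0267 -0.0114 -0.0004 -0.0001 -0.0001 -0.1337},
{0.028 -0.0077 -0.0004 -0.0001 -0.0001 -0.1337},
{0.0288 -0.0039 -0.0004 -0.0001 -0.0001 -0.1337},
{0.029 -0.0001 -0.0004 -0.0001 -0.0001 -0.1337},
{0.0288 0.0038 -0.0004 -0.0001 -0.0001 -0.1337},
{0.028 0.0076 -0.0004 -0.0001 -0.0001 -0.1337},
{0.0267 0.0113 -0.0004 -0.0001 -0.0001 -0.1337},
{0.025 0.0147 -0.0004 -0.0001 -0.0001 -0.1337},
{0.0228 0.0179 -0.0004 -0.0001 -0.0001 -0.1337},
{0.0202 0.0208 -0.0004 -0.0001 -0.0001 -0.1337},
{0.0173 0.0233 -0.0004 -0.0001 -0.0001 -0.1337},
{0.014 0.0254 -0.0004 -0.0001 -0.0001 -0.1337},
```

View pics/w38.png

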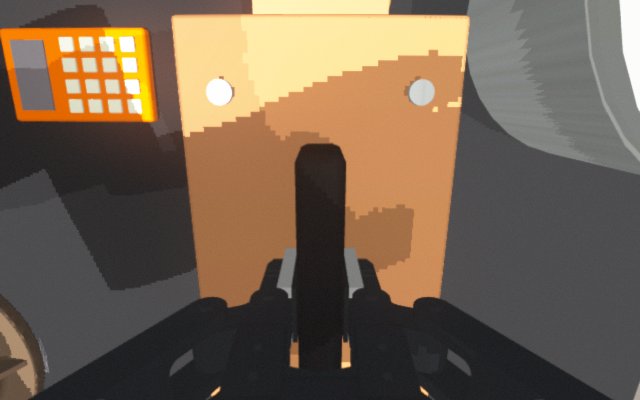

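send_rows([
  {"x":0.025,"y":-0.015,"z":-0.0015,"rx":0,"ry":0,"rz":-0.1335,"claw":1},
  {"x":0.0265,"y":-0.0115,"z":-0.0015,"rx":0,"ry":0,"rz":-0.1335,"claw":1},
  {"x":0.028,"y":-0.0075,"z":-0.0015,"rx":0,"ry":0,"rz":-0.1335,"claw":1},
  {"x":0.029,"y":-0.004,"z":-0.0015,"rx":0,"ry":0,"rz":-0.1335,"claw":1},
  {"x":0.029,"y":0,"z":-0.0015,"rx":0,"ry":0,"rz":-0.1335,"claw":1},
  {"x":0.029,"y":0.004,"z":-0.0015,"rx":0,"ry":0,"rz":-0.1335,"claw":1},
  {"x":0.028,"y":0.0075,"z":-0.0015,"rx":0,"ry":0,"rz":-0.1335,"claw":1},
  {"x":0.0265,"y":0.0115,"z":-0.0015,"rx":0,"ry":0,"rz":-0.1335,"claw":1},
  {"x":0.025,"y":0.0145,"z":-0.0015,"rx":0,"ry":0,"rz":-0.1335,"claw":1},
  {"x":0.023,"y":0.018,"z":-0.0015,"rx":0,"ry":0,"rz":-0.1335,"claw":1},
  {"x":0.02,"y":0.021,"z":0,"rx":0,"ry":0,"rz":-0.1335,"claw":1},
  {"x":0.0175,"y":0.0235,"z":0,"rx":0,"ry":0,"rz":-0.1335,"claw":1},
])

```text
time: 62.05
eef_pos: [0.5171, -0.2719, 0.209]
ee_rot: [-3.139, -0.002, 1.614]
contact_force: [0.0, -0.5, -4.9]
grip_width: 0.0165
```

send_rows([
  {"x":0.0145,"y":0.0255,"z":0,"rx":0,"ry":0,"rz":-0.1335,"claw":1},
  {"x":0,"y":0,"z":0,"rx":0,"ry":0,"rz":0,"claw":1},
  {"x":0,"y":0,"z":0,"rx":0,"ry":0,"rz":0,"claw":1},
  {"x":0,"y":0,"z":0,"rx":0,"ry":0,"rz":0,"claw":1},
])

```text
time: 62.45
eef_pos: [0.5407, -0.2577, 0.2098]
ee_rot: [-3.14, -0.001, 1.741]
contact_force: [-0.4, -0.3, -5.4]
grip_width: 0.0165
```

Run:
```python
from h import *
st();a,m=snap('wrist','w39');st()
plan([.5402,-.2563,.12],1.7448,n=2)
```

```text
t 62.45 p [ 0.5407 -0.2577  0.2098] r [-3.1398e+00 -1.2000e-03  1.7407e+00] F [-0.4 -0.3 -5.4] T [-0.02 -0.01 -0.07] g 0.0165
t 62.5 p [ 0.5407 -0.2579  0.2101] r [-3.1403e+00 -9.0000e-04  1.7405e+00] F [ 0.1 -0.5 -5.1] T [-0.01 -0.01 -0.02] g 0.0169
n 2 from [ 0.5407 -0.2579  0.2101] [-3.1403e+00 -9.0000e-04  1.7405e+00] dist [-0.0005  0.0016 -0.0901] rv [-0.0013 -0.0009 -0.0043]
{0.0008 -0.0001 0.0451 -0.0006 -0.0004 -0.0022},
{0.0008 -0.0001 0.0451 -0.0006 -0.0004 -0.0022},
```

View pics/w39.png

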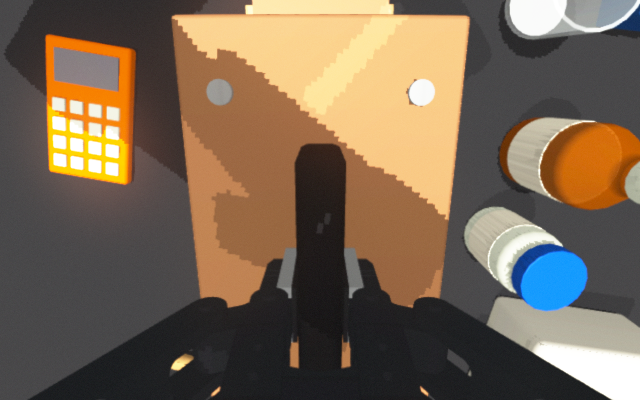

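send_rows([
  {"x":0.001,"y":0,"z":0.04,"rx":0,"ry":0,"rz":-0.004,"claw":1},
  {"x":0.0005,"y":0,"z":0.04,"rx":0,"ry":0,"rz":0,"claw":1},
  {"x":0,"y":0,"z":0.02,"rx":0,"ry":0,"rz":0,"claw":1},
  {"x":0,"y":0,"z":0.005,"rx":0,"ry":0,"rz":0,"claw":1},
  {"x":0,"y":0,"z":0,"rx":0,"ry":0,"rz":0,"claw":1},
  {"x":0,"y":0,"z":0,"rx":0,"ry":0,"rz":0,"claw":1},
])

```text
time: 63.1
eef_pos: [0.5417, -0.2567, 0.1072]
ee_rot: [3.14, 0.001, 1.746]
contact_force: [0.8, -0.8, -3.8]
grip_width: 0.0166
```

Run:
```python
from h import *
st()
```

```text
t 63.1 p [ 0.5417 -0.2567  0.1072] r [3.1402e+00 1.4000e-03 1.7456e+00] F [ 0.8 -0.8 -3.8] T [ 0.01 -0.03  0.  ] g 0.0166
```

send_rows([
  {"x":0.0003,"y":-0.001,"z":0.004,"rx":0,"ry":0,"rz":0,"claw":1},
  {"x":0,"y":0,"z":0.004,"rx":0,"ry":0,"rz":0,"claw":1},
  {"x":0,"y":0,"z":0.004,"rx":0,"ry":0,"rz":0,"claw":1},
  {"x":0,"y":0,"z":0,"rx":0,"ry":0,"rz":0,"claw":1},
])

```text
time: 63.5
eef_pos: [0.54, -0.2558, 0.0934]
ee_rot: [-3.141, -0.0, 1.746]
contact_force: [-0.4, -0.9, -4.7]
grip_width: 0.0161
```

Run:
```python
from h import *
st()
```

```text
t 63.5 p [ 0.54   -0.2558  0.0934] r [-3.1410e+00 -4.0000e-04  1.7463e+00] F [-0.4 -0.9 -4.7] T [ 0.08  0.   -0.  ] g 0.0161
```

send_rows([
  {"x":0,"y":0,"z":0.003,"rx":0,"ry":0,"rz":0,"claw":1},
  {"x":0,"y":0,"z":0.003,"rx":0,"ry":0,"rz":0,"claw":1},
  {"x":0,"y":0,"z":0,"rx":0,"ry":0,"rz":0,"claw":1},
])

```text
time: 63.8
eef_pos: [0.5401, -0.2558, 0.0874]
ee_rot: [-3.141, -0.0, 1.746]
contact_force: [-0.6, -0.4, -4.8]
grip_width: 0.0168
```

Run:
```python
from h import *
st()
```

```text
t 63.8 p [ 0.5401 -0.2558  0.0874] r [-3.1410e+00 -4.0000e-04  1.7463e+00] F [-0.6 -0.4 -4.8] T [-0.04 -0.01 -0.03] g 0.0168
```

Threading the dowels freely; finish.

send_rows([
  {"x":0,"y":0,"z":0.003,"rx":0,"ry":0,"rz":0,"claw":1},
  {"x":0,"y":0,"z":0.002,"rx":0,"ry":0,"rz":0,"claw":1},
  {"x":0,"y":0,"z":0.002,"rx":0,"ry":0,"rz":0,"claw":1},
  {"x":0,"y":0,"z":0,"rx":0,"ry":0,"rz":0,"claw":1},
])

```text
time: 64.2
eef_pos: [0.5402, -0.2559, 0.0807]
ee_rot: [-3.141, -0.0, 1.746]
contact_force: [-0.7, 0.5, -5.0]
grip_width: 0.0165
```

Run:
```python
from h import *
st()
```

```text
t 64.2 p [ 0.5402 -0.2559  0.0807] r [-3.1415 -0.      1.7462] F [-0.7  0.5 -5. ] T [-0.02  0.02  0.03] g 0.0165
```

send_rows([
  {"x":0,"y":0,"z":0.001,"rx":0,"ry":0,"rz":0,"claw":1},
  {"x":0,"y":0,"z":0.0005,"rx":0,"ry":0,"rz":0,"claw":1},
  {"x":0,"y":0,"z":0,"rx":0,"ry":0,"rz":0,"claw":1},
])

```text
time: 64.5
eef_pos: [0.5403, -0.256, 0.0805]
ee_rot: [3.141, 0.001, 1.746]
contact_force: [-3.3, 1.4, 6.7]
grip_width: 0.0167
```

Run:
```python
from h import *
st()
```

```text
t 64.5 p [ 0.5403 -0.256   0.0805] r [3.1411e+00 6.0000e-04 1.7463e+00] F [-3.3  1.4  6.7] T [0.35 0.63 0.03] g 0.0167
```

send_rows([
  {"x":0,"y":0,"z":0,"rx":0,"ry":0,"rz":0,"claw":0.6},
  {"x":0,"y":0,"z":0,"rx":0,"ry":0,"rz":0,"claw":0.5},
  {"x":0,"y":0,"z":0,"rx":0,"ry":0,"rz":0,"claw":0.4},
  {"x":0,"y":0,"z":-0.01,"rx":0,"ry":0,"rz":0,"claw":0.4},
  {"x":0,"y":0,"z":-0.03,"rx":0,"ry":0,"rz":0,"claw":0.4},
  {"x":0,"y":0,"z":-0.045,"rx":0,"ry":0,"rz":0,"claw":0.4},
  {"x":0,"y":0,"z":-0.045,"rx":0,"ry":0,"rz":0,"claw":0.4},
  {"x":0,"y":0,"z":-0.045,"rx":0,"ry":0,"rz":0,"claw":0.4},
  {"x":0,"y":0,"z":-0.045,"rx":0,"ry":0,"rz":0,"claw":0.4},
  {"x":0,"y":0,"z":-0.035,"rx":0,"ry":0,"rz":0,"claw":0.2},
  {"x":-0.02,"y":-0.01,"z":0,"rx":0,"ry":0,"rz":0,"claw":0},
  {"x":0,"y":0,"z":0,"rx":0,"ry":0,"rz":0,"claw":0},
])

```text
time: 65.7
eef_pos: [0.5334, -0.2786, 0.3361]
ee_rot: [3.14, 0.002, 1.745]
contact_force: [-0.4, 0.6, -0.6]
grip_width: 0.0851
```

Run:
```python
from h import *
st();snap('wrist','w40');a,m=load('w40');st()
cv2.imwrite('pics/c40.png',cv2.resize(a[10:270,270:410,::-1],(420,580),interpolation=cv2.INTER_CUBIC))
```

```text
t 65.7 p [ 0.5334 -0.2786  0.3361] r [3.1400e+00 2.3000e-03 1.7452e+00] F [-0.4  0.6 -0.6] T [ 0.05  0.   -0.01] g 0.0851
t 65.75 p [ 0.5334 -0.2778  0.335 ] r [3.1411e+00 5.0000e-04 1.7450e+00] F [0.5 0.3 0.8] T [ 0.01  0.04 -0.04] g 0.0853
```

View pics/w40.png

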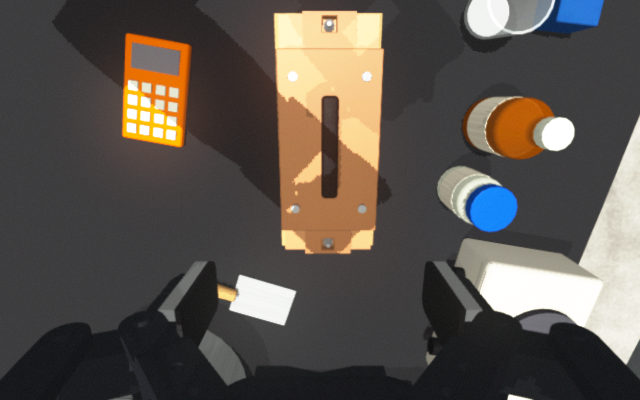

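View pics/c40.png

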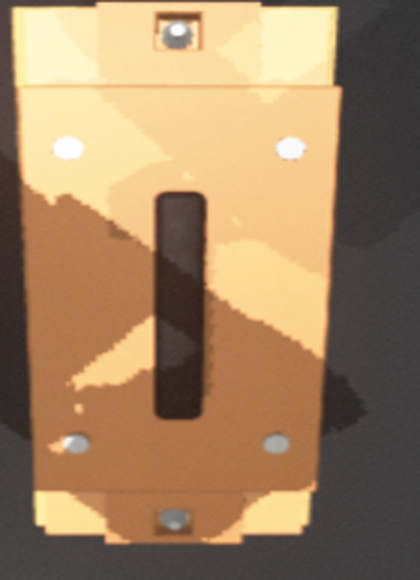

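Run:
```python
from h import *
a,m=snap('scene','s41');b,mb=snap('top','t41')
cv2.imwrite('pics/c41.png',cv2.resize(a[130:300,160:500,::-1],None,fx=2.3,fy=2.3,interpolation=cv2.INTER_CUBIC))
# predicted handle rib-top ends if home and straight across
for n,c,y in [('y',(.5653,.1768),1.837),('b',(.6182,.0398),1.083),('g',(.5773,.3005),1.598)]:
    for s in (1,-1): print(n,proj(m,[c[0]+s*.042*np.cos(y),c[1]+s*.042*np.sin(y),.118]).round(1),end=' ')
```

```text
y [397.6 184.9] y [372.4 198.4] b [359.  222.9] b [326.5 217.7] g [443.2 180.2] g [415.3 188.1]
```

View pics/c41.png

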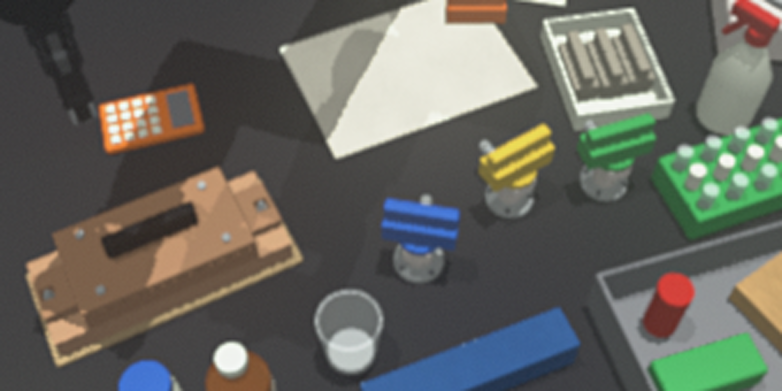

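View pics/t41.png

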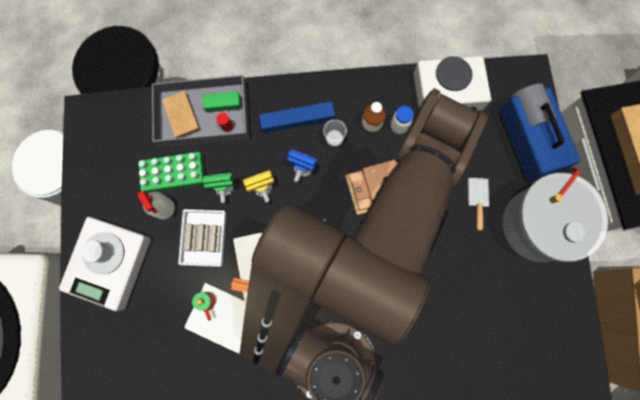

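```bash
python3 -c "
from workcell import bot; print(bot.job_done())"
```

```text
the job is handed in; nothing more can be done
None
```

I finished the job and handed it in at about 66 s of robot time. All three coloured handles were in the mould, so I changed the yellow, blue and green valves, in that order.

- **Cover off:** I lifted the upper half off and laid it on the bench. It was later knocked about 35 mm aside, and I measured its position again before picking it up.
- **Handles:** Each old grey handle went into the tray. The new one went fully home, with the gripper height matching the expected value within 0.2 mm. I then turned each valve clockwise until the torque rose at the stop and backed off about 0.12–0.15 rad to centre the handle.
- **Cover back on:** It went down over both dowels without resistance and made contact at the expected height.

**Last checks:**
- The wrist picture shows both dowels centred in their holes and the cover flush.
- In the last scene picture the blue and yellow handles lie where they should, and the green one looks right too.
- The three old handles lie flat in the tray, and I saw nothing else on the bench disturbed.

**Disagreement:** For the green valve, the stop put the shut angle about 0.05 rad from my first nozzle measurement, which was the less exact of the two. I went by the stop, and the handle looks square across the nozzle.

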